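# Set the tray feeder's stop collar and load it

### The arm

A 6-joint arm with a two-finger parallel gripper is mounted at the origin on the work surface. World frame = base frame: x ahead of the robot, y to its left, z up, the work surface at z = 0. Lengths are in m, angles in rad, forces in N, time in s.
With the tool pointing down it reaches from about 0.3 to 0.95 m from the base axis. Payload 3.1 kg.
Tool frame: the origin (TCP) lies on the centre line of the jaws, within the pads' length; the fingertips stand 22 mm ahead of it and the grasp point (between the pads) lies 3 mm ahead of it; x points along the fingers, z is the direction in which the jaws open and shut, and the axes are right-handed (so a half turn about x gives the same grasp; the last joint's range is limited). The gripper opens to 85 mm and grips with 20 to 120 N. Pads are 22 mm wide; open, the fingers measure 114 mm over their backs; the gripper's body (76 mm by 85 mm) begins 54 mm behind the grasp point. The pads swing forward as they close: fully open they stand 13 mm farther back than shut.
Start: joints at [-1.231, 0.308, 1.634, -0, 1.2, -0.07], TCP at [0.249, -0.573, 0.253] pointing down, gripper open.
Joint ranges: [-3.06, 3.06], [-0.79, 1.96], [0.05, 2.63], [-1.19, 4.34], [0.05, 2.64], [-2.94, 2.94]. Speed limits (rad/s): [2.79, 2.79, 3.14, 3.14, 3.14, 3.14].

### API

Orientations are given as a unit quaternion [w, x, y, z].
In Python, from workcell import sensors, vision, order, nets gives the robot as it stands.
- The arm moves only by the tool step_arm, never from a script. Its argument "moves" is a list of rows, each an object with "translation": the shift along the tool's x, y, z in m, a list of three; "twist": the turn about the tool's x in rad. A call has 1 to 5 rows; each row shifts and turns the pose as measured when the row begins, along the tool's axes as they then stand; what a row does not reach is not made up. A row lasts 1/8 s, in which the tool goes at most 62.5 mm and 10.7 degrees, less where a joint would pass 70% of its speed; a pose out of reach is approached as far as the arm can. A call with a gripper value outside its range is refused whole. "fingers" is the finger opening in m, from 0 to 0.0854, set as the call begins (left out, the last holds). The fingers move at their own pace and stop on an object; "squeeze" is the grip in N (left out, the last holds). Time passes only in rows, so rows that do not move let the fingers close. It gives the time, the measured TCP pose, the force and the opening at its end, in the units of the state.
- sensors.get_state(): the state, without advancing time (a new reading comes with each control period).
- vision.snapshot(name): name is "scene" or "side" or "wrist"; returns the picture (400x640x3 uint8, blue, green, red); there is no depth.
- vision.camera_info(name): a dict with "K" (3x3 intrinsics, pixels), "rvec" (rotation vector, rad) and "tvec" (3), from world to camera coordinates, as OpenCV has them. Camera axes: x right, y down, z forward; pixel columns grow to the right and rows downward; lengths in m; the calibration is good to about 2 mm. A picture is of the moment at which its call begins: read the wrist's pose just before it. camera_info takes no time and is no camera call; for the wrist camera it gives the pose at the moment of the call.
- order.sign_off(): hands the job in, once; it reports no verdict.
Trained networks look in the newest picture that a camera, given by its name, has taken for a name from the list of things; names that differ only in an ending like _2 or _b are one class to them, and where a whole thing is asked for, a point or a joint stands for the part that bears it (a point fixed in the world has none). Each returns a list of dicts, best first, with "conf" (0 to 1); they miss things now and then, are a little off and sometimes report something else, mostly with a low value. They report only what shows in the picture. A call takes as long as a camera call. They do not tell look-alikes from the thing itself.
- nets.boxes_of(thing, camera): "pixel" ([column, row] in pixels, amid what is visible of it).
- nets.masks_of(thing, camera): "mask" (400x640 bool, what is visible of it) and "pixel" ([column, row] in pixels, amid what is visible of it).
- nets.tip_of(thing, camera): "pixel" ([column, row] in pixels: a listed point, or the origin of a listed thing).
The state is a dict: "t": time; "joints": joint angles; "joint_velocities": joint speeds; "tau": joint torques, N m; "ee_pos": TCP position; "tcp_rot": TCP orientation; "wrist_force": force on the tool from outside, world axes, zero at the start; "wrist_torque": the same for the moment, N m; "width": finger opening in m.
Only numpy, scipy, OpenCV 4.12 (cv2) and the standard library are available. Lean on these libraries where they do the work, as an engineer would, in place of code of your own. Each camera call takes 0.05 s, during which the arm holds its last target.

### The job

Set up the sloping tray feeder: first spin the knurled brass collar up its threaded rod until its top face is level, measured along the rod, with the tip of the red pointer (do not shift the pointer), and let go. Only then lay the small stack of kraft trays flat in the blue-edged bay, long side up the slope and lower end against the blue ledge. Let go, leaving the collar as set and the rest of the table undisturbed.

Things in the scene. Friction and masses are not known exactly. Their poses are not given: they have to be found in the camera images.
- deck: Feeder's aluminium deck plate, 170 x 280 x 8 mm (x by y), fixed, sloping 30 degrees. Origin: centre of its top face, 65 mm above the table. z is the face's outward normal, leaning 30 degrees from vertical towards the robot; x runs up the slope, away from the robot; y is level, to the left. The feeder's place and yaw vary.
- rod_foot (a point): Where the threaded rod's axis meets the deck's top face (deck x 0, y -35 mm); axes as the deck. The steel rod, 12 mm diameter, stands along deck z (so leans 30 degrees) and ends 74 mm above the deck; round its foot a flange of 34 mm diameter, 10 mm high. Right-handed fast thread: turning the collar anticlockwise seen from the rod's free end raises it 24 mm per turn.
- collar_top (a point): Centre of the knurled brass collar's top face, on the rod's axis. Collar: 43 mm diameter, 16 mm high, all below this point. z points along the rod to its free end; x, y turn with it. Starts 44 to 48 mm above the deck, always below the pointer; can rise to 70 mm. Needs about 0.12 N m to turn, stays where left, cannot be pushed along the rod without turning.
- pointer_tip (a point): Tip of the red pointer (2 mm thick; point at mid thickness), on the white scale on the deck 93 mm to the rod's deck -y side; the tip is 64 mm from the rod's axis, 56 to 63 mm above the deck. Axes as the deck: collar and pointer are level when collar_top has z = 0 in this frame. A push of about 6 N would shift it: leave it.
- bay (a point): On the deck's top face (deck x -18, y 75 mm): the middle of the seated tray stack's underside. Axes as the deck. Blue ledge, 90 mm wide, 14 mm high, at the lower end, inner face at x = -42 mm from here. Four blue guide studs, 16 mm long, 8 mm high, inner faces at y = +-37 mm, centred at x = -32 and +34 mm: fingers fit between. Upper end open.
- trays: Small loose stack of nested kraft trays, upright on the table, one rigid piece: 90 (x) x 60 (y) x 50 mm high, vertical sides; the lowest 20 mm is a foot 84 x 54 mm, the top 10 mm an open rim with 3 mm walls. Origin: centre of the underside. About 0.14 kg. Grip across the 60 mm width, 30 to 36 mm above the underside. Either end may go to the ledge.
Mind the look-alikes: they are no part of the job. What is shaped like the trays but green or turquoise is not meant.

How it is judged:
By the outcome, as a careful person would: the job done as asked, in the order asked, and still so for the second after the job is handed in, with the robot touching nothing.
It also fails if it takes over 70 s, if anything falls off the work surface, if the arm or the gripper's body presses on something with over 40 N, if the wrist force passes 120 N, or if a joint passes its speed limit or range.

## Working session

There is one attempt and no reset: what is moved stays moved. The work goes in short steps, Python scripts to look and compute and a tool call to move; the robot and the scene stay as the last step left them, time stands still between calls to the robot, and variables do not carry over. Pictures are saved under pics/ and viewed, and the job is handed in when it is done.

Besides the shell and the picture viewer there is one more tool, called after ">>>" as a command line: name --argument value ..., lists and objects as JSON in quotes. step_arm: Moves the arm, as the interface text tells. Its arguments: {"type":"object","properties":{"moves":{"type":"array"},"fingers":{"type":"number"},"squeeze":{"type":"number"}},"required":["moves"]}

```bash
ls; mkdir -p pics; cat > h.py <<'E'
import numpy as np, cv2
from scipy.spatial.transform import Rotation as R
from workcell import sensors, vision, order, nets
def q2m(q): return R.from_quat([q[1],q[2],q[3],q[0]]).as_matrix()
def cam(name):
    c=vision.camera_info(name); return np.array(c["K"],float),cv2.Rodrigues(np.array(c["rvec"],float))[0],np.array(c["tvec"],float).ravel()
def proj(P,c):
    K,Rm,t=c; p=(np.atleast_2d(P)@Rm.T+t)@K.T; return p[:,:2]/p[:,2:]
def ray(px,c):
    K,Rm,t=c; d=Rm.T@np.linalg.inv(K)@np.array([px[0],px[1],1.]); return -Rm.T@t,d/np.linalg.norm(d)
def atz(px,c,z):
    o,d=ray(px,c); return o+d*(z-o[2])/d[2]
E
python3 - <<'E'
from h import *
for n in ["scene","side","wrist"]:
    im=vision.snapshot(n); cv2.imwrite(f"pics/{n}0.png",im)
    K,Rm,t=cam(n); print(n,K[0,0],K[0,2],K[1,2],-Rm.T@t,Rm[2])
    for th in ["deck","rod_foot","collar_top","pointer_tip","bay","trays"]:
        try: print(th,[(np.round(d["pixel"],1).tolist(),round(d["conf"],2)) for d in nets.tip_of(th,n)[:4]])
        except Exception as e: print(th,e)
print(sensors.get_state())
E
```

```text
pics
scene 447.5792292344989 322.79974791420324 200.00168835058886 [ 0.9966769  -0.45154109  0.92156499] [-0.51724018  0.33461593 -0.7877149 ]
deck [([424.9, 195.4], 0.81)]
rod_foot [([414.2, 195.0], 0.87)]
collar_top [([409.7, 180.2], 0.49), ([415.2, 192.6], 0.17)]
pointer_tip [([387.5, 180.0], 0.57)]
bay [([448.3, 182.3], 0.66)]
trays [([261.1, 264.4], 0.94), ([320.6, 251.4], 0.84), ([163.3, 242.4], 0.77), ([224.9, 231.4], 0.7)]
side 431.076030261763 320.73459369958374 197.56180044731917 [-0.01999543  0.56111874  0.77671259] [ 0.45114791 -0.61735356 -0.64446888]
deck [([265.1, 208.7], 0.6), ([227.4, 237.4], 0.58)]
rod_foot [([236.6, 234.3], 0.79)]
collar_top [([242.0, 225.3], 0.69)]
pointer_tip [([265.6, 209.7], 0.55), ([225.3, 238.8], 0.19)]
bay [([196.1, 260.5], 0.9)]
trays [([316.3, 203.2], 0.91), ([357.6, 186.9], 0.84), ([237.5, 231.9], 0.67), ([406.2, 202.0], 0.62)]
wrist 333.5696356815752 326.31444374692177 199.47425284073822 [ 0.32402185 -0.5409854   0.37433975] [-0.29243141 -0.12808418 -0.94766994]
deck []
rod_foot []
collar_top []
pointer_tip []
bay []
trays [([239.1, 92.0], 0.92)]
{'t': 1.05, 'joints': array([-1.23069272e+00,  3.08067763e-01,  1.63383543e+00,  4.61743688e-06,
        1.19973148e+00, -6.97146051e-02]), 'joint_velocities': array([-0.00023181, -0.00173217,  0.00057695, -0.00180864, -0.00016383,
        0.00091825]), 'tau': array([ 7.98317178e-04, -4.15300441e+01, -2.77088284e+01, -3.04698169e-04,
        7.77941568e-04,  5.37996229e-06]), 'ee_pos': array([ 0.24898776, -0.57324108,  0.25327521]), 'tcp_rot': array([ 0.5912676 ,  0.38781135,  0.5912894 , -0.38779095]), 'wrist_force': array([-0.35252872, -0.4468294 ,  0.00737226]), 'wrist_torque': array([-0.05703337, -0.00193796, -0.08029819]), 'width': 0.08508871620576422}
```

View pics/scene0.png

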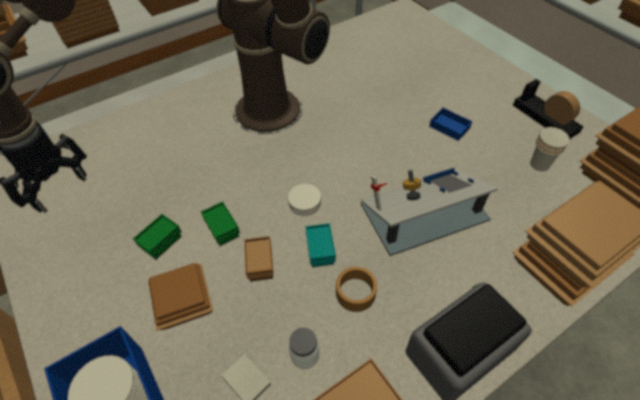

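View pics/side0.png

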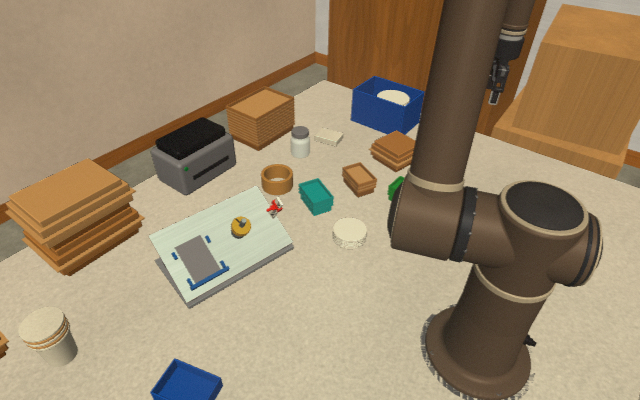

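View pics/wrist0.png

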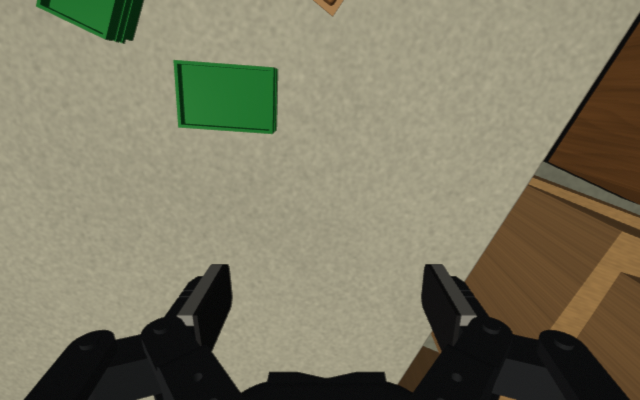

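Scene picture: candidates shaped like the trays are green (158,237), green (220,222), turquoise (320,245) and kraft (258,258). The flat square brown stack (180,295) and the big stacks at the right are other things. The kraft one at scene (258,258) / side (359,179) fits the description. The feeder is at scene (425,200) / side (225,240).

```bash
cat >> h.py <<'E'
def deckR(psi):
    c,s=np.cos(psi),np.sin(psi); b=np.pi/6
    return np.array([[c*np.cos(b),-s,-c*np.sin(b)],[s*np.cos(b),c,-s*np.sin(b)],[np.sin(b),0,np.cos(b)]])
E
python3 - <<'E'
from h import *
from scipy.optimize import least_squares
cs,cd=cam("scene"),cam("side")
obs=[(cs,[0,-.035,0],(414.2,195)),(cs,[-.018,.075,0],(448.3,182.3)),(cd,[0,-.035,0],(236.6,234.3)),(cd,[-.018,.075,0],(196.1,260.5)),
 # side corners
 (cd,[.085,.14,0],(150,239)),(cd,[-.085,.14,0],(189,301)),(cd,[.085,-.14,0],(258,188)),(cd,[-.085,-.14,0],(292,243)),
 (cs,[.085,.14,0],(497,188)),(cs,[.085,-.14,0],(381,222))]
def f(p):
    Rd=deckR(p[2]); o=np.array([p[0],p[1],.065])
    return np.concatenate([proj(o+Rd@np.array(q),c)[0]-np.array(u) for c,q,u in obs])
r=least_squares(f,[.5,.1,0],loss="soft_l1"); print(r.x,np.round(f(r.x).reshape(-1,2),1).tolist())
p=r.x;Rd=deckR(p[2]);o=np.array([p[0],p[1],.065])
print("rodfoot",o+Rd@[0,-.035,0],"bay",o+Rd@[-.018,.075,0],"rodaxis",Rd[:,2])
print("kraft",atz((258,247),cs,.05),"side",atz((359,173),cd,.05), atz((258,258),cs,.025))
im=cv2.imread("pics/scene0.png")
a=cv2.resize(im[190:300,130:350],None,fx=3.5,fy=3.5,interpolation=cv2.INTER_CUBIC)
cv2.imwrite("pics/crop1.png",a)
a=cv2.resize(cv2.imread("pics/side0.png")[120:310,140:420],None,fx=2.8,fy=2.8,interpolation=cv2.INTER_CUBIC)
cv2.imwrite("pics/crop2.png",a)
E
```

```text
[ 0.55963917  0.13272145 -0.24386291] [[-1.0, 1.6], [0.7, -0.2], [2.2, -1.4], [3.2, 1.1], [-1.3, -3.8], [-2.7, 2.5], [0.5, -2.3], [2.5, 0.5], [0.4, -0.6], [7.7, 0.2]]
rodfoot [0.55118832 0.09875701 0.065     ] bay [0.56262092 0.20926627 0.056     ] rodaxis [-0.48520625  0.12072652  0.8660254 ]
kraft [ 0.45263742 -0.27980463  0.05      ] side [ 0.46863806 -0.28720133  0.05      ] [ 0.4632885  -0.28944128  0.025     ]
```

View pics/crop1.png

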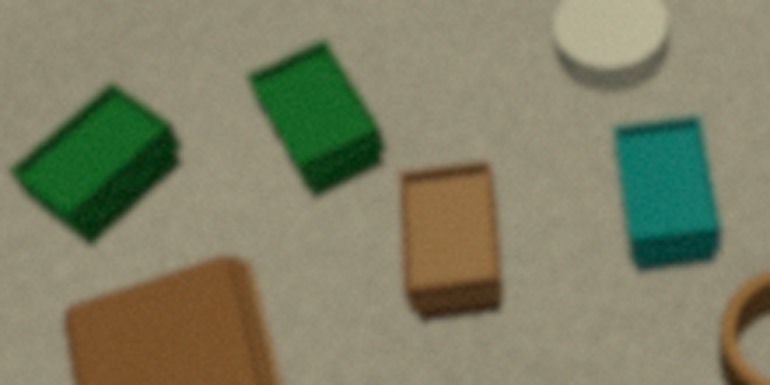

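View pics/crop2.png

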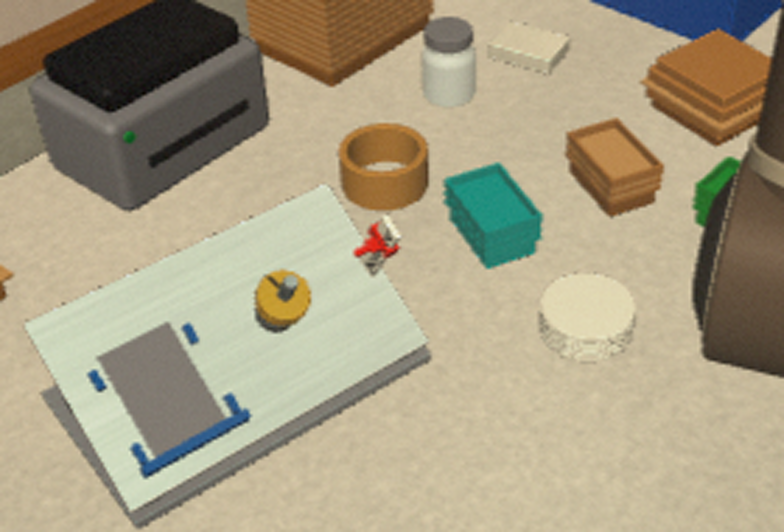

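Crop 1/2: the kraft open-rimmed stack at scene (258,258) / side (359,179) is the trays. Green (158,237), green (220,222) and turquoise (320,245) are look-alikes. Next I work out wrist camera viewpoints on the feeder.

```bash
python3 - <<'E'
from h import *
s=sensors.get_state(); T=q2m(s["tcp_rot"]); K,Rm,t=cam("wrist"); C=-Rm.T@t
print("tool axes cols\n",T.round(3)); print("cam in tool",T.T@(C-s["ee_pos"])); print("cam axes in tool\n",(T.T@Rm.T).round(4)); print(K)
np.savez("camtool.npz",off=T.T@(C-s["ee_pos"]),R=T.T@Rm.T)
E
```

```text
tool axes cols
 [[-0.     0.917  0.398]
 [ 0.     0.398 -0.917]
 [-1.     0.    -0.   ]]
cam in tool [-0.12102736  0.08167422  0.00029927]
cam axes in tool
 [[-1.000e-03 -3.193e-01  9.477e-01]
 [ 1.000e-04 -9.477e-01 -3.193e-01]
 [ 1.000e+00 -3.000e-04  9.000e-04]]
[[333.56963568   0.         326.31444375]
 [  0.         333.56963568 199.47425284]
 [  0.           0.           1.        ]]
```

>>> step_arm --moves '[{"translation": [0,0.05,-0.032],"twist": 0},{"translation": [0,0.05,-0.032],"twist": 0},{"translation": [0,0.05,-0.032],"twist": 0},{"translation": [0,0.05,-0.032],"twist": 0},{"translation": [0,0.05,-0.032],"twist": 0}]'

```text
t: 1.68
ee_pos: [0.4177, -0.3255, 0.2537]
tcp_rot: [0.591, 0.39, 0.588, -0.391]
wrist_force: [0.8, -0.4, 0.0]
width: 0.0851
```

>>> step_arm --moves '[{"translation": [0,0.05,-0.032],"twist": 0},{"translation": [0,0.05,-0.032],"twist": 0},{"translation": [0,0.05,-0.032],"twist": 0},{"translation": [0,0.05,-0.032],"twist": 0},{"translation": [0,0.05,-0.032],"twist": 0}]'

```text
t: 2.3
ee_pos: [0.5909, -0.0724, 0.2551]
tcp_rot: [0.593, 0.39, 0.586, -0.391]
wrist_force: [1.6, -0.6, 0.1]
width: 0.0855
```

```bash
cat >> h.py <<'E'
def togo(target,yaw=None):
    """needed shift in tool axes, and twist about tool x to bring tool z to world yaw (rad)"""
    s=sensors.get_state(); T=q2m(s["tcp_rot"]); d=T.T@(np.array(target)-s["ee_pos"])
    y0=np.arctan2(T[1,2],T[0,2]); tw=None
    if yaw is not None: tw=-(((yaw-y0)+np.pi)%(2*np.pi)-np.pi)
    print("t",round(s["t"],2),"pos",s["ee_pos"].round(4),"yaw",round(np.degrees(y0),1),"tilt",T[:,0].round(3),"q",s["joints"].round(2),"F",s["wrist_force"].round(1),"w",round(s["width"],4))
    print("shift",d.round(4),"twist",tw); return d,tw
E
python3 - <<'E'
from h import *
togo([.685,.07,.22],np.radians(-14))
cs=cam("scene"); print(atz((410,345),cs,0),atz((485,285),cs,.1),atz((420,330),cs,.1),atz((357,270),cs,.04))
E
```

```text
t 2.3 pos [ 0.5909 -0.0724  0.2551] yaw -67.1 tilt [ 0.008 -0.007 -1.   ] q [-0.19  0.25  1.71 -0.01  1.18  0.98] F [ 1.6 -0.6  0.1] w 0.0855
shift [ 0.0348  0.142  -0.0948] twist -0.9263307681950224
[ 0.81194296 -0.12591599  0.        ] [0.82416914 0.04377304 0.1       ] [ 0.8208136  -0.12674306  0.1       ] [ 0.6249672  -0.12549648  0.04      ]
```

>>> step_arm --moves '[{"translation": [0,0.047,-0.032],"twist": 0},{"translation": [0,0.047,-0.032],"twist": 0},{"translation": [0,0.047,-0.032],"twist": 0},{"translation": [0.015,0,0],"twist": -0.18},{"translation": [0.015,0,0],"twist": -0.18}]'

```text
t: 2.92
ee_pos: [0.69, 0.0818, 0.2262]
tcp_rot: [0.658, 0.273, 0.646, -0.274]
wrist_force: [0.1, -0.2, -0.6]
width: 0.0853
```

>>> step_arm --moves '[{"translation": [0,0,0],"twist": -0.18},{"translation": [0,0,0],"twist": -0.18},{"translation": [0,0,0],"twist": -0.18},{"translation": [0,0,0],"twist": 0}]'

```text
t: 3.42
ee_pos: [0.6888, 0.0828, 0.2229]
tcp_rot: [0.706, 0.081, 0.698, -0.086]
wrist_force: [-1.1, -0.4, -0.7]
width: 0.0855
```

```bash
python3 - <<'E'
from h import *
togo([.685,.07,.22],np.radians(-14))
c=cam("wrist"); im=vision.snapshot("wrist"); cv2.imwrite("pics/w1.png",im); np.savez("w1.npz",K=c[0],R=c[1],t=c[2])
for th in ["deck","rod_foot","collar_top","pointer_tip","bay"]:
    print(th,[(np.round(d["pixel"],1).tolist(),round(d["conf"],2)) for d in nets.tip_of(th,"wrist")[:3]])
togo([.685,.07,.22],np.radians(-14))
E
```

```text
t 3.42 pos [0.6888 0.0828 0.2229] yaw -13.6 tilt [ 0.01  -0.007 -1.   ] q [ 0.06  0.46  1.49 -0.01  1.18  0.3 ] F [-1.1 -0.4 -0.7] w 0.0855
shift [ 0.003  -0.0133 -0.0007] twist 0.007648677990602426
deck [([165.2, 166.0], 0.65)]
rod_foot [([171.1, 205.0], 0.56)]
collar_top [([123.2, 223.2], 0.9)]
pointer_tip [([122.4, 300.7], 0.66)]
bay [([138.6, 69.8], 0.6)]
t 3.73 pos [0.6888 0.0827 0.2232] yaw -13.5 tilt [ 0.01  -0.007 -1.   ] q [ 0.06  0.46  1.49 -0.01  1.18  0.3 ] F [-0.3 -0.5  0.1] w 0.0856
shift [ 0.0032 -0.0133 -0.0008] twist 0.008305307242873372
```

View pics/w1.png

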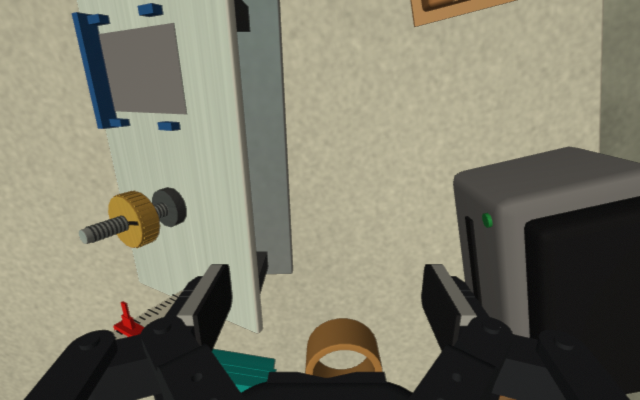

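Wrist view: rod tip about (82,237), collar (135,220), flange (172,206), red pointer (126,310, partly near the finger), bay patch (145,68), ledge (93,70). I'll shift so the pointer is clear and take a closer pair of views.

>>> step_arm --moves '[{"translation": [0,-0.05,0],"twist": 0},{"translation": [0.01,0,0],"twist": 0},{"translation": [0,0,0],"twist": 0}]'

```text
t: 4.1
ee_pos: [0.6774, 0.0337, 0.2134]
tcp_rot: [0.706, 0.082, 0.698, -0.086]
wrist_force: [0.5, -0.6, -1.1]
width: 0.0853
```

```bash
python3 - <<'E'
from h import *
c=cam("wrist"); im=vision.snapshot("wrist"); cv2.imwrite("pics/w2.png",im); np.savez("w2.npz",K=c[0],R=c[1],t=c[2])
for th in ["deck","rod_foot","collar_top","pointer_tip","bay"]:
    print(th,[(np.round(d["pixel"],1).tolist(),round(d["conf"],2)) for d in nets.tip_of(th,"wrist")[:3]])
togo([.685,.07,.22],np.radians(-14))
a=cv2.resize(im[0:290,50:300],None,fx=3,fy=2.05,interpolation=cv2.INTER_CUBIC)
a=cv2.resize(im[50:290,50:250],None,fx=2.5*1.6*.62,fy=2.48,interpolation=cv2.INTER_CUBIC);cv2.imwrite("pics/w2a.png",a)
a=cv2.resize(im[120:270,60:220],None,fx=4,fy=4,interpolation=cv2.INTER_CUBIC);cv2.imwrite("pics/w2b.png",a)
E
```

```text
deck [([151.3, 108.1], 0.62)]
rod_foot [([161.5, 153.5], 0.9)]
collar_top [([98.3, 157.2], 0.83)]
pointer_tip [([101.1, 252.7], 0.65)]
bay []
t 4.4 pos [0.6785 0.0343 0.2149] yaw -13.5 tilt [ 0.014 -0.007 -1.   ] q [-0.01  0.44  1.54 -0.01  1.15  0.23] F [ 0.2 -0.4  0.4] w 0.0855
shift [-0.0053  0.0362 -0.0019] twist 0.008804190617281993
```

View pics/w2.png

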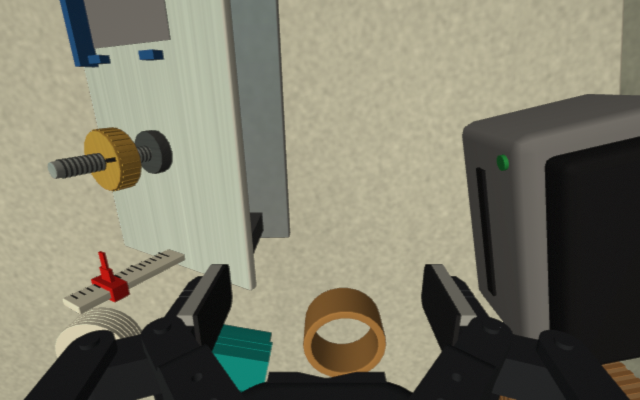

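View pics/w2b.png

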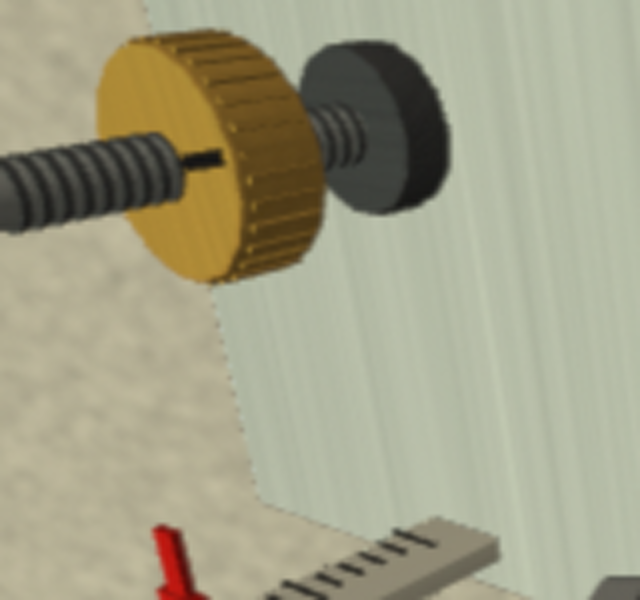

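```bash
python3 - <<'E'
from h import *
im=cv2.imread("pics/w1.png")
a=cv2.resize(im[0:140,60:260],None,fx=4,fy=4,interpolation=cv2.INTER_CUBIC);cv2.imwrite("pics/w1a.png",a)
im=cv2.imread("pics/w2.png")
b=cv2.resize(im[220:300,200:280],None,fx=5,fy=5,interpolation=cv2.INTER_CUBIC)
d=cv2.resize(im[140:220,30:110],None,fx=5,fy=5,interpolation=cv2.INTER_CUBIC)
cv2.imwrite("pics/w2c.png",np.hstack([b,d]))
E
```

```text
(no output)
```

View pics/w1a.png

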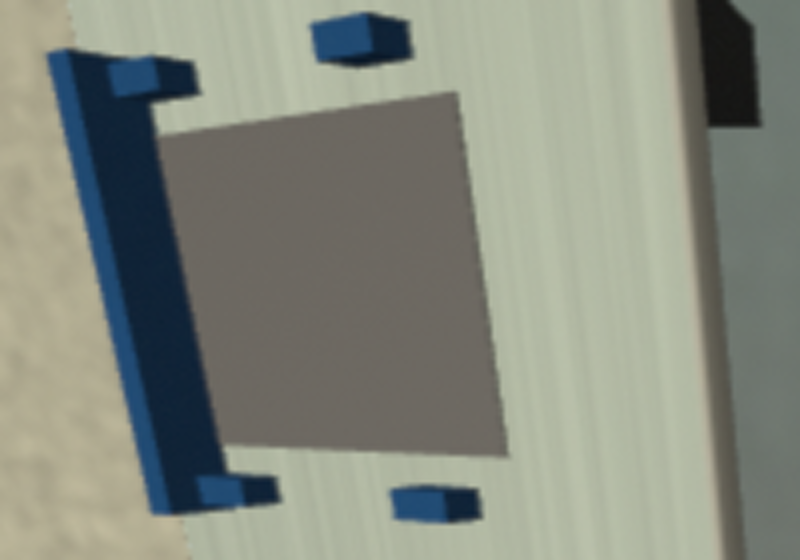

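View pics/w2c.png

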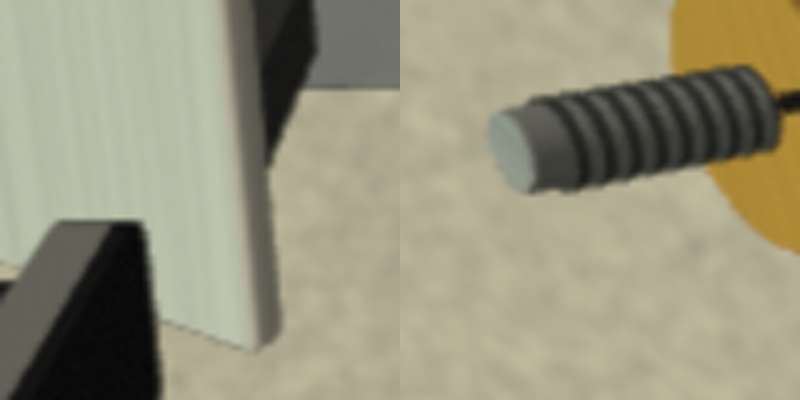

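```bash
cat > fit.py <<'E'
from h import *
from scipy.optimize import least_squares
def ld(n): z=np.load(n); return (z["K"],z["R"],z["t"])
c1,c2=ld("w1.npz"),ld("w2.npz"); cs,cd=cam("scene"),cam("side")
B=np.array([-.018,.075,0])
pts=[(c2,[.085,-.14,0],(251,290),1),(c2,[-.085,-.14,0],(124.5,243.75),1),(c2,[0,-.035,.074],(52.6,170),1),(c2,[0,-.035,.010],(148.2,151.7),2),
 (c1,B+[-.042,.045,.014],(77.5,12.5),1),(c1,B+[-.042,-.045,.014],(103,128.2),1)]
coll=np.array([[97,105],[112,65],[100,140],[135,225],[170,265],[212,283]])/4+[60,120]
th=np.linspace(0,2*np.pi,721)
def f(p,full=False):
    Rd=deckR(p[2]); o=np.array([p[0],p[1],p[5]]); r=[]
    for c,q,u,w in pts: r+=list((proj(o+Rd@np.array(q),c)[0]-u)/w)
    circ=proj(o+(Rd@np.stack([.0215*np.cos(th),-.035+.0215*np.sin(th),0*th+p[3]])).T,c2)
    D=np.linalg.norm(coll[:,None]-circ[None],axis=2); i=D.argmin(1)
    # signed
    cen=circ.mean(0); sg=np.sign(np.linalg.norm(coll-cen,axis=1)-np.linalg.norm(circ[i]-cen,axis=1))
    r+=list(sg*D.min(1))
    r+=list(proj(o+Rd@np.array([p[6],-.099,p[4]]),c2)[0]-[101.2,251.9])
    r+=[(p[5]-.065)/.001, p[6]/.001]
    return np.array(r)
if __name__=="__main__":
    r=least_squares(f,[.56,.133,-.244,.046,.06,.065,0]); p=r.x
    print(p.round(4)); print(f(p).round(1)); print("sd",(np.sqrt(np.diag(np.linalg.inv(r.jac.T@r.jac)))).round(4))
    np.save("deck.npy",p)
    Rd=deckR(p[2]); o=np.array([p[0],p[1],p[5]])
    for n,q in [("rodfoot",[0,-.035,0]),("bay",B),("ctop",[0,-.035,p[3]]),("cmid",[0,-.035,p[3]-.008]),("ptip",[p[6],-.099,p[4]])]: print(n,(o+Rd@np.array(q)).round(4))
    print("axis",Rd[:,2],"patch",[ (proj(o+Rd@(B+np.array(q)),c1)[0]).round(1) for q in ([.042,.03,0],[.042,-.03,0])], "seen 174.5,23 187,114")
    print("static cams:",[proj(o+Rd@np.array(q),c)[0].round(1) for c in (cs,cd) for q in ([0,-.035,0],B)])
E
python3 fit.py
```

```text
[ 5.634e-01  1.307e-01 -2.255e-01  4.400e-02  5.930e-02  6.410e-02
  1.000e-04]
[ 0.   0.7 -0.2  1.4  0.4  0.  -0.1  0.4 -0.3 -0.5  0.3  0.3  0.5 -1.5
  0.7  0.2  0.1  0.4 -0.  -0.1 -0.9  0.1]
sd [0.0006 0.0003 0.0034 0.0004 0.0008 0.0007 0.0009]
rodfoot [0.5556 0.0965 0.0641]
bay [0.565  0.2073 0.0551]
ctop [0.5342 0.1015 0.1022]
cmid [0.5381 0.1006 0.0953]
ptip [0.5125 0.0408 0.1155]
axis [-0.48734069  0.11179917  0.8660254 ] patch [array([165.5,  25.8]), array([178.5, 112.2])] seen 174.5,23 187,114
static cams: [array([413.6, 198.4]), array([449. , 183.2]), array([238.2, 231.8]), array([199.3, 260.8])]
```

The feeder pose now fits to under about 1.5 px. The collar is 44.0 mm above the deck and the pointer 59.3 mm, so it needs 15.3 mm of rise (about 230°). The moves only allow twist about the vertical tool axis, so I'll ratchet the collar, gripping across deck y with strokes of about ±33°.

```bash
python3 - <<'E'
from h import *
togo([.538,.1006,.19],np.radians(44))
E
```

```text
t 4.4 pos [0.6785 0.0343 0.2149] yaw -13.5 tilt [ 0.014 -0.007 -1.   ] q [-0.01  0.44  1.54 -0.01  1.15  0.23] F [ 0.2 -0.4  0.4] w 0.0855
shift [ 0.0224  0.0318 -0.1525] twist -1.0034867755394288
```

>>> step_arm --moves '[{"translation": [0.006,0.011,-0.051],"twist": 0},{"translation": [0.006,0.011,-0.051],"twist": 0},{"translation": [0.006,0.01,-0.05],"twist": 0},{"translation": [0,0,0],"twist": -0.17},{"translation": [0,0,0],"twist": -0.17}]' --fingers 0.062

```text
t: 5.03
ee_pos: [0.5345, 0.1046, 0.1937]
tcp_rot: [0.712, -0.044, 0.7, 0.039]
wrist_force: [0.2, -0.1, -0.0]
width: 0.062
```

>>> step_arm --moves '[{"translation": [0,0,0],"twist": -0.17},{"translation": [0,0,0],"twist": -0.17},{"translation": [0,0,0],"twist": -0.17},{"translation": [0,0,0],"twist": -0.17},{"translation": [0,0,0],"twist": 0}]'

```text
t: 5.65
ee_pos: [0.5348, 0.1073, 0.1956]
tcp_rot: [0.654, -0.287, 0.643, 0.278]
wrist_force: [-0.2, -0.0, -0.1]
width: 0.0618
```

```bash
python3 - <<'E'
from h import *
togo([.538,.1006,.103],np.radians(44))
im=vision.snapshot("wrist"); cv2.imwrite("pics/w3.png",im)
E
```

```text
t 5.65 pos [0.5348 0.1073 0.1956] yaw 47.1 tilt [ 0.02  -0.006 -1.   ] q [ 0.12  0.21  1.88 -0.01  1.03 -0.7 ] F [-0.2 -0.  -0.1] w 0.0618
shift [ 0.0926 -0.0052 -0.0036] twist 0.05428264385137371
```

View pics/w3.png

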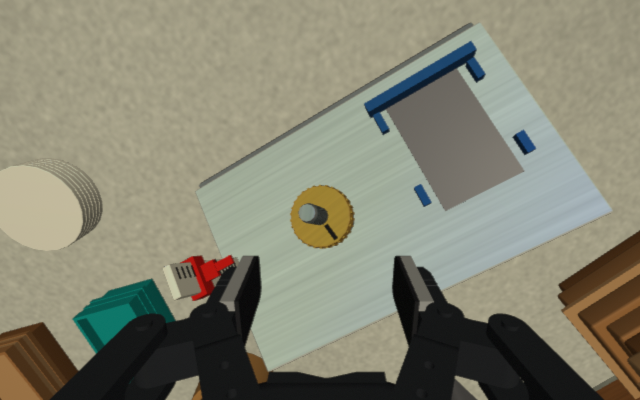

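>>> step_arm --moves '[{"translation": [0.03,-0.005,-0.0036],"twist": 0.05},{"translation": [0.03,0,0],"twist": 0},{"translation": [0.02,0,0],"twist": 0},{"translation": [0,0,0],"twist": 0}]'

```text
t: 6.2
ee_pos: [0.5396, 0.1016, 0.1155]
tcp_rot: [0.664, -0.267, 0.649, 0.257]
wrist_force: [0.7, 0.4, -0.2]
width: 0.0621
```

```bash
python3 - <<'E'
from h import *
togo([.538,.1006,.103],np.radians(44))
im=vision.snapshot("wrist"); cv2.imwrite("pics/w4.png",im[100:])
im=vision.snapshot("side"); cv2.imwrite("pics/s4.png",cv2.resize(im[150:310,140:340],None,fx=4,fy=3.7))
E
```

```text
t 6.2 pos [0.5396 0.1016 0.1155] yaw 43.6 tilt [ 0.024 -0.005 -1.   ] q [ 0.11  0.33  1.93 -0.01  0.87 -0.64] F [ 0.7  0.4 -0.2] w 0.0621
shift [ 0.0124  0.0007 -0.002 ] twist -0.007828830606401382
```

View pics/w4.png

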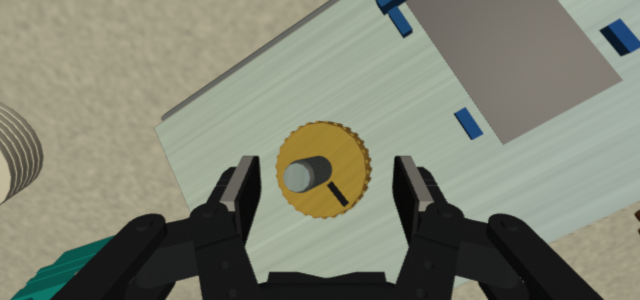

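View pics/s4.png

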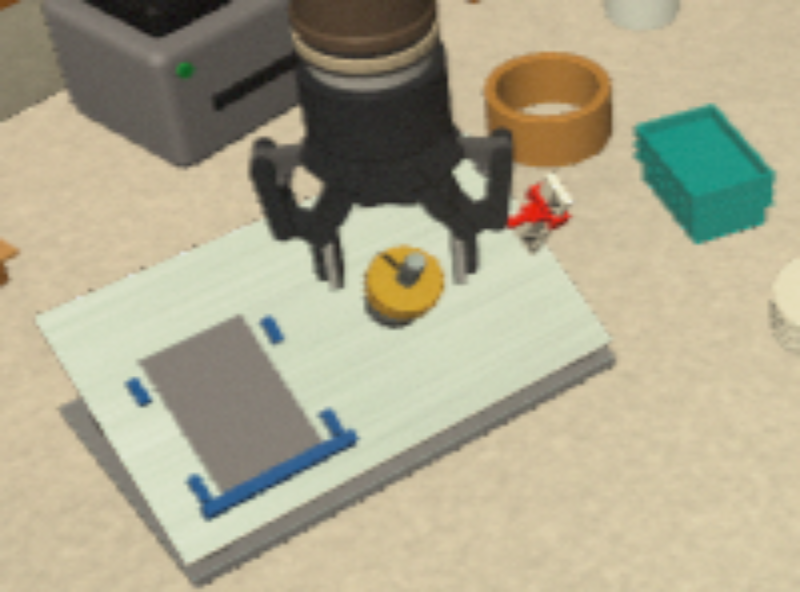

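>>> step_arm --moves '[{"translation": [0.012,0.0007,-0.002],"twist": 0},{"translation": [0,0,0],"twist": 0}]'

```text
t: 6.55
ee_pos: [0.5411, 0.1011, 0.1067]
tcp_rot: [0.667, -0.268, 0.647, 0.257]
wrist_force: [0.5, -0.9, 0.2]
width: 0.0624
```

>>> step_arm --moves '[{"translation": [0,0,0],"twist": 0},{"translation": [0,0,0],"twist": 0},{"translation": [0,0,0],"twist": 0}]' --fingers 0.03 --squeeze 40

```text
t: 6.92
ee_pos: [0.5396, 0.0996, 0.1078]
tcp_rot: [0.665, -0.269, 0.648, 0.257]
wrist_force: [-0.3, -0.2, -2.4]
width: 0.0419
```

```bash
python3 - <<'E'
from h import *
togo([.538,.1006,.103],np.radians(44)); print(sensors.get_state()["wrist_torque"])
im=vision.snapshot("wrist"); cv2.imwrite("pics/w5.png",im[100:])
E
```

```text
t 6.92 pos [0.5396 0.0996 0.1078] yaw 43.6 tilt [ 0.028 -0.007 -1.   ] q [ 0.11  0.34  1.93 -0.01  0.85 -0.64] F [-0.3 -0.2 -2.4] w 0.0419
shift [ 0.0047  0.0019 -0.0005] twist -0.006599706556911666
[ 0.05127695 -0.01866939  0.00851097]
```

View pics/w5.png

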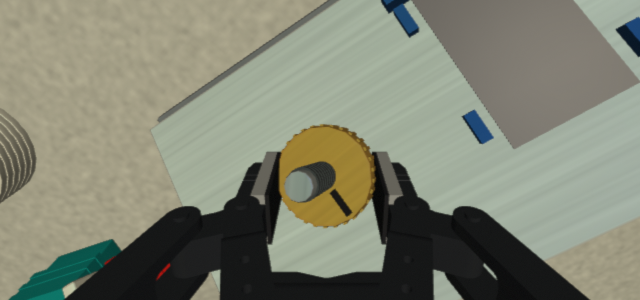

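>>> step_arm --moves '[{"translation": [-0.0006,0,0],"twist": -0.18},{"translation": [-0.0006,0,0],"twist": -0.18},{"translation": [-0.0006,0,0],"twist": -0.18}]'

```text
t: 7.35
ee_pos: [0.5418, 0.1, 0.1074]
tcp_rot: [0.568, -0.441, 0.552, 0.423]
wrist_force: [5.5, 1.3, -11.8]
width: 0.0413
```

```bash
python3 - <<'E'
from h import *
togo([.538,.1006,.103],np.radians(44)); print(sensors.get_state()["wrist_torque"])
im=vision.snapshot("wrist"); cv2.imwrite("pics/w6.png",im[100:])
E
```

```text
t 7.35 pos [0.5418 0.1    0.1074] yaw 75.2 tilt [ 0.034 -0.006 -0.999] q [ 0.11  0.34  1.93 -0.01  0.84 -1.2 ] F [  5.5   1.3 -11.8] w 0.0413
shift [ 0.0042  0.004  -0.0004] twist 0.5452506602716896
[-0.49192168 -0.87424283 -0.4931418 ]
```

View pics/w6.png

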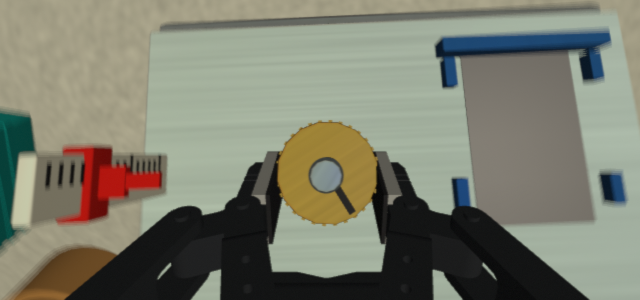

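>>> step_arm --moves '[{"translation": [-0.0004,0,0],"twist": -0.18},{"translation": [-0.0004,0,0],"twist": -0.18},{"translation": [-0.0004,0,0],"twist": -0.18},{"translation": [0,0,0],"twist": 0}]'

```text
t: 7.9
ee_pos: [0.5451, 0.1046, 0.1054]
tcp_rot: [-0.432, 0.579, -0.412, -0.556]
wrist_force: [-0.3, -1.9, 0.0]
width: 0.0415
```

```bash
python3 - <<'E'
from h import *
togo([.538,.1006,.103],np.radians(44)); print(sensors.get_state()["wrist_torque"])
im=vision.snapshot("wrist"); cv2.imwrite("pics/w7.png",im[100:])
E
```

```text
t 7.9 pos [0.5451 0.1046 0.1054] yaw 106.8 tilt [ 0.043  0.003 -0.999] q [ 0.11  0.34  1.93 -0.    0.83 -1.75] F [-0.3 -1.9  0. ] w 0.0415
shift [ 0.002   0.0081 -0.0018] twist 1.0957617449697779
[-0.09800094  0.14742392  0.22395836]
```

View pics/w7.png

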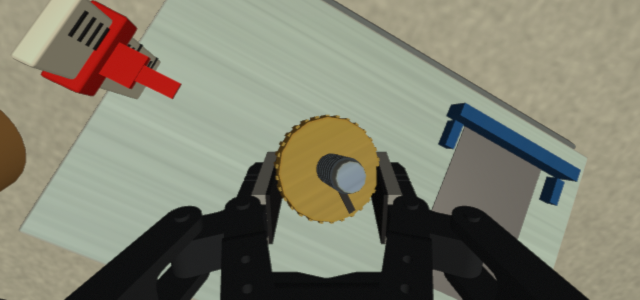

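>>> step_arm --moves '[{"translation": [0,0,0],"twist": 0},{"translation": [0,0,0],"twist": 0},{"translation": [0,0,0],"twist": 0.18},{"translation": [0,0,0],"twist": 0.18},{"translation": [0,0,0],"twist": 0.18}]' --fingers 0.062

```text
t: 8.57
ee_pos: [0.5465, 0.1039, 0.1073]
tcp_rot: [0.576, -0.437, 0.549, 0.419]
wrist_force: [0.2, 0.1, 0.9]
width: 0.0622
```

>>> step_arm --moves '[{"translation": [0,0,0],"twist": 0.18},{"translation": [0,0,0],"twist": 0.18},{"translation": [0,0,0],"twist": 0.18},{"translation": [0,0,0],"twist": 0}]'

```text
t: 9.07
ee_pos: [0.5471, 0.1023, 0.1089]
tcp_rot: [0.674, -0.262, 0.643, 0.251]
wrist_force: [-0.2, -0.2, 0.3]
width: 0.062
```

```bash
python3 - <<'E'
from h import *
togo([.536,.101,.107],np.radians(43))
im=vision.snapshot("wrist"); cv2.imwrite("pics/w8.png",im[100:])
E
```

```text
t 9.07 pos [0.5471 0.1023 0.1089] yaw 42.6 tilt [ 0.048  0.001 -0.999] q [ 0.11  0.34  1.93 -0.01  0.83 -0.63] F [-0.2 -0.2  0.3] w 0.062
shift [ 0.0013  0.0066 -0.0091] twist -0.006785475962841403
```

View pics/w8.png

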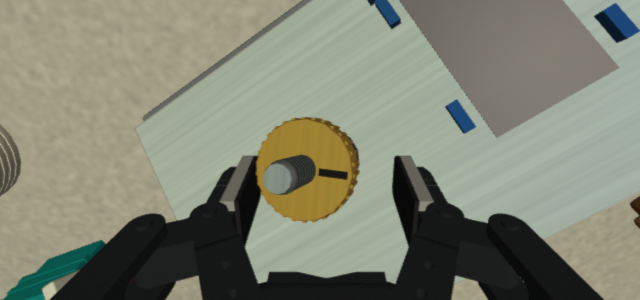

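>>> step_arm --moves '[{"translation": [0.002,0.007,-0.0095],"twist": 0},{"translation": [0.001,0,0],"twist": 0}]'

```text
t: 9.38
ee_pos: [0.5349, 0.1012, 0.1053]
tcp_rot: [0.674, -0.263, 0.642, 0.252]
wrist_force: [-0.6, 0.1, -0.2]
width: 0.0621
```

>>> step_arm --moves '[{"translation": [0,0,0],"twist": 0},{"translation": [0,0,0],"twist": 0},{"translation": [0,0,0],"twist": 0}]' --fingers 0.03

```text
t: 9.75
ee_pos: [0.5359, 0.1021, 0.1063]
tcp_rot: [0.675, -0.264, 0.641, 0.253]
wrist_force: [0.5, 0.4, -0.3]
width: 0.0424
```

>>> step_arm --moves '[{"translation": [-0.0005,0,0],"twist": -0.18},{"translation": [-0.0005,0,0],"twist": -0.18},{"translation": [-0.0005,0,0],"twist": -0.18},{"translation": [-0.0005,0,0],"twist": -0.18},{"translation": [-0.0005,0,0],"twist": -0.18}]'

```text
t: 10.38
ee_pos: [0.5377, 0.1015, 0.1061]
tcp_rot: [-0.489, 0.537, -0.461, -0.51]
wrist_force: [5.9, 6.2, -10.3]
width: 0.0418
```

>>> step_arm --moves '[{"translation": [-0.0005,0,0],"twist": -0.18},{"translation": [0,0,0],"twist": 0}]'

```text
t: 10.62
ee_pos: [0.5376, 0.1022, 0.1062]
tcp_rot: [-0.438, 0.579, -0.413, -0.55]
wrist_force: [-1.9, 3.0, 3.9]
width: 0.0417
```

```bash
python3 - <<'E'
from h import *
togo([.536,.101,.107],np.radians(43))
im=vision.snapshot("wrist"); cv2.imwrite("pics/w9.png",im[100:])
E
```

```text
t 10.62 pos [0.5376 0.1022 0.1062] yaw 105.9 tilt [ 0.054  0.003 -0.999] q [ 0.11  0.32  1.95 -0.    0.81 -1.74] F [-1.9  3.   3.9] w 0.0417
shift [-0.0009  0.0018 -0.0008] twist 1.0986499745133345
```

View pics/w9.png

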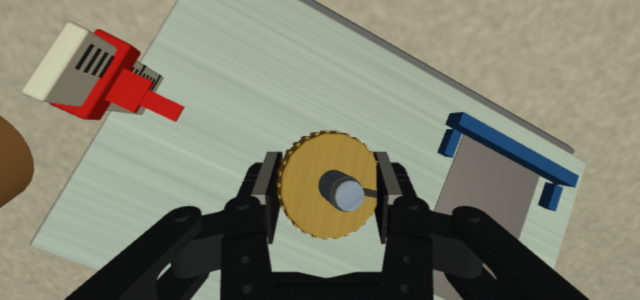

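>>> step_arm --moves '[{"translation": [0,0,0],"twist": 0},{"translation": [0,0,0],"twist": 0},{"translation": [0,0,0],"twist": 0.18},{"translation": [0,0,0],"twist": 0.18},{"translation": [0,0,0],"twist": 0.18}]' --fingers 0.062

```text
t: 11.3
ee_pos: [0.5372, 0.1004, 0.1052]
tcp_rot: [0.58, -0.436, 0.55, 0.413]
wrist_force: [0.4, -0.9, -0.2]
width: 0.0621
```

>>> step_arm --moves '[{"translation": [0,0,0],"twist": 0.18},{"translation": [0,0,0],"twist": 0.18},{"translation": [0,0,0],"twist": 0.18},{"translation": [0,0,0],"twist": 0}]'

```text
t: 11.8
ee_pos: [0.5372, 0.0987, 0.1045]
tcp_rot: [0.678, -0.259, 0.643, 0.245]
wrist_force: [0.2, 0.4, 0.9]
width: 0.062
```

```bash
python3 - <<'E'
from h import *
togo([.534,.1014,.1095],np.radians(43))
im=vision.snapshot("wrist"); cv2.imwrite("pics/w10.png",im[100:])
E
```

```text
t 11.8 pos [0.5372 0.0987 0.1045] yaw 41.9 tilt [ 0.053 -0.001 -0.999] q [ 0.11  0.33  1.96 -0.01  0.81 -0.62] F [0.2 0.4 0.9] w 0.062
shift [-0.0051  0.0039 -0.0004] twist -0.01972415299549235
```

View pics/w10.png

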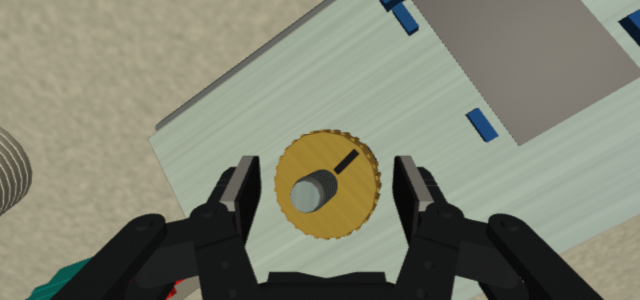

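>>> step_arm --moves '[{"translation": [-0.004,0.004,0],"twist": 0},{"translation": [0,0,0],"twist": 0}]'

```text
t: 12.1
ee_pos: [0.5341, 0.1017, 0.1086]
tcp_rot: [0.677, -0.261, 0.642, 0.246]
wrist_force: [-0.3, -0.0, -0.1]
width: 0.062
```

>>> step_arm --moves '[{"translation": [0,0,0],"twist": 0},{"translation": [0,0,0],"twist": 0},{"translation": [0,0,0],"twist": 0}]' --fingers 0.03

```text
t: 12.48
ee_pos: [0.5346, 0.1022, 0.1094]
tcp_rot: [0.678, -0.261, 0.642, 0.247]
wrist_force: [-1.2, 0.3, 0.8]
width: 0.0421
```

>>> step_arm --moves '[{"translation": [-0.0005,0,0],"twist": -0.18},{"translation": [-0.0005,0,0],"twist": -0.18},{"translation": [-0.0005,0,0],"twist": -0.18},{"translation": [-0.0005,0,0],"twist": -0.18},{"translation": [-0.0005,0,0],"twist": -0.18}]'

```text
t: 13.1
ee_pos: [0.5364, 0.1017, 0.109]
tcp_rot: [-0.492, 0.536, -0.464, -0.505]
wrist_force: [1.5, 4.0, -3.1]
width: 0.0416
```

>>> step_arm --moves '[{"translation": [-0.0005,0,0],"twist": -0.18},{"translation": [0,0,0],"twist": 0}]'

```text
t: 13.35
ee_pos: [0.5367, 0.1029, 0.1089]
tcp_rot: [-0.442, 0.578, -0.416, -0.545]
wrist_force: [-1.1, 1.5, 5.2]
width: 0.0415
```

>>> step_arm --moves '[{"translation": [0,0,0],"twist": 0},{"translation": [0,0,0],"twist": 0},{"translation": [-0.02,0,0],"twist": 0},{"translation": [-0.03,0,0],"twist": 0.18},{"translation": [-0.03,0,0],"twist": 0.18}]' --fingers 0.062

```text
t: 13.98
ee_pos: [0.5285, 0.1009, 0.1862]
tcp_rot: [0.539, -0.485, 0.513, 0.46]
wrist_force: [-0.2, -0.3, -0.4]
width: 0.0618
```

```bash
python3 - <<'E'
from h import *
togo([.64,.05,.205],np.radians(-14))
im=vision.snapshot("wrist"); cv2.imwrite("pics/w11.png",im)
E
```

```text
t 13.97 pos [0.5285 0.1009 0.1862] yaw 83.9 tilt [ 0.051 -0.002 -0.999] q [ 0.11  0.19  1.93 -0.01  0.97 -1.35] F [-0.2 -0.3 -0.4] w 0.0618
shift [-0.013  -0.1171 -0.0387] twist 1.7081309541579581
```

View pics/w11.png

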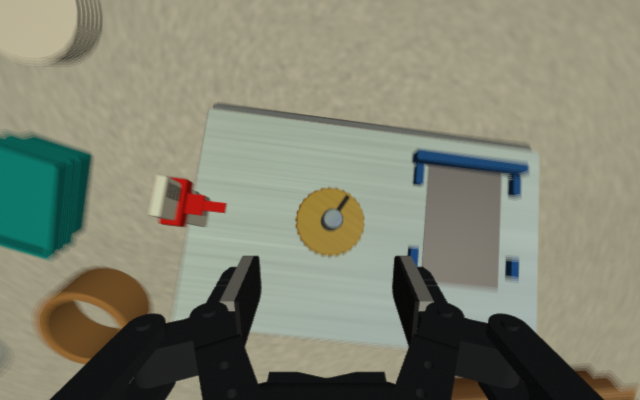

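>>> step_arm --moves '[{"translation": [-0.01,-0.05,-0.016],"twist": 0.18},{"translation": [-0.01,-0.05,-0.007],"twist": 0.18},{"translation": [0,-0.05,0.003],"twist": 0.18},{"translation": [0,0,0],"twist": 0.18},{"translation": [0,0,0],"twist": 0.18}]'

```text
t: 14.65
ee_pos: [0.6728, 0.0348, 0.2174]
tcp_rot: [0.701, -0.195, 0.662, 0.182]
wrist_force: [-0.1, 0.6, 1.2]
width: 0.0623
```

>>> step_arm --moves '[{"translation": [0,0,0],"twist": 0.18},{"translation": [0,0,0],"twist": 0.18},{"translation": [0,0,0],"twist": 0.18},{"translation": [0,0,0],"twist": 0.18},{"translation": [0,0,0],"twist": 0.05}]'

```text
t: 15.28
ee_pos: [0.6721, 0.0322, 0.2126]
tcp_rot: [0.72, 0.089, 0.682, -0.088]
wrist_force: [-0.4, -0.5, 0.2]
width: 0.0624
```

```bash
python3 - <<'E'
from h import *
togo([.675,.035,.21],np.radians(-14))
E
```

```text
t 15.28 pos [0.6721 0.0322 0.2126] yaw -14.5 tilt [ 0.054 -0.005 -0.999] q [-0.01  0.41  1.59 -0.01  1.09  0.24] F [-0.4 -0.5  0.2] w 0.0624
shift [0.0028 0.0034 0.002 ] twist -0.008343135262310675
```

>>> step_arm --moves '[{"translation": [0,0.003,0.005],"twist": 0},{"translation": [0,0,0],"twist": 0}]'

```text
t: 15.52
ee_pos: [0.6778, 0.0334, 0.2118]
tcp_rot: [0.72, 0.088, 0.682, -0.088]
wrist_force: [-0.0, -0.3, -0.1]
width: 0.0621
```

```bash
python3 - <<'E'
from h import *
c=cam("wrist"); im=vision.snapshot("wrist"); cv2.imwrite("pics/w12.png",im); np.savez("w12.npz",K=c[0],R=c[1],t=c[2])
for th in ["rod_foot","collar_top","pointer_tip"]:
    print(th,[(np.round(d["pixel"],1).tolist(),round(d["conf"],2)) for d in nets.tip_of(th,"wrist")[:3]])
a=cv2.resize(im[110:310,0:260],None,fx=3,fy=3,interpolation=cv2.INTER_CUBIC);cv2.imwrite("pics/w12a.png",a)
E
```

```text
rod_foot [([147.6, 157.1], 0.63), ([100.6, 0.0], 0.17)]
collar_top [([72.1, 165.9], 0.95)]
pointer_tip [([91.2, 261.0], 0.98)]
```

View pics/w12a.png

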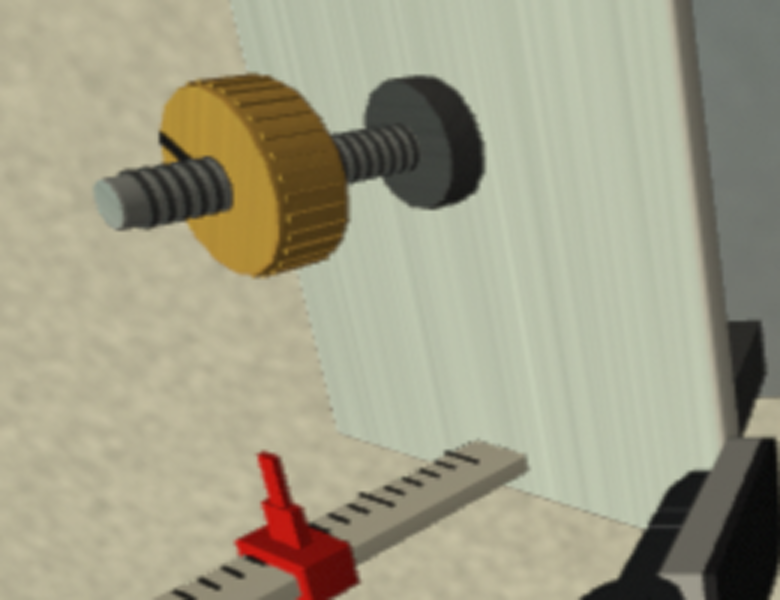

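```bash
python3 - <<'E'
from h import *
im=cv2.imread("pics/w12.png")
a=cv2.resize(im[130:206,26:126],None,fx=7,fy=7,interpolation=cv2.INTER_CUBIC);cv2.imwrite("pics/w12b.png",a)
im=cv2.imread("pics/w2.png")
a=cv2.resize(im[120:196,70:170],None,fx=7,fy=7,interpolation=cv2.INTER_CUBIC);cv2.imwrite("pics/w2d.png",a)
E
```

```text
(no output)
```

View pics/w12b.png

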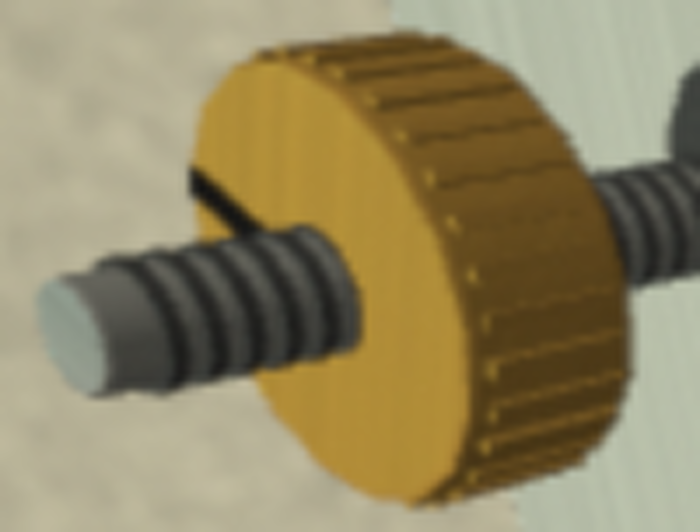

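View pics/w2d.png

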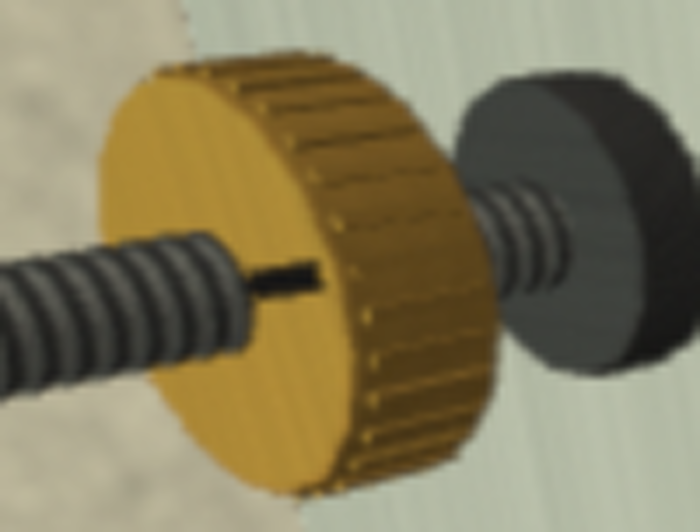

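```bash
cat > fit2.py <<'E'
from h import *
import sys
from scipy.optimize import least_squares
def ld(n): z=np.load(n); return (z["K"],z["R"],z["t"])
c1,c2,c3=ld("w1.npz"),ld("w2.npz"),ld("w12.npz")
B=np.array([-.018,.075,0])
pts=[(c2,[.085,-.14,0],(251,290),1),(c2,[-.085,-.14,0],(124.5,243.75),1),(c2,[0,-.035,.074],(52.6,170),1),
 (c1,B+[-.042,.045,.014],(77.5,12.5),1),(c1,B+[-.042,-.045,.014],(103,128.2),1),
 (c3,[0,-.035,.074],(26+72/7,130+333/7),1),(c3,[-.085,-.14,0],(113.3,254),1)]
e2=np.array([(100,170),(110,120),(140,82),(165,72),(105,235),(155,375),(200,435),(245,475),(300,497),(348,450),(355,370),(335,250),(300,165),(240,95)])/7+[70,120]
e3=np.array([(195,150),(200,110),(228,68),(268,52),(265,385),(300,435),(350,483),(405,505),(465,450),(470,330),(450,240),(400,130),(340,80)])/7+[26,130]
th=np.linspace(0,2*np.pi,1441)
def ell(o,Rd,h,c,e):
    circ=proj(o+(Rd@np.stack([.0215*np.cos(th),-.035+.0215*np.sin(th),0*th+h])).T,c)
    D=np.linalg.norm(e[:,None]-circ[None],axis=2); i=D.argmin(1); cen=circ.mean(0)
    return np.sign(np.linalg.norm(e-cen,axis=1)-np.linalg.norm(circ[i]-cen,axis=1))*D.min(1)
# p: x,y,yaw,z, ptr x, ptr h, h0, h1, per-view pixel offsets(w1,w12)
def f(p):
    Rd=deckR(p[2]); o=np.array([p[0],p[1],p[3]]); off={id(c1):p[8:10],id(c2):np.zeros(2),id(c3):p[10:12]}
    r=[]
    for c,q,u,w in pts: r+=list((proj(o+Rd@np.array(q),c)[0]+off[id(c)]-u)/w)
    r+=list(.7*ell(o,Rd,p[6],c2,e2)); r+=list(.7*ell(o,Rd,p[7],c3,e3-off[id(c3)]))
    P=o+Rd@np.array([p[4],-.099,p[5]])
    r+=list(proj(P,c2)[0]-[101.4,252.1]); r+=list(proj(P,c3)[0]+off[id(c3)]-[89.8,261.3])
    r+=[(p[3]-.065)/.001,p[4]/.001]; r+=list(p[8:12]/2)
    return np.array(r)
r=least_squares(f,[.563,.131,-.2255,.064,0,.059,.044,.056,0,0,0,0]); p=r.x
print(p.round(4)); print(f(p).round(1)); print("sd",(np.sqrt(np.diag(np.linalg.inv(r.jac.T@r.jac)))).round(4))
np.save("deck2.npy",p)
Rd=deckR(p[2]); o=np.array([p[0],p[1],p[3]])
def mang(px,c,h,off):
    oo,d=ray(np.array(px)-off,c); n=Rd[:,2]; P0=o+Rd@np.array([0,-.035,h]); s=((P0-oo)@n)/(d@n); q=Rd.T@(oo+s*d-P0); return np.degrees(np.arctan2(q[1],q[0])).round(1),np.hypot(q[0],q[1]).round(4)
for m in [(250,283),(320,268)]: print("w2",mang(np.array(m)/7+[70,120],c2,p[6],0))
for m in [(255,228),(193,178)]: print("w12",mang(np.array(m)/7+[26,130],c3,p[7],p[10:12]))
for n,q in [("rodfoot",[0,-.035,0]),("bay",B),("cmid1",[0,-.035,p[7]-.008]),("ptip",[p[4],-.099,p[5]])]: print(n,(o+Rd@np.array(q)).round(4))
print("need",p[5]-p[7],"deg",(p[5]-p[7])/.024*360)
E
python3 fit2.py
```

```text
[ 5.634e-01  1.309e-01 -2.237e-01  6.440e-02  3.000e-04  5.920e-02
  4.400e-02  5.370e-02  4.299e-01  2.719e-01  4.328e-01 -5.410e-02]
[ 0.2  0.5 -0.2  1.4 -0.  -0.1 -0.5 -0.5  0.4  0.4  0.8  0.  -0.8  0.
  0.1 -0.1 -0.6 -0.6  0.1  0.  -0.2 -0.2  0.5 -0.1 -0.7 -0.2  0.3  0.2
  0.1  0.2 -0.2 -0.1 -0.1  0.1  0.3  0.4 -0.6 -0.4  0.2  1.2  0.2 -0.
 -0.3 -0.2 -0.2 -0.6  0.3  0.2  0.1  0.2 -0. ]
sd [7.0000e-04 3.0000e-04 4.3000e-03 7.0000e-04 8.0000e-04 6.0000e-04
 5.0000e-04 5.0000e-04 1.0111e+00 8.2290e-01 7.1750e-01 5.6910e-01]
w2 (np.float64(7.3), np.float64(0.0042))
w2 (np.float64(10.6), np.float64(0.0175))
w12 (np.float64(159.3), np.float64(0.0122))
w12 (np.float64(157.1), np.float64(0.022))
rodfoot [0.5557 0.0968 0.0644]
bay [0.5649 0.2075 0.0554]
cmid1 [0.5334 0.1019 0.104 ]
ptip [0.5129 0.0409 0.1158]
need 0.005472178483627903 deg 82.08267725441854
```

Result: collar 53.7 mm, pointer 59.2 mm. The image height change (9.7 mm) agrees with the mark's turn (148° → 9.9 mm), so about 5.4 mm (82°) remains. Going back for more strokes; mark target angle is about 240° in the deck frame.

```bash
python3 - <<'E'
from h import *
togo([.5334,.1019,.18],np.radians(43))
E
```

```text
t 15.72 pos [0.6773 0.0335 0.2119] yaw -14.4 tilt [ 0.053 -0.006 -0.999] q [-0.01  0.42  1.57 -0.01  1.1   0.24] F [0.6 0.4 0.7] w 0.0622
shift [ 0.0239  0.0303 -0.1579] twist -1.0015638284312764
```

>>> step_arm --moves '[{"translation": [0.004,0.01,-0.053],"twist": 0},{"translation": [0.004,0.01,-0.053],"twist": 0},{"translation": [0.004,0.01,-0.052],"twist": 0},{"translation": [0,0,0],"twist": -0.18},{"translation": [0,0,0],"twist": -0.18}]'

```text
t: 16.35
ee_pos: [0.5275, 0.1032, 0.1904]
tcp_rot: [0.724, -0.046, 0.687, 0.04]
wrist_force: [0.2, -0.0, 0.1]
width: 0.0618
```

>>> step_arm --moves '[{"translation": [0,0,0],"twist": -0.18},{"translation": [0,0,0],"twist": -0.18},{"translation": [0,0,0],"twist": -0.18},{"translation": [0,0,0],"twist": -0.08},{"translation": [0,0,0],"twist": 0}]'

```text
t: 16.98
ee_pos: [0.527, 0.1036, 0.1916]
tcp_rot: [0.673, -0.273, 0.638, 0.255]
wrist_force: [0.1, 0.1, 0.1]
width: 0.0618
```

```bash
python3 - <<'E'
from h import *
togo([.5334,.1019,.111],np.radians(43))
E
```

```text
t 16.98 pos [0.527  0.1036 0.1916] yaw 43.9 tilt [ 0.055 -0.006 -0.998] q [ 0.12  0.18  1.93 -0.01  0.98 -0.64] F [0.1 0.1 0.1] w 0.0618
shift [ 0.0809 -0.0022  0.0005] twist 0.015179777487236201
```

>>> step_arm --moves '[{"translation": [0.03,-0.001,0],"twist": 0},{"translation": [0.03,0,0],"twist": 0},{"translation": [0.02,0,0],"twist": 0},{"translation": [0.003,0,0],"twist": 0}]'

```text
t: 17.48
ee_pos: [0.5345, 0.1026, 0.1088]
tcp_rot: [0.676, -0.272, 0.637, 0.252]
wrist_force: [0.5, -0.4, 1.3]
width: 0.0617
```

```bash
python3 - <<'E'
from h import *
togo([.5334,.1019,.111],np.radians(43))
im=vision.snapshot("wrist"); cv2.imwrite("pics/w13.png",im[100:])
E
```

```text
t 17.48 pos [0.5345 0.1026 0.1088] yaw 43.6 tilt [ 0.061 -0.005 -0.998] q [ 0.12  0.31  1.96 -0.02  0.81 -0.63] F [ 0.5 -0.4  1.3] w 0.0617
shift [-0.0022  0.0001 -0.0012] twist 0.010183857365245963
```

View pics/w13.png

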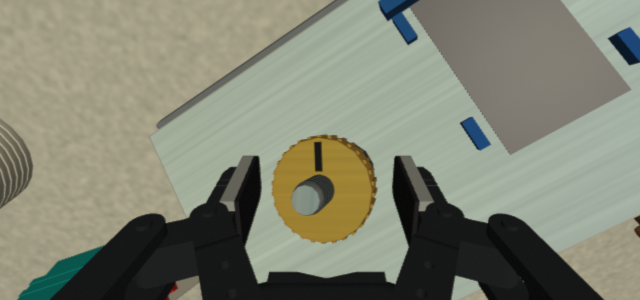

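>>> step_arm --moves '[{"translation": [0,0,0],"twist": 0},{"translation": [0,0,0],"twist": 0},{"translation": [0,0,0],"twist": 0}]' --fingers 0.03

```text
t: 17.9
ee_pos: [0.5338, 0.1015, 0.1109]
tcp_rot: [0.675, -0.272, 0.638, 0.252]
wrist_force: [1.2, -0.1, -7.1]
width: 0.0423
```

>>> step_arm --moves '[{"translation": [-0.0005,0,0],"twist": -0.18},{"translation": [-0.0005,0,0],"twist": -0.18},{"translation": [-0.0005,0,0],"twist": -0.18},{"translation": [-0.0005,0,0],"twist": -0.18},{"translation": [-0.0005,0,0],"twist": -0.18}]'

```text
t: 18.52
ee_pos: [0.5336, 0.1022, 0.1133]
tcp_rot: [-0.485, 0.543, -0.46, -0.509]
wrist_force: [-0.7, 7.8, -5.2]
width: 0.0417
```

>>> step_arm --moves '[{"translation": [-0.0005,0,0],"twist": -0.18},{"translation": [0,0,0],"twist": 0}]'

```text
t: 18.77
ee_pos: [0.533, 0.1024, 0.1144]
tcp_rot: [-0.434, 0.584, -0.412, -0.549]
wrist_force: [-1.4, -0.1, -2.8]
width: 0.042
```

>>> step_arm --moves '[{"translation": [0,0,0],"twist": 0},{"translation": [0,0,0],"twist": 0},{"translation": [0,0,0],"twist": 0.18},{"translation": [0,0,0],"twist": 0.18},{"translation": [0,0,0],"twist": 0.18}]' --fingers 0.062

```text
t: 19.4
ee_pos: [0.5379, 0.1033, 0.1173]
tcp_rot: [0.582, -0.443, 0.544, 0.411]
wrist_force: [0.4, 0.3, 0.5]
width: 0.0619
```

>>> step_arm --moves '[{"translation": [0,0,0],"twist": 0.18},{"translation": [0,0,0],"twist": 0.18},{"translation": [0,0,0],"twist": 0.18},{"translation": [0,0,0],"twist": 0}]'

```text
t: 19.9
ee_pos: [0.5416, 0.1035, 0.1193]
tcp_rot: [0.685, -0.265, 0.634, 0.243]
wrist_force: [-0.4, 0.2, 0.4]
width: 0.0617
```

```bash
python3 - <<'E'
from h import *
togo([.5315,.1022,.114],np.radians(43))
c=cam("wrist"); im=vision.snapshot("wrist"); cv2.imwrite("pics/w14.png",im[100:]); np.savez("w14.npz",K=c[0],R=c[1],t=c[2])
cv2.imwrite("pics/w14a.png",cv2.resize(im[220:360,250:400],None,fx=4,fy=4,interpolation=cv2.INTER_CUBIC))
E
```

```text
t 19.9 pos [0.5416 0.1035 0.1193] yaw 42.2 tilt [ 0.078 -0.002 -0.997] q [ 0.12  0.3   1.96 -0.02  0.81 -0.61] F [-0.4  0.2  0.4] w 0.0617
shift [ 0.0045  0.0061 -0.0086] twist -0.013101123910181034
```

View pics/w14a.png

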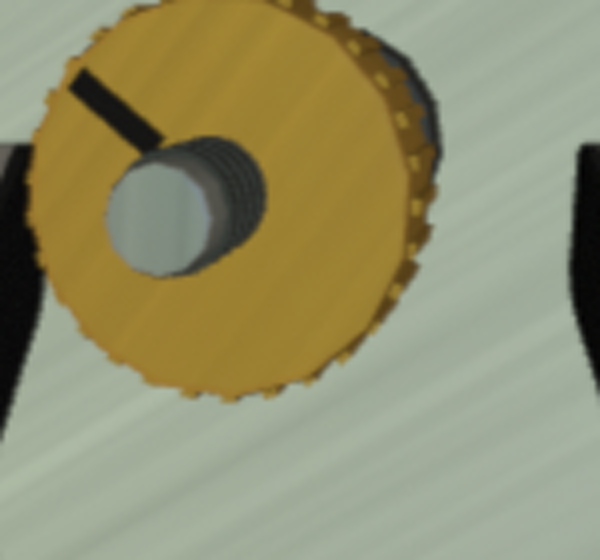

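```bash
cat > mark.py <<'E'
from h import *
p=np.load("deck2.npy"); Rd=deckR(p[2]); o=np.array([p[0],p[1],p[3]])
def onplane(px,c,h):
    oo,d=ray(px,c); n=Rd[:,2]; P0=o+Rd@np.array([0,-.035,h]); s=((P0-oo)@n)/(d@n); return (Rd.T@(oo+s*d-P0))[:2]
def mark(inner,outer,c,h):
    a,b=onplane(inner,c,h),onplane(outer,c,h); d=b-a
    print("inner",a.round(4),"outer",b.round(4),"dir",np.degrees(np.arctan2(d[1],d[0])).round(1)%360,"ang outer",np.degrees(np.arctan2(b[1],b[0])).round(1)%360)
def ld(n): z=np.load(n); return (z["K"],z["R"],z["t"])
E
python3 - <<'E'
from mark import *
mark(np.array([156,140])/4+[250,220],np.array([80,78])/4+[250,220],ld("w14.npz"),.057)
mark(np.array([250,283])/7+[70,120],np.array([320,268])/7+[70,120],ld("w2.npz"),.044)
mark(np.array([255,228])/7+[26,130],np.array([193,178])/7+[26,130],ld("w12.npz"),.0537)
# ellipse centre in w14
a=onplane(np.array([220,195])/4+[250,220],ld("w14.npz"),.057);print("approx centre",a)
E
```

```text
inner [-0.0074 -0.0025] outer [-0.0177 -0.0064] dir 201.1 ang outer 200.0
inner [0.0042 0.0005] outer [0.0172 0.0032] dir 11.7 ang outer 10.6
inner [-0.0109  0.0044] outer [-0.0197  0.0086] dir 154.2 ang outer 156.3
approx centre [0.00121739 0.00059362]
```

>>> step_arm --moves '[{"translation": [0.0055,0.006,-0.0085],"twist": -0.08},{"translation": [0.002,0,0],"twist": 0},{"translation": [0,0,0],"twist": 0}]'

```text
t: 20.32
ee_pos: [0.5334, 0.1023, 0.1118]
tcp_rot: [0.674, -0.295, 0.621, 0.27]
wrist_force: [-0.1, 0.5, 0.4]
width: 0.0619
```

```bash
python3 - <<'E'
from h import *
togo([.532,.1022,.1135],np.radians(47))
E
```

```text
t 20.32 pos [0.5334 0.1023 0.1118] yaw 47.2 tilt [ 0.082 -0.002 -0.997] q [ 0.12  0.3   1.98 -0.02  0.78 -0.7 ] F [-0.1  0.5  0.4] w 0.0619
shift [-0.0018  0.0009 -0.0009] twist 0.003950636738763613
```

>>> step_arm --moves '[{"translation": [0,0,0],"twist": 0},{"translation": [0,0,0],"twist": 0},{"translation": [0,0,0],"twist": 0}]' --fingers 0.03

```text
t: 20.7
ee_pos: [0.5329, 0.1015, 0.1127]
tcp_rot: [0.672, -0.295, 0.623, 0.27]
wrist_force: [0.3, 0.2, -2.0]
width: 0.0418
```

>>> step_arm --moves '[{"translation": [-0.0005,0,0],"twist": -0.18},{"translation": [-0.0005,0,0],"twist": -0.18},{"translation": [-0.0005,0,0],"twist": -0.18},{"translation": [-0.0005,0,0],"twist": -0.16},{"translation": [0,0,0],"twist": 0}]'

```text
t: 21.32
ee_pos: [0.5356, 0.1022, 0.1119]
tcp_rot: [0.529, -0.512, 0.487, 0.469]
wrist_force: [-0.8, 2.0, 1.2]
width: 0.0418
```

>>> step_arm --moves '[{"translation": [0,0,0],"twist": 0},{"translation": [0,0,0],"twist": 0},{"translation": [0,0,0],"twist": 0}]' --fingers 0.062

```text
t: 21.7
ee_pos: [0.5362, 0.1022, 0.1124]
tcp_rot: [0.53, -0.512, 0.487, 0.469]
wrist_force: [-0.6, -0.2, 0.2]
width: 0.062
```

```bash
python3 - <<'E'
from h import *
togo([.532,.1022,.1135],np.radians(47))
c=cam("wrist"); im=vision.snapshot("wrist"); cv2.imwrite("pics/w15.png",im[100:]); np.savez("w15.npz",K=c[0],R=c[1],t=c[2])
cv2.imwrite("pics/w15a.png",cv2.resize(im[220:360,250:400],None,fx=4,fy=4,interpolation=cv2.INTER_CUBIC))
E
```

```text
t 21.7 pos [0.5362 0.1022 0.1124] yaw 88.0 tilt [ 0.086 -0.002 -0.996] q [ 0.12  0.3   1.98 -0.02  0.78 -1.41] F [-0.6 -0.2  0.2] w 0.062
shift [-0.0014  0.0041 -0.0001] twist 0.7149422683028535
```

View pics/w15a.png

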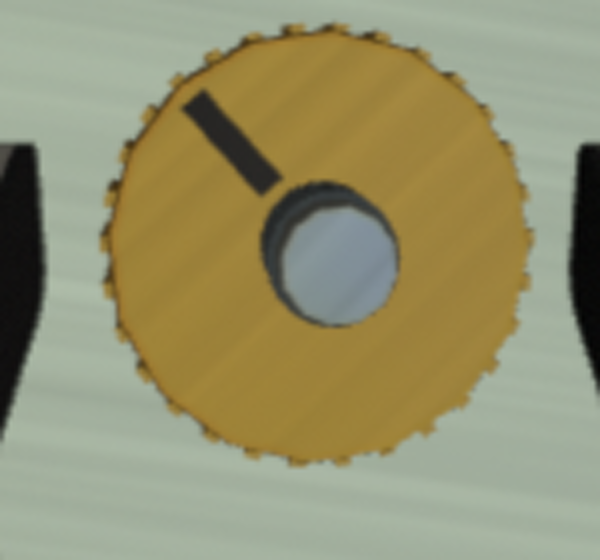

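```bash
python3 - <<'E'
from mark import *
mark(np.array([270,186])/4+[250,220],np.array([195,100])/4+[250,220],ld("w15.npz"),.059)
E
```

```text
inner [-0.0042 -0.0056] outer [-0.0114 -0.0146] dir 230.8 ang outer 231.8
```

>>> step_arm --moves '[{"translation": [-0.003,0.005,0],"twist": 0.06},{"translation": [0,0,0],"twist": 0}]'

```text
t: 22.0
ee_pos: [0.5311, 0.1022, 0.1154]
tcp_rot: [0.545, -0.496, 0.501, 0.454]
wrist_force: [-1.1, -0.2, -0.2]
width: 0.0618
```

>>> step_arm --moves '[{"translation": [0,0,0],"twist": 0},{"translation": [0,0,0],"twist": 0},{"translation": [0,0,0],"twist": 0}]' --fingers 0.03

```text
t: 22.38
ee_pos: [0.5314, 0.103, 0.1162]
tcp_rot: [0.546, -0.496, 0.5, 0.454]
wrist_force: [-0.1, 0.0, 0.2]
width: 0.0418
```

>>> step_arm --moves '[{"translation": [0,0,0],"twist": -0.09},{"translation": [0,0,0],"twist": -0.08},{"translation": [0,0,0],"twist": 0}]'

```text
t: 22.75
ee_pos: [0.5311, 0.1024, 0.1168]
tcp_rot: [-0.5, 0.541, -0.46, -0.495]
wrist_force: [-0.5, 3.5, 2.4]
width: 0.0417
```

>>> step_arm --moves '[{"translation": [0,0,0],"twist": 0},{"translation": [0,0,0],"twist": 0},{"translation": [0,0,0],"twist": 0}]' --fingers 0.062

```text
t: 23.12
ee_pos: [0.5314, 0.1018, 0.116]
tcp_rot: [-0.5, 0.541, -0.46, -0.495]
wrist_force: [0.6, 0.3, 0.4]
width: 0.0621
```

```bash
python3 - <<'E'
from h import *
togo([.672,.035,.205],np.radians(-14))
c=cam("wrist"); im=vision.snapshot("wrist"); cv2.imwrite("pics/w16.png",im[100:]); np.savez("w16.npz",K=c[0],R=c[1],t=c[2])
cv2.imwrite("pics/w16a.png",cv2.resize(im[220:360,250:400],None,fx=4,fy=4,interpolation=cv2.INTER_CUBIC))
E
```

```text
t 23.12 pos [0.5314 0.1018 0.116 ] yaw 94.3 tilt [ 0.086 -0.004 -0.996] q [ 0.12  0.28  1.99 -0.02  0.79 -1.52] F [0.6 0.3 0.4] w 0.0621
shift [-0.0764 -0.1423 -0.078 ] twist 1.890458140764375
```

View pics/w16a.png

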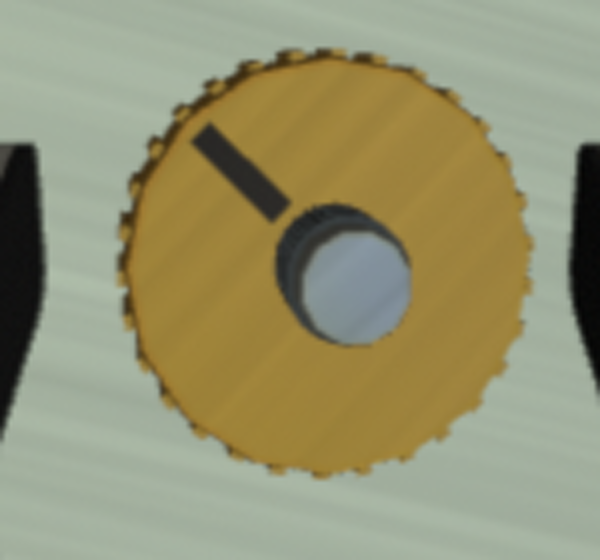

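```bash
python3 - <<'E'
from mark import *
mark(np.array([280,212])/4+[250,220],np.array([203,135])/4+[250,220],ld("w16.npz"),.059)
E
```

```text
inner [-0.003  -0.0061] outer [-0.0087 -0.016 ] dir 240.5 ang outer 241.6
```

>>> step_arm --moves '[{"translation": [-0.03,0,0],"twist": 0},{"translation": [-0.04,0,0],"twist": 0},{"translation": [-0.01,-0.05,-0.025],"twist": 0.18},{"translation": [-0.01,-0.05,-0.02],"twist": 0.18},{"translation": [0,-0.05,-0.01],"twist": 0.18}]'

```text
t: 23.8
ee_pos: [0.6666, 0.0312, 0.2193]
tcp_rot: [0.627, -0.384, 0.58, 0.351]
wrist_force: [0.5, -0.2, 0.0]
width: 0.0618
```

>>> step_arm --moves '[{"translation": [0,0,0],"twist": 0.18},{"translation": [0,0,0],"twist": 0.18},{"translation": [0,0,0],"twist": 0.18},{"translation": [0,0,0],"twist": 0.18},{"translation": [0,0,0],"twist": 0.18}]'

```text
t: 24.42
ee_pos: [0.6708, 0.027, 0.2185]
tcp_rot: [0.734, -0.061, 0.675, 0.052]
wrist_force: [0.3, 1.3, -0.0]
width: 0.062
```

>>> step_arm --moves '[{"translation": [0,0,0],"twist": 0.18},{"translation": [0,0,0],"twist": 0.18},{"translation": [0,0,0],"twist": 0}]'

```text
t: 24.8
ee_pos: [0.6706, 0.0264, 0.2175]
tcp_rot: [0.732, 0.075, 0.673, -0.074]
wrist_force: [0.3, 0.2, 0.2]
width: 0.0619
```

```bash
python3 - <<'E'
from h import *
togo([.672,.035,.205],np.radians(-14))
c=cam("wrist"); im=vision.snapshot("wrist"); cv2.imwrite("pics/w17.png",im); np.savez("w17.npz",K=c[0],R=c[1],t=c[2])
for th in ["rod_foot","collar_top","pointer_tip"]:
    print(th,[(np.round(d["pixel"],1).tolist(),round(d["conf"],2)) for d in nets.tip_of(th,"wrist")[:3]])
E
```

```text
t 24.8 pos [0.6706 0.0264 0.2175] yaw -12.1 tilt [ 0.083 -0.007 -0.997] q [-0.02  0.38  1.61 -0.01  1.06  0.19] F [0.3 0.2 0.2] w 0.0619
shift [ 0.0125  0.0086 -0.0014] twist 0.03274556024491648
rod_foot [([149.4, 136.2], 0.9)]
collar_top [([62.0, 148.3], 0.6)]
pointer_tip [([88.0, 242.0], 0.72)]
```

View pics/w17.png

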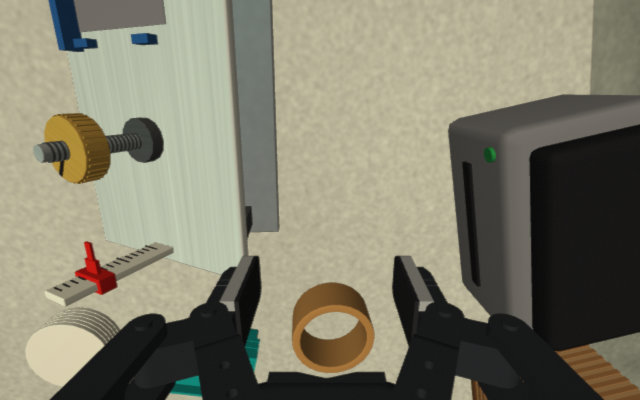

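```bash
python3 - <<'E'
import cv2
im=cv2.imread("pics/w17.png")
cv2.imwrite("pics/w17a.png",cv2.resize(im[104:190,24:134],None,fx=7,fy=7,interpolation=cv2.INTER_CUBIC))
cv2.imwrite("pics/w17b.png",cv2.resize(im[225:305,34:144],None,fx=7,fy=7,interpolation=cv2.INTER_CUBIC))
E
```

```text
(no output)
```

View pics/w17a.png

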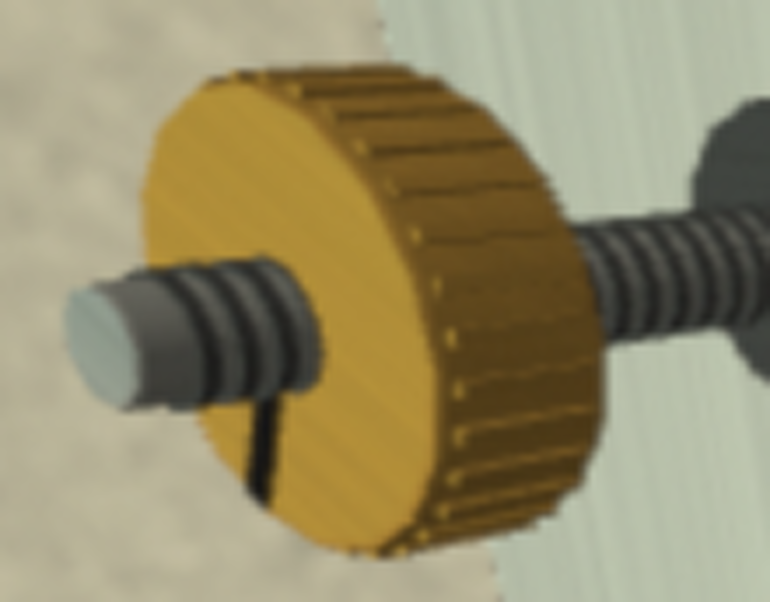

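View pics/w17b.png

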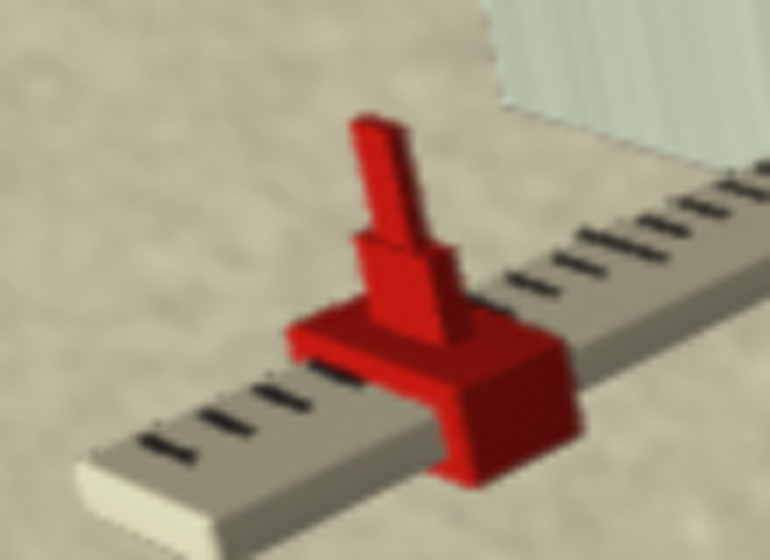

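```bash
sed -e 's/w12.npz/w17.npz/' -e 's#(26+72/7,130+333/7)#(24+103/7,104+348/7)#' -e 's#(113.3,254)#(106.1,239.6)#' -e 's#\[89.8,261.3\]#[88.0,242.2]#' -e 's#^e3=.*#e3=np.array([(143,200),(150,150),(175,110),(210,82),(245,78),(200,420),(225,470),(265,510),(320,545),(375,555),(435,470),(437,380),(420,280),(385,190),(330,120)])/7+[24,104]#' -e 's/deck2.npy/deck3.npy/' -e 's#(255,228),(193,178)#(267,395),(258,500)#' -e 's#np.array(m)/7+\[26,130\]#np.array(m)/7+[24,104]#' fit2.py > fit3.py; python3 fit3.py
```

```text
[ 5.634e-01  1.308e-01 -2.251e-01  6.420e-02  3.000e-04  5.920e-02
  4.410e-02  5.980e-02  1.523e-01  2.118e-01  2.261e-01  2.213e-01]
[ 0.   0.6 -0.2  1.4  0.2 -0.1 -0.4 -0.5  0.3  0.4  0.5 -0.3 -0.4  0.6
  0.1 -0.  -0.5 -0.5  0.1  0.  -0.3 -0.2  0.5 -0.1 -0.7 -0.2  0.3  0.2
  0.   0.1 -0.6 -0.3 -0.   0.1  0.7  0.3  0.   0.2 -0.5 -0.6  0.1  0.8
  0.8 -0.  -0.4 -0.1 -0.1 -0.8  0.3  0.1  0.1  0.1  0.1]
sd [7.0000e-04 3.0000e-04 4.2000e-03 7.0000e-04 8.0000e-04 6.0000e-04
 5.0000e-04 5.0000e-04 1.0043e+00 8.1460e-01 7.2750e-01 5.5810e-01]
w2 (np.float64(8.4), np.float64(0.0043))
w2 (np.float64(10.9), np.float64(0.0175))
w12 (np.float64(-131.3), np.float64(0.0097))
w12 (np.float64(-124.0), np.float64(0.0216))
rodfoot [0.5556 0.0967 0.0642]
bay [0.565  0.2074 0.0552]
cmid1 [0.5303 0.1025 0.1091]
ptip [0.5128 0.0408 0.1156]
need -0.0006765601628382703 deg -10.148402442574055
```

```bash
cat > fit4.py <<'E'
from h import *
from scipy.optimize import least_squares
import re
def ld(n): z=np.load(n); return (z["K"],z["R"],z["t"])
C=[ld("w1.npz"),ld("w2.npz"),ld("w12.npz"),ld("w17.npz")]
B=np.array([-.018,.075,0])
pts=[(1,[.085,-.14,0],(251,290)),(1,[-.085,-.14,0],(124.5,243.75)),(1,[0,-.035,.074],(52.6,170)),
 (0,B+[-.042,.045,.014],(77.5,12.5)),(0,B+[-.042,-.045,.014],(103,128.2)),
 (2,[0,-.035,.074],(26+72/7,130+333/7)),(2,[-.085,-.14,0],(113.3,254)),
 (3,[0,-.035,.074],(24+103/7,104+348/7)),(3,[-.085,-.14,0],(106.1,239.6))]
src2=open("fit2.py").read(); src3=open("fit3.py").read()
ns={"np":np}
for l in src2.splitlines():
    if l.startswith("e2="): exec(l,ns)
    if l.startswith("e3="): exec(l.replace("e3","e12"),ns)
for l in src3.splitlines():
    if l.startswith("e3="): exec(l.replace("e3","e17"),ns)
th=np.linspace(0,2*np.pi,1441)
def ell(o,Rd,h,c,e):
    circ=proj(o+(Rd@np.stack([.0215*np.cos(th),-.035+.0215*np.sin(th),0*th+h])).T,c)
    D=np.linalg.norm(e[:,None]-circ[None],axis=2); i=D.argmin(1); cen=circ.mean(0)
    return np.sign(np.linalg.norm(e-cen,axis=1)-np.linalg.norm(circ[i]-cen,axis=1))*D.min(1)
def f(p):
    Rd=deckR(p[2]); o=np.array([p[0],p[1],p[3]]); off=[p[8:10],p[10:12],p[12:14],p[14:16]]; r=[]
    for k,q,u in pts: r+=list(proj(o+Rd@np.array(q),C[k])[0]+off[k]-u)
    hs=[p[6],p[6]+.024*(155.3-11.2)/360,p[7]]
    for k,e,h in [(1,ns["e2"],hs[0]),(2,ns["e12"],hs[1]),(3,ns["e17"],hs[2])]: r+=list(.5*ell(o,Rd,h,C[k],e-off[k]))
    r+=[(p[7]-p[6]-.024*(240.-11.2)/360)/.0003]
    P=o+Rd@np.array([p[4],-.099,p[5]])
    for k,u in [(1,(101.3,252.3)),(2,(90.4,261.2)),(3,(88,242.1))]: r+=list(proj(P,C[k])[0]+off[k]-u)
    r+=[(p[3]-.065)/.001,p[4]/.0005]; r+=list(p[8:16]/1.)
    return np.array(r)
r=least_squares(f,[.563,.131,-.2255,.064,0,.059,.044,.059]+[0]*8); p=r.x
print(p.round(4)); print(f(p).round(1)); print("sd",(np.sqrt(np.diag(np.linalg.inv(r.jac.T@r.jac)))).round(4)[:8])
print("ptr",p[5],"collar",p[7]); np.save("deck4.npy",p)
Rd=deckR(p[2]);o=np.array([p[0],p[1],p[3]]);print("bay",o+Rd@B,"ax",Rd[:,2])
E
python3 fit4.py
```

```text
[ 5.635e-01  1.307e-01 -2.236e-01  6.460e-02  2.000e-04  5.900e-02
  4.420e-02  5.950e-02  2.493e-01  2.180e-02 -6.650e-02 -4.210e-01
  4.061e-01 -3.159e-01 -7.070e-02 -5.200e-02]
[ 0.3  0.4 -0.1  1.3  0.  -0.2 -0.6 -0.5  0.3  0.5  0.9  0.2 -0.7  0.
  0.2 -0.2 -0.5  0.7 -0.  -0.2 -0.5 -0.4 -0.1 -0.1 -0.2 -0.2  0.4  0.
 -0.4 -0.1  0.3  0.2  0.   0.1 -0.1 -0.  -0.1  0.   0.1  0.2 -0.4 -0.3
  0.2  0.9  0.2  0.1  0.1 -0.3 -0.2 -0.   0.2  0.6  0.3  0.1  0.2 -0.5
 -0.5 -0.   0.5  0.5  0.3  0.3 -0.8 -0.5 -0.2 -0.1 -0.  -0.4  0.3  0.2
  0.  -0.1 -0.4  0.4 -0.3 -0.1 -0.1]
sd [0.0007 0.0004 0.0038 0.0007 0.0005 0.0005 0.0004 0.0004]
ptr 0.0589788978025395 collar 0.05953953096955295
bay [0.56496349 0.20726258 0.0555789 ] ax [-0.48755351  0.11086738  0.8660254 ]
```

```bash
python3 - <<'E'
from h import *
s=sensors.get_state(); T=q2m(s["tcp_rot"]); K,Rm,t=cam("wrist"); Cc=-Rm.T@t
p=np.load("deck4.npy");Rd=deckR(p[2]);o=np.array([p[0],p[1],p[3]]); P=o+Rd@np.array([0,-.035,.0595])
v=P-Cc; print(np.linalg.norm(v), T.T@(0.32*v)); v2=Rd.T@v; print("elev above face plane deg",np.degrees(np.arcsin(-v2[2]/np.linalg.norm(v))),v2)
togo(s["ee_pos"]+.32*v)
E
```

```text
0.26926180621411877 [ 0.06712503 -0.012126   -0.05264396]
elev above face plane deg 26.50723692471297 [-0.23804113 -0.03736896 -0.12017446]
t 25.0 pos [0.6706 0.0265 0.2177] yaw -12.1 tilt [ 0.083 -0.007 -0.996] q [-0.02  0.38  1.61 -0.01  1.06  0.19] F [ 0.8  0.3 -0.2] w 0.0622
shift [ 0.0671 -0.0121 -0.0526] twist None
```

>>> step_arm --moves '[{"translation": [0.02,-0.018,-0.024],"twist": 0},{"translation": [0.024,-0.017,-0.024],"twist": 0},{"translation": [0.022,0,0],"twist": 0},{"translation": [0,0,0],"twist": 0}]'

```text
t: 25.5
ee_pos: [0.6219, 0.0012, 0.1472]
tcp_rot: [0.733, 0.073, 0.672, -0.072]
wrist_force: [-0.4, 0.5, 0.5]
width: 0.0619
```

```bash
python3 - <<'E'
from h import *
togo([.67,.035,.205],np.radians(-14))
c=cam("wrist"); im=vision.snapshot("wrist"); cv2.imwrite("pics/w18.png",im); np.savez("w18.npz",K=c[0],R=c[1],t=c[2])
for th in ["collar_top","pointer_tip"]:
    print(th,[(np.round(d["pixel"],1).tolist(),round(d["conf"],2)) for d in nets.tip_of(th,"wrist")[:3]])
E
```

```text
t 25.5 pos [0.6219 0.0012 0.1472] yaw -11.8 tilt [ 0.087 -0.007 -0.996] q [-0.07  0.37  1.78 -0.    0.9   0.14] F [-0.4  0.5  0.5] w 0.0619
shift [-0.0537  0.0435  0.0451] twist 0.03886978329572788
collar_top [([38.6, 91.6], 0.57)]
pointer_tip [([72.8, 234.9], 0.65)]
```

View pics/w18.png

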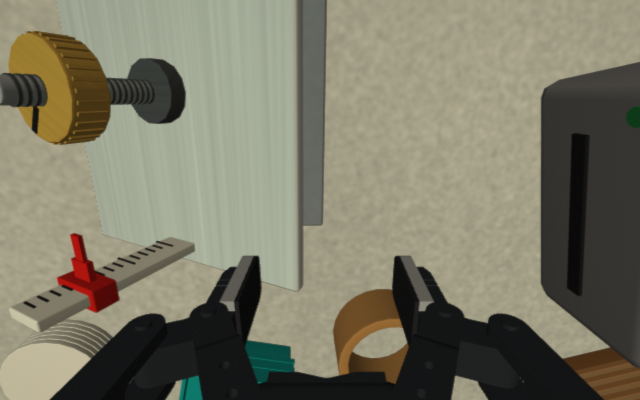

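```bash
python3 - <<'E'
import cv2
im=cv2.imread("pics/w18.png")
cv2.imwrite("pics/w18a.png",cv2.resize(im[25:150,0:120],None,fx=5,fy=4.6,interpolation=cv2.INTER_CUBIC) if 0 else cv2.resize(im[28:148,0:160],None,fx=5,fy=5,interpolation=cv2.INTER_CUBIC))
cv2.imwrite("pics/w18b.png",cv2.resize(im[220:300,30:130],None,fx=7,fy=7,interpolation=cv2.INTER_CUBIC))
E
```

```text
(no output)
```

View pics/w18a.png

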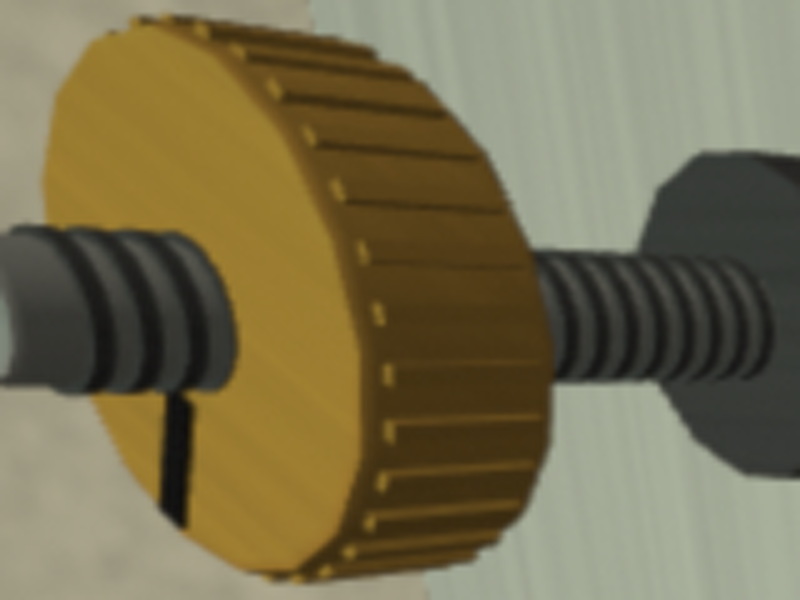

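View pics/w18b.png

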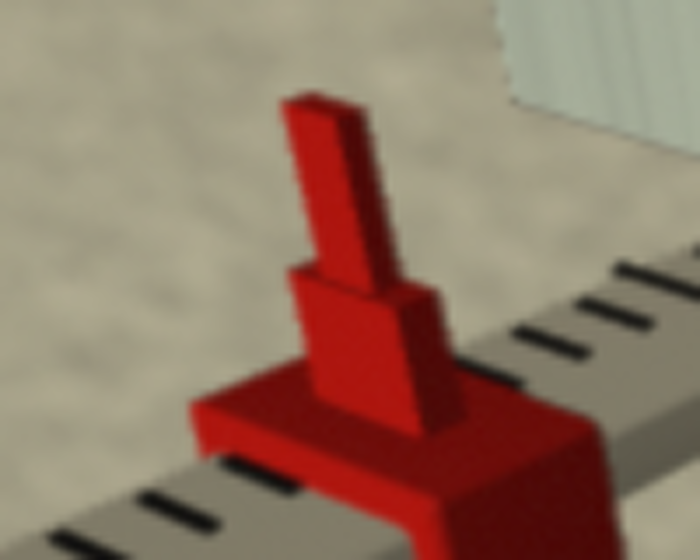

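```bash
python3 - <<'E'
s=open("fit4.py").read()
s=s.replace('ld("w17.npz")]','ld("w17.npz"),ld("w18.npz")]').replace('(3,[-.085,-.14,0],(106.1,239.6))]','(3,[-.085,-.14,0],(106.1,239.6)),(4,[-.085,-.14,0],(103.1,234.3)),(4,[.085,-.14,0],(300,290.5))]\ne18=np.array([(43,190),(55,100),(90,48),(140,22),(200,35),(270,95),(330,200),(360,330),(358,430),(340,510),(300,560),(250,572),(190,535),(130,465),(95,400)])/5+[0,28]')
s=s.replace("def ell(o,Rd,h,c,e)","def ell(o,Rd,h,c,e,rr)").replace(".0215","rr")
s=s.replace("off=[p[8:10],p[10:12],p[12:14],p[14:16]]","off=[p[8:10],p[10:12],p[12:14],p[14:16],p[16:18]]").replace('(3,ns["e17"],hs[2])]','(3,ns["e17"],hs[2]),(4,e18,hs[2])]').replace("e-off[k])","e-off[k],p[18])").replace("p[8:16]","p[8:18]")
s=s.replace("(1,(101.3,252.3)),(2,(90.4,261.2)),(3,(88,242.1))","(1,(101.7,251.9)),(2,(89.9,261.6)),(3,(88.3,242.1)),(4,(76.6,234.9))").replace("+[0]*8","+[0]*10+[.0212]")
s+='\nprint("dr",p[18])\nimport sys\nfor k,nm,h in [(1,"w2",p[6]),(3,"w17",p[7]),(4,"w18",p[7])]:\n    P=o+Rd@np.array([p[4],-.099,p[5]]);print(nm,"reproj ptr",proj(P,C[k])[0]+p[8+2*k:10+2*k])\n'
open("fit5.py","w").write(s.replace("deck4","deck5"))
E
python3 fit5.py
```

```text
[ 5.639e-01  1.310e-01 -2.210e-01  6.500e-02  3.000e-04  5.920e-02
  4.440e-02  5.990e-02  4.115e-01  2.132e-01 -1.257e-01 -3.612e-01
  2.974e-01 -1.791e-01  1.660e-02  2.380e-02 -1.659e-01 -4.882e-01
  2.120e-02]
[ 0.9  0.1  0.2  1.4  0.  -0.4 -0.8 -0.7  0.4  0.5  0.9  0.  -0.3  0.2
  0.4 -0.5  0.   0.7  0.2  0.2 -1.1  0.9 -0.1 -0.2 -0.5 -0.4 -0.1 -0.
 -0.2 -0.   0.7  0.3 -0.2  0.1  0.5  0.3 -0.1  0.1 -0.1  0.1 -0.1 -0.
  0.2  0.4 -0.1 -0.   0.4  1.1  0.4  0.   0.  -0.4 -0.2  0.1  0.1  0.6
  0.3  0.2  0.5 -0.2 -0.2  0.2  0.7  0.7  0.3  0.1 -0.6 -0.4  0.2  0.6
  0.5 -0.3 -1.2 -1.2 -0.6  0.4  0.2  0.2  0.2  0.8 -0.1 -0.2 -0.1 -0.4
 -0.2  0.  -0.1 -0.8 -0.   0.5  0.4  0.2 -0.1 -0.4  0.3 -0.2  0.   0.
 -0.2 -0.5]
sd [0.0005 0.0003 0.0029 0.0005 0.0004 0.0004 0.0003 0.0003]
ptr 0.059239849150563795 collar 0.059897756013513874
bay [0.56513001 0.20754498 0.05595046] ax [-0.48783548  0.10962001  0.8660254 ]
dr 0.021226004288018803
w2 reproj ptr [101.55636857 251.65905793]
w17 reproj ptr [ 88.0753806  242.14815636]
w18 reproj ptr [ 76.46379853 234.1352363 ]
```

>>> step_arm --moves '[{"translation": [-0.05,0.02,0],"twist": 0},{"translation": [-0.01,0.04,-0.04],"twist": -0.15},{"translation": [0,0.03,-0.04],"twist": -0.18},{"translation": [0,0,0],"twist": -0.18},{"translation": [0,0,0],"twist": -0.18}]'

```text
t: 26.28
ee_pos: [0.5587, 0.1053, 0.2139]
tcp_rot: [0.721, -0.188, 0.646, 0.166]
wrist_force: [0.4, -0.5, -1.0]
width: 0.0619
```

>>> step_arm --moves '[{"translation": [0,0,0],"twist": -0.18},{"translation": [0,0,0],"twist": -0.18},{"translation": [0,0,0],"twist": -0.18},{"translation": [0,0,0],"twist": -0.18},{"translation": [0,0,0],"twist": -0.18}]'

```text
t: 26.9
ee_pos: [0.5643, 0.1078, 0.2236]
tcp_rot: [0.563, -0.496, 0.497, 0.436]
wrist_force: [-0.1, -0.8, 0.1]
width: 0.0616
```

```bash
python3 - <<'E'
from h import *
togo([.5312,.1028,.19],np.radians(86))
E
```

```text
t 26.9 pos [0.5643 0.1078 0.2236] yaw 82.6 tilt [ 0.126 -0.002 -0.992] q [ 0.12  0.18  1.87 -0.02  0.97 -1.31] F [-0.1 -0.8  0.1] w 0.0616
shift [ 0.0292  0.0362 -0.0097] twist -0.0586110758742171
```

>>> step_arm --moves '[{"translation": [0.02,0.046,-0.01],"twist": -0.05},{"translation": [0.03,0,0],"twist": 0}]'

```text
t: 27.15
ee_pos: [0.5273, 0.1046, 0.1729]
tcp_rot: [0.553, -0.513, 0.482, 0.447]
wrist_force: [1.2, -1.0, -0.1]
width: 0.0618
```

```bash
python3 - <<'E'
from h import *
togo([.5312,.1028,.116],np.radians(86))
E
```

```text
t 27.15 pos [0.5273 0.1046 0.1729] yaw 85.7 tilt [ 0.137 -0.    -0.991] q [ 0.12  0.17  2.   -0.02  0.84 -1.36] F [ 1.2 -1.  -0.1] w 0.0618
shift [ 0.0569  0.0038 -0.0021] twist -0.004406668820825743
```

>>> step_arm --moves '[{"translation": [0.025,0.004,-0.002],"twist": 0},{"translation": [0.025,0,0],"twist": 0},{"translation": [0.007,0,0],"twist": 0},{"translation": [0,0,0],"twist": 0}]'

```text
t: 27.65
ee_pos: [0.5348, 0.1041, 0.1188]
tcp_rot: [0.554, -0.515, 0.478, 0.445]
wrist_force: [-0.4, -0.4, -0.6]
width: 0.0623
```

```bash
python3 - <<'E'
from h import *
togo([.5312,.1028,.116],np.radians(86))
c=cam("wrist"); im=vision.snapshot("wrist"); np.savez("w19.npz",K=c[0],R=c[1],t=c[2]); cv2.imwrite("pics/w19.png",im)
cv2.imwrite("pics/w19a.png",cv2.resize(im[200:360,230:430],None,fx=4,fy=3.7,interpolation=cv2.INTER_CUBIC))
E
```

```text
t 27.65 pos [0.5348 0.1041 0.1188] yaw 85.9 tilt [ 0.145  0.001 -0.989] q [ 0.12  0.26  2.02 -0.03  0.72 -1.36] F [-0.4 -0.4 -0.6] w 0.0623
shift [ 0.0023  0.0039 -0.0016] twist -0.0017391449683206162
```

View pics/w19.png

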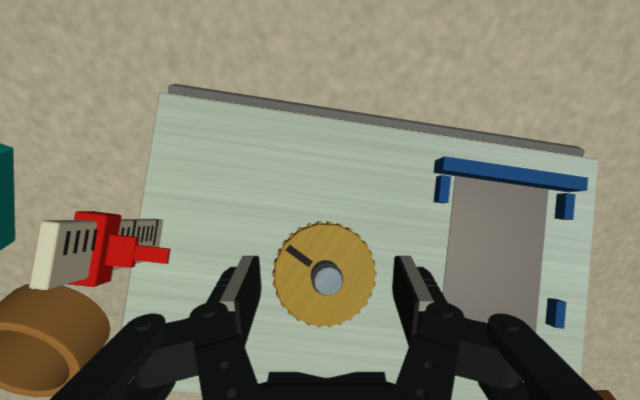

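>>> step_arm --moves '[{"translation": [0.002,0.003,0],"twist": 0},{"translation": [0,0,0],"twist": 0},{"translation": [0,0,0],"twist": 0}]' --fingers 0.03

```text
t: 28.08
ee_pos: [0.5333, 0.1028, 0.1191]
tcp_rot: [0.554, -0.517, 0.478, 0.444]
wrist_force: [2.6, 2.0, -7.2]
width: 0.042
```

>>> step_arm --moves '[{"translation": [0,0,0],"twist": 0.07},{"translation": [0,0,0],"twist": 0.06},{"translation": [0,0,0],"twist": 0}]'

```text
t: 28.45
ee_pos: [0.5336, 0.1029, 0.1186]
tcp_rot: [0.587, -0.48, 0.505, 0.411]
wrist_force: [0.1, -2.0, -1.9]
width: 0.0416
```

>>> step_arm --moves '[{"translation": [0,0,0],"twist": 0},{"translation": [0,0,0],"twist": 0},{"translation": [0,0,0],"twist": 0}]' --fingers 0.066

```text
t: 28.82
ee_pos: [0.5344, 0.1037, 0.12]
tcp_rot: [0.588, -0.48, 0.504, 0.411]
wrist_force: [0.5, 0.4, 1.1]
width: 0.0657
```

```bash
python3 - <<'E'
from h import *
togo([.5312,.1028,.116],np.radians(86))
c=cam("wrist"); im=vision.snapshot("wrist"); np.savez("w20.npz",K=c[0],R=c[1],t=c[2]); cv2.imwrite("pics/w20.png",im)
b=cv2.imread("pics/w19.png")
cv2.imwrite("pics/w20a.png",np.hstack([cv2.resize(i[210:340,260:390],None,fx=3,fy=3,interpolation=cv2.INTER_CUBIC) for i in (b,im)]))
E
```

```text
t 28.82 pos [0.5344 0.1037 0.12  ] yaw 78.6 tilt [ 0.154 -0.    -0.988] q [ 0.12  0.25  2.02 -0.03  0.71 -1.23] F [0.5 0.4 1.1] w 0.0657
shift [ 0.0034  0.0035 -0.0016] twist -0.12902606308515718
```

View pics/w20a.png

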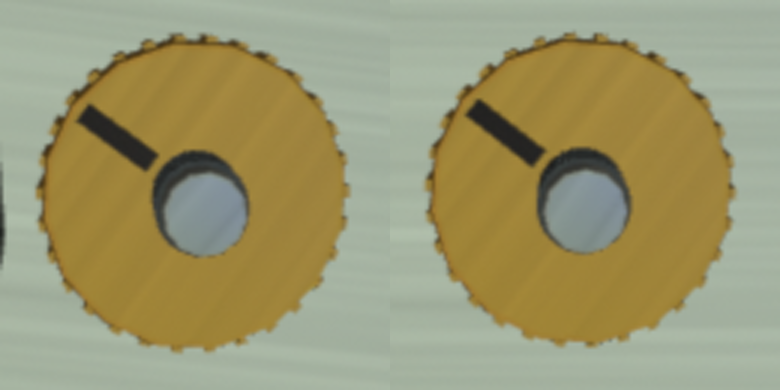

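```bash
python3 - <<'E'
from mark import *
mark(np.array([150,160])/3+[260,210],np.array([87,113])/3+[260,210],ld("w19.npz"),.0597)
mark(np.array([538-390,156])/3+[260,210],np.array([474-390,107])/3+[260,210],ld("w20.npz"),.0593)
E
```

```text
inner [-0.0033 -0.0065] outer [-0.0088 -0.0161] dir 240.4 ang outer 241.4
inner [-0.0042 -0.0058] outer [-0.0111 -0.0149] dir 233.0 ang outer 233.4
```

```bash
python3 - <<'E'
from h import *
cs=cam("scene")
q=np.array([(402,172),(488,163),(498,285),(412,295)])/3.5+[130,190]
P=np.array([atz(u,cs,.05) for u in q]); print(P.round(4)); print("c",P.mean(0)); 
for i in range(4): d=P[(i+1)%4]-P[i]; print(np.linalg.norm(d).round(4),np.degrees(np.arctan2(d[1],d[0])).round(1))
togo([.465,-.285,.22])
E
```

```text
[[ 0.4164 -0.2945  0.05  ]
 [ 0.4428 -0.244   0.05  ]
 [ 0.5261 -0.2846  0.05  ]
 [ 0.5015 -0.3327  0.05  ]]
c [ 0.47169027 -0.28894826  0.05      ]
0.057 62.4
0.0927 -26.0
0.054 -117.1
0.0932 155.9
t 28.88 pos [0.5345 0.1037 0.12  ] yaw 78.6 tilt [ 0.154 -0.    -0.988] q [ 0.12  0.25  2.02 -0.03  0.71 -1.23] F [ 0.2 -0.1  0.2] w 0.0659
shift [-0.1094 -0.0254 -0.3915] twist None
```

>>> step_arm --moves '[{"translation": [-0.05,0,0],"twist": 0},{"translation": [-0.05,-0.004,-0.02],"twist": 0},{"translation": [0,-0.004,-0.06],"twist": 0},{"translation": [0,-0.004,-0.06],"twist": 0},{"translation": [0,-0.004,-0.06],"twist": 0}]' --fingers 0.0854

```text
t: 29.5
ee_pos: [0.4974, -0.0968, 0.2206]
tcp_rot: [0.587, -0.485, 0.5, 0.412]
wrist_force: [0.8, -0.6, -0.1]
width: 0.0852
```

>>> step_arm --moves '[{"translation": [0,0,-0.06],"twist": 0},{"translation": [0,0,-0.06],"twist": 0},{"translation": [0,0,-0.03],"twist": 0.13},{"translation": [0,0,0],"twist": 0.13},{"translation": [0,0,0],"twist": 0}]'

```text
t: 30.12
ee_pos: [0.468, -0.2542, 0.2187]
tcp_rot: [0.649, -0.403, 0.551, 0.338]
wrist_force: [0.3, 1.2, -0.5]
width: 0.0854
```

```bash
python3 - <<'E'
from h import *
togo([.468,-.288,.2],np.radians(63))
c=cam("wrist"); im=vision.snapshot("wrist"); np.savez("w21.npz",K=c[0],R=c[1],t=c[2]); cv2.imwrite("pics/w21.png",im)
print([(np.round(d["pixel"],1).tolist(),round(d["conf"],2)) for d in nets.tip_of("trays","wrist")[:3]])
E
```

```text
t 30.12 pos [ 0.468  -0.2542  0.2187] yaw 63.7 tilt [ 0.166 -0.005 -0.986] q [-0.63  0.09  1.98  0.12  0.94 -1.8 ] F [ 0.3  1.2 -0.5] w 0.0854
shift [ 0.0186 -0.0123 -0.0315] twist 0.01211179720046962
[([423.4, 134.8], 0.89), ([281.9, 155.5], 0.83), ([168.3, 28.5], 0.7)]
```

View pics/w21.png

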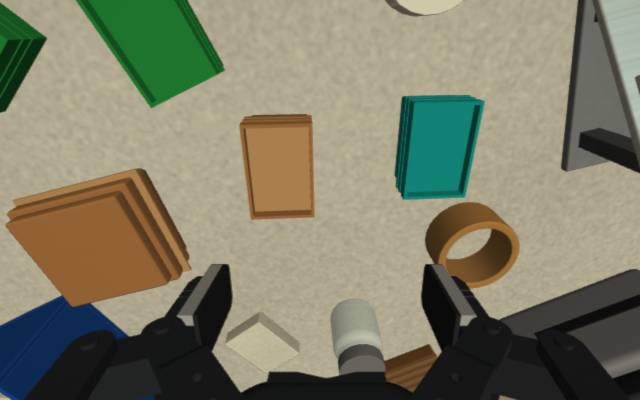

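Wrist view: kraft tray rim corners at about (241,125), (312,121), (314,216), (252,218). Turquoise is at (438,148), green at (160,45), and the flat square stack at (95,240). I take the kraft one.

```bash
python3 - <<'E'
from h import *
z=np.load("w21.npz"); c=(z["K"],z["R"],z["t"]); im=cv2.imread("pics/w21.png")
cv2.imwrite("pics/w21a.png",cv2.resize(im[100:230,220:340],None,fx=4.5,fy=4.5,interpolation=cv2.INTER_CUBIC))
q=[(241,125),(312,121),(314,216),(252,218)]
P=np.array([atz(u,c,.05) for u in q]); print(P.round(4)); print("c",P.mean(0)); 
for i in range(4): d=P[(i+1)%4]-P[i]; print(np.linalg.norm(d).round(4),np.degrees(np.arctan2(d[1],d[0])).round(1))
E
```

```text
[[ 0.4166 -0.2948  0.05  ]
 [ 0.4404 -0.2415  0.05  ]
 [ 0.522  -0.2816  0.05  ]
 [ 0.4959 -0.334   0.05  ]]
c [ 0.46874672 -0.28796533  0.05      ]
0.0584 65.9
0.0909 -26.2
0.0585 -116.5
0.0885 153.7
```

View pics/w21a.png

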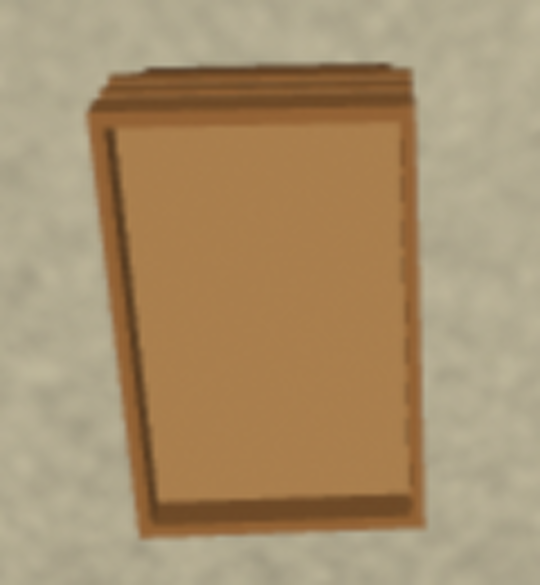

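```bash
python3 - <<'E'
from h import *
togo([.4682,-.288,.11],np.radians(63.8)); T=q2m(sensors.get_state()["tcp_rot"]); print(T.round(3)); print("down",(T.T@[0,0,-.01]).round(4))
E
```

```text
t 30.23 pos [ 0.4682 -0.2536  0.2187] yaw 63.8 tilt [ 0.166 -0.005 -0.986] q [-0.63  0.09  1.98  0.12  0.94 -1.8 ] F [0.2 0.7 0.3] w 0.0855
shift [ 0.1073  0.001  -0.0383] twist 5.077804771325134e-06
[[ 0.166 -0.882  0.44 ]
 [-0.005  0.446  0.895]
 [-0.986 -0.15   0.069]]
down [ 0.0099  0.0015 -0.0007]
```

>>> step_arm --moves '[{"translation": [0.04,0,-0.02],"twist": 0},{"translation": [0.04,0.001,-0.018],"twist": 0},{"translation": [0.03,0,0],"twist": 0},{"translation": [0,0,0],"twist": 0}]'

```text
t: 30.72
ee_pos: [0.472, -0.287, 0.1071]
tcp_rot: [0.647, -0.409, 0.547, 0.34]
wrist_force: [0.4, 0.9, -0.4]
width: 0.0856
```

```bash
python3 - <<'E'
from h import *
togo([.4682,-.288,.036],np.radians(63.8))
im=vision.snapshot("wrist"); cv2.imwrite("pics/w22.png",im)
E
```

```text
t 30.73 pos [ 0.472  -0.287   0.1071] yaw 64.5 tilt [ 0.17  -0.007 -0.985] q [-0.68  0.29  2.01  0.16  0.71 -1.91] F [ 0.4  0.9 -0.4] w 0.0856
shift [ 0.0695  0.0141 -0.0074] twist 0.012490039466582559
```

View pics/w22.png

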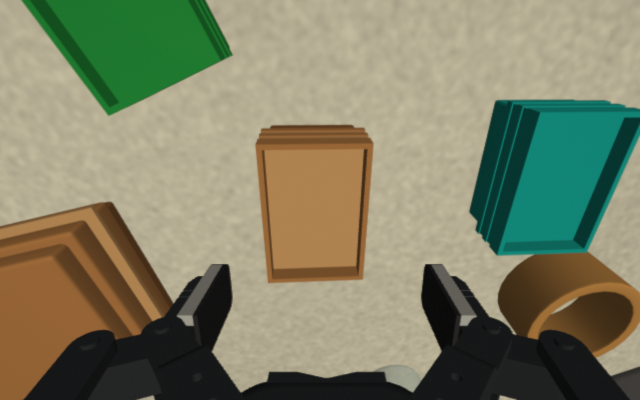

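>>> step_arm --moves '[{"translation": [0.025,0.006,-0.0074],"twist": 0.01},{"translation": [0.025,0.004,0],"twist": 0},{"translation": [0.018,0.004,0],"twist": 0},{"translation": [0,0,0],"twist": 0}]'

```text
t: 31.28
ee_pos: [0.4756, -0.2914, 0.046]
tcp_rot: [0.649, -0.413, 0.545, 0.333]
wrist_force: [-0.1, 0.9, 0.5]
width: 0.0852
```

```bash
python3 - <<'E'
from h import *
togo([.4682,-.288,.036],np.radians(63.8))
im=vision.snapshot("wrist"); cv2.imwrite("pics/w23.png",im)
E
```

```text
t 31.27 pos [ 0.4756 -0.2914  0.046 ] yaw 64.4 tilt [ 0.184 -0.017 -0.983] q [-0.68  0.4   2.02  0.19  0.57 -1.95] F [-0.1  0.9  0.5] w 0.0852
shift [ 0.0084  0.0098 -0.0007] twist 0.009960502945348892
```

View pics/w23.png

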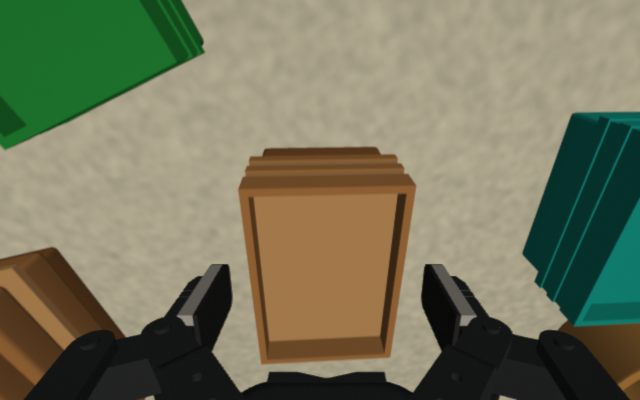

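>>> step_arm --moves '[{"translation": [0.009,0.01,-0.0007],"twist": 0.01},{"translation": [0.002,0,0],"twist": 0}]'

```text
t: 31.58
ee_pos: [0.4709, -0.2897, 0.0368]
tcp_rot: [0.652, -0.413, 0.545, 0.328]
wrist_force: [0.4, 0.1, -0.4]
width: 0.085
```

>>> step_arm --moves '[{"translation": [0,0,0],"twist": 0},{"translation": [0,0,0],"twist": 0},{"translation": [0,0,0],"twist": 0}]' --fingers 0.045 --squeeze 25

```text
t: 31.95
ee_pos: [0.4713, -0.2901, 0.0378]
tcp_rot: [0.652, -0.413, 0.545, 0.328]
wrist_force: [-0.0, 0.4, -1.1]
width: 0.0603
```

```bash
python3 - <<'E'
from h import *
togo([.4682,-.288,.036],np.radians(63.8))
im=vision.snapshot("wrist"); cv2.imwrite("pics/w24.png",im)
E
```

```text
t 31.95 pos [ 0.4713 -0.2901  0.0378] yaw 63.8 tilt [ 0.191 -0.023 -0.981] q [-0.69  0.41  2.04  0.2   0.54 -1.96] F [-0.   0.4 -1.1] w 0.0603
shift [0.0012 0.004  0.0004] twist 0.0008157957762695567
```

View pics/w24.png

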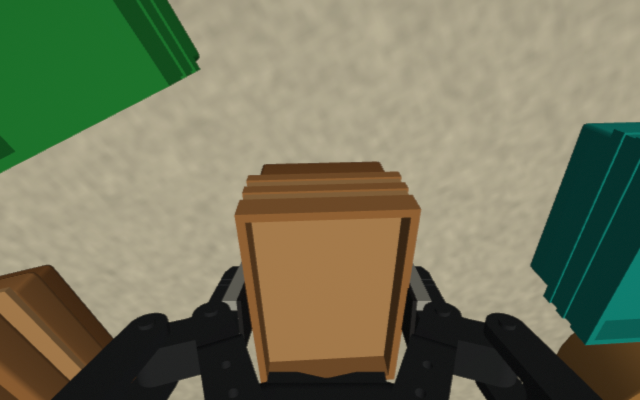

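```bash
python3 - <<'E'
from h import *
togo([.47,-.29,.14]); togo([.53,.19,.23],np.radians(77.3)); 
E
```

```text
t 32.0 pos [ 0.4713 -0.2901  0.0378] yaw 63.8 tilt [ 0.191 -0.023 -0.981] q [-0.69  0.41  2.04  0.2   0.54 -1.96] F [ 0.3 -0.8 -1.4] w 0.0604
shift [-0.1005 -0.0174  0.0061] twist None
t 32.0 pos [ 0.4713 -0.2901  0.0378] yaw 63.8 tilt [ 0.191 -0.023 -0.981] q [-0.69  0.41  2.04  0.2   0.54 -1.96] F [ 0.3 -0.8 -1.4] w 0.0604
shift [-0.1884  0.1268  0.4683] twist -0.2347777238917046
```

>>> step_arm --moves '[{"translation": [-0.02,-0.004,0.001],"twist": 0},{"translation": [-0.04,-0.007,0.002],"twist": 0},{"translation": [-0.05,-0.008,0.003],"twist": 0},{"translation": [-0.04,0,0.02],"twist": 0}]'

```text
t: 32.5
ee_pos: [0.4675, -0.2701, 0.1884]
tcp_rot: [0.651, -0.408, 0.547, 0.331]
wrist_force: [0.1, -0.9, -1.3]
width: 0.0605
```

```bash
python3 - <<'E'
from h import *
togo([.53,.18,.235],np.radians(77.3))
im=vision.snapshot("wrist"); cv2.imwrite("pics/w25.png",im)
im=vision.snapshot("side"); cv2.imwrite("pics/s25.png",im)
E
```

```text
t 32.5 pos [ 0.4675 -0.2701  0.1884] yaw 63.7 tilt [ 0.181 -0.016 -0.983] q [-0.66  0.14  2.    0.13  0.85 -1.84] F [ 0.1 -0.9 -1.3] w 0.0605
shift [-0.0416  0.1384  0.4333] twist -0.2374522698983852
```

View pics/w25.png

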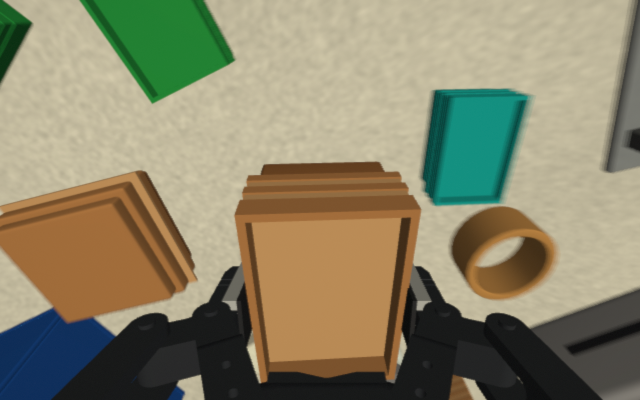

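>>> step_arm --moves '[{"translation": [-0.006,0.016,0.054],"twist": 0},{"translation": [-0.006,0.016,0.054],"twist": 0},{"translation": [-0.006,0.016,0.054],"twist": 0},{"translation": [-0.006,0.016,0.054],"twist": 0},{"translation": [-0.006,0.016,0.054],"twist": 0}]'

```text
t: 33.22
ee_pos: [0.5117, 0.0106, 0.2198]
tcp_rot: [0.652, -0.408, 0.549, 0.328]
wrist_force: [1.8, -0.1, -1.7]
width: 0.0605
```

```bash
python3 - <<'E'
from h import *
togo([.53,.18,.235],np.radians(77.3))
E
```

```text
t 33.23 pos [0.5117 0.0106 0.2198] yaw 63.3 tilt [ 0.183 -0.022 -0.983] q [-0.06  0.03  2.05 -0.01  0.88 -1.15] F [ 1.8 -0.1 -1.7] w 0.0605
shift [-0.0153  0.058   0.1603] twist -0.24371118147192172
```

```bash
cat >> h.py <<'E'
def bayframe():
    p=np.load("deck5.npy"); Rd=deckR(p[2]); o=np.array([p[0],p[1],p[3]]); return o+Rd@np.array([-.018,.075,0]),Rd
def gotobay(x,y,z):
    b,Rd=bayframe(); s=sensors.get_state(); T=q2m(s["tcp_rot"]); G=b+Rd@np.array([x,y,z])
    d,tw=togo(G-.003*T[:,0],np.arctan2(Rd[1,1],Rd[0,1]))
    g=Rd.T@(s["ee_pos"]+.003*T[:,0]-b); print("grip now in bay",g.round(4)); print("F in deck axes",(Rd.T@s["wrist_force"]).round(1),"torq",s["wrist_torque"].round(2))
    print("toolshift per 10mm deck -z:",(T.T@Rd@[0,0,-.01]).round(4)," per 10mm deck -x:",(T.T@Rd@[-.01,0,0]).round(4), "per10mm +y",(T.T@Rd@[0,.01,0]).round(4))
E
python3 -c "
from h import *
gotobay(.016,0,.12)"
```

```text
t 33.23 pos [0.5117 0.0106 0.2198] yaw 63.3 tilt [ 0.183 -0.022 -0.983] q [-0.06  0.03  2.05 -0.01  0.88 -1.15] F [ 1.8 -0.1 -1.7] w 0.0605
shift [0.0451 0.0952 0.1852] twist -0.24433252289143947
grip now in bay [ 0.0732 -0.2038  0.1435]
F in deck axes [ 0.7  0.3 -2.3] torq [-0.03  0.12  0.  ]
toolshift per 10mm deck -z: [ 0.0094 -0.0033  0.0007]  per 10mm deck -x: [ 0.0033  0.0091 -0.0024] per10mm +y [0.0002 0.0025 0.0097]
```

>>> step_arm --moves '[{"translation": [-0.002,0.023,0.047],"twist": 0},{"translation": [-0.002,0.023,0.047],"twist": 0},{"translation": [0,0.023,0.047],"twist": 0},{"translation": [0,0.02,0.04],"twist": -0.12},{"translation": [0,0,0],"twist": -0.12}]'

```text
t: 33.85
ee_pos: [0.5107, 0.2215, 0.212]
tcp_rot: [0.592, -0.486, 0.506, 0.396]
wrist_force: [1.0, -0.4, -1.6]
width: 0.0603
```

```bash
python3 -c "
from h import *
gotobay(.016,0,.09)
cv2.imwrite('pics/s26.png',vision.snapshot('side')); cv2.imwrite('pics/w26.png',vision.snapshot('wrist'))"
```

```text
t 33.85 pos [0.5107 0.2215 0.212 ] yaw 77.7 tilt [ 0.175 -0.022 -0.984] q [ 0.38  0.14  1.94 -0.11  0.91 -0.92] F [ 1.  -0.4 -1.6] w 0.0603
shift [ 0.0704 -0.0123 -0.003 ] twist 0.006147017216057371
grip now in bay [0.0284 0.0018 0.1604]
F in deck axes [ 0.1 -0.2 -2. ] torq [0.03 0.09 0.02]
toolshift per 10mm deck -z: [ 0.0094 -0.0034 -0.0002]  per 10mm deck -x: [ 0.0034  0.0094 -0.    ] per10mm +y [ 0.0002 -0.      0.01  ]
```

View pics/s26.png

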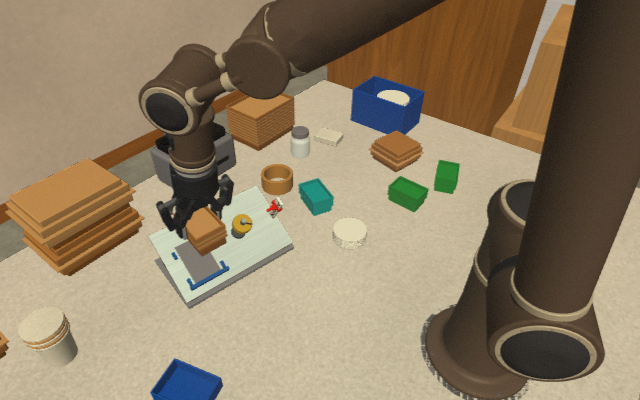

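View pics/w26.png

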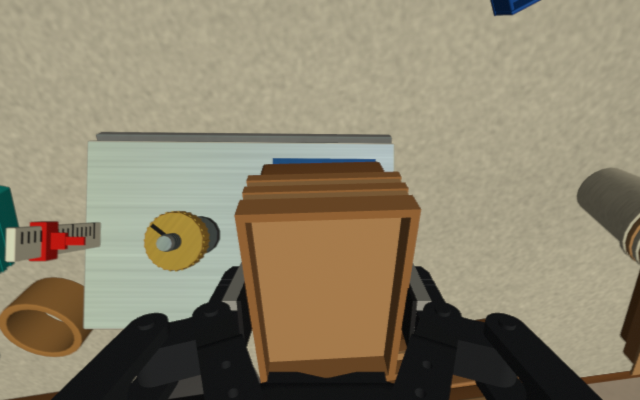

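>>> step_arm --moves '[{"translation": [0.03,-0.005,-0.001],"twist": 0},{"translation": [0.03,-0.005,-0.001],"twist": 0},{"translation": [0.02,-0.005,0],"twist": 0},{"translation": [0,0,0],"twist": 0}]'

```text
t: 34.45
ee_pos: [0.5375, 0.2086, 0.1299]
tcp_rot: [0.594, -0.481, 0.512, 0.392]
wrist_force: [-0.0, 0.3, -0.9]
width: 0.0611
```

```bash
python3 -c "
from h import *
gotobay(.014,0,.052)"
```

```text
t 34.45 pos [0.5375 0.2086 0.1299] yaw 76.6 tilt [ 0.169 -0.027 -0.985] q [ 0.34  0.3   1.94 -0.12  0.76 -0.92] F [-0.   0.3 -0.9] w 0.0611
shift [ 0.0209 -0.0093  0.0049] twist -0.012197662433989898
grip now in bay [ 0.0124 -0.005   0.0748]
F in deck axes [-0.5  0.3 -0.7] torq [ 0.03  0.1  -0.01]
toolshift per 10mm deck -z: [ 0.0094 -0.0035 -0.0001]  per 10mm deck -x: [ 0.0035  0.0094 -0.0002] per10mm +y [0.0001 0.0001 0.01  ]
```

>>> step_arm --moves '[{"translation": [0.01,-0.005,0.005],"twist": -0.01},{"translation": [0.009,-0.004,0],"twist": 0},{"translation": [0,0,0],"twist": 0}]'

```text
t: 34.83
ee_pos: [0.552, 0.2105, 0.1128]
tcp_rot: [0.593, -0.483, 0.51, 0.394]
wrist_force: [1.6, -0.2, -2.4]
width: 0.0608
```

```bash
python3 -c "
from h import *
gotobay(.014,0,.045)
cv2.imwrite('pics/s27.png',cv2.resize(vision.snapshot('side')[180:310,130:330],None,fx=4,fy=4)); cv2.imwrite('pics/w27.png',vision.snapshot('wrist'))"
```

```text
t 34.83 pos [0.552  0.2105 0.1128] yaw 77.1 tilt [ 0.17  -0.026 -0.985] q [ 0.33  0.35  1.92 -0.12  0.73 -0.93] F [ 1.6 -0.2 -2.4] w 0.0608
shift [ 0.0083 -0.0012 -0.0001] twist -0.0045119187497375535
grip now in bay [0.0157 0.0001 0.0532]
F in deck axes [ 0.2  0.2 -2.9] torq [-0.01  0.11 -0.01]
toolshift per 10mm deck -z: [ 0.0094 -0.0034 -0.0001]  per 10mm deck -x: [ 0.0034  0.0094 -0.0001] per10mm +y [0.0001 0.0001 0.01  ]
```

View pics/s27.png

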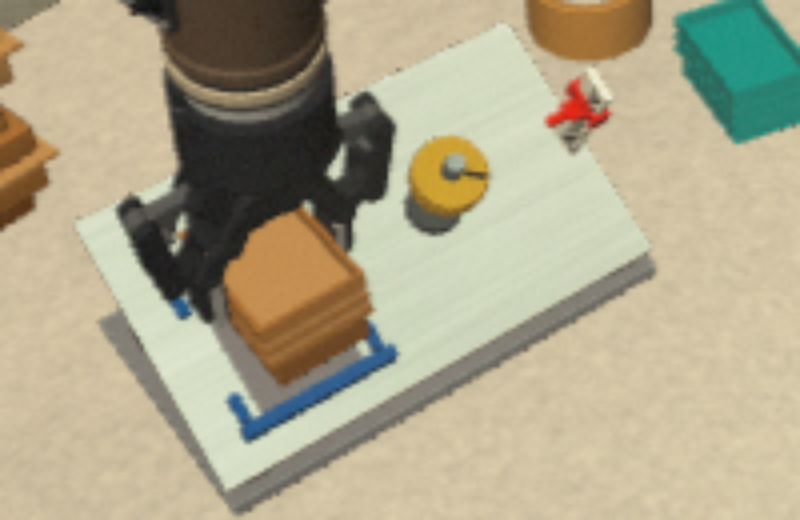

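View pics/w27.png

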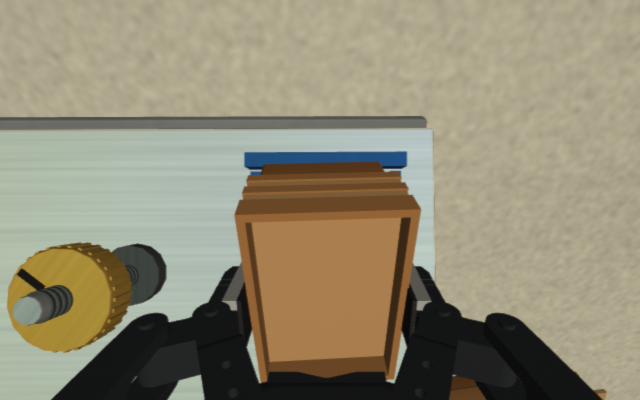

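>>> step_arm --moves '[{"translation": [0.006,-0.002,0],"twist": 0},{"translation": [0.005,-0.002,0],"twist": 0},{"translation": [0.004,-0.001,0],"twist": 0}]' --squeeze 20

```text
t: 35.3
ee_pos: [0.5532, 0.2095, 0.1016]
tcp_rot: [0.589, -0.481, 0.515, 0.396]
wrist_force: [-10.8, 2.7, 12.1]
width: 0.0597
```

```bash
python3 -c "
from h import *
gotobay(.014,0,.036)
cv2.imwrite('pics/w28.png',vision.snapshot('wrist'))"
```

```text
t 35.3 pos [0.5532 0.2095 0.1016] yaw 77.0 tilt [ 0.157 -0.029 -0.987] q [ 0.33  0.37  1.91 -0.12  0.73 -0.93] F [-10.8   2.7  12.1] w 0.0597
shift [ 0.0054 -0.0049  0.0007] twist -0.005876299086787995
grip now in bay [ 0.0114 -0.0007  0.0428]
F in deck axes [-3.6  0.3 16.1] torq [0.1  1.25 0.02]
toolshift per 10mm deck -z: [ 0.0093 -0.0036 -0.    ]  per 10mm deck -x: [ 0.0036  0.0093 -0.0001] per10mm +y [0.0001 0.0001 0.01  ]
```

View pics/w28.png

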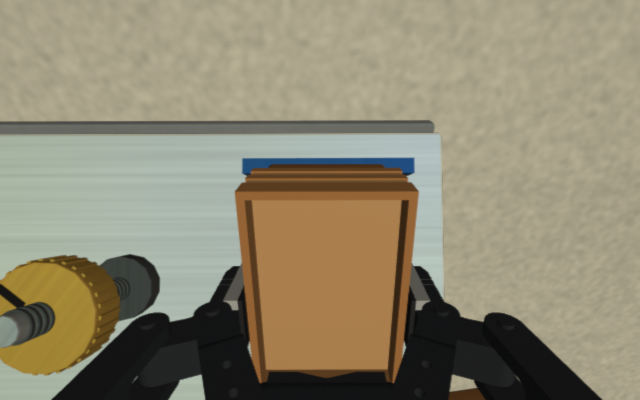

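>>> step_arm --moves '[{"translation": [0.004,-0.004,0],"twist": 0},{"translation": [0.004,-0.003,0],"twist": 0},{"translation": [0.004,-0.002,0],"twist": 0}]'

```text
t: 35.72
ee_pos: [0.5529, 0.2097, 0.094]
tcp_rot: [0.583, -0.476, 0.522, 0.401]
wrist_force: [-11.9, 0.9, 12.8]
width: 0.0598
```

```bash
python3 -c "
from h import *
gotobay(.012,0,.034)
cv2.imwrite('pics/w29.png',vision.snapshot('wrist'));cv2.imwrite('pics/s29.png',cv2.resize(vision.snapshot('side')[180:310,130:330],None,fx=4,fy=4))"
```

```text
t 35.73 pos [0.5529 0.2097 0.094 ] yaw 76.9 tilt [ 0.134 -0.03  -0.991] q [ 0.32  0.39  1.9  -0.11  0.74 -0.94] F [-11.9   0.9  12.8] w 0.0598
shift [ 0.0004 -0.0053  0.0006] twist -0.007289938683186392
grip now in bay [ 0.0072 -0.0005  0.0364]
F in deck axes [-3.8 -1.7 17. ] torq [0.03 1.27 0.06]
toolshift per 10mm deck -z: [ 0.0093 -0.0038  0.    ]  per 10mm deck -x: [ 0.0038  0.0093 -0.0001] per10mm +y [0.     0.0001 0.01  ]
```

View pics/w29.png

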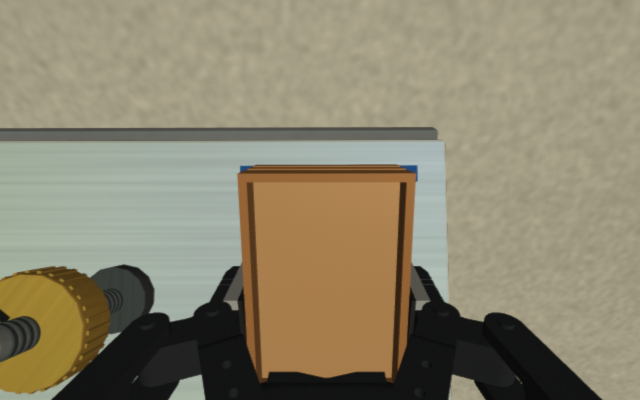

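View pics/s29.png

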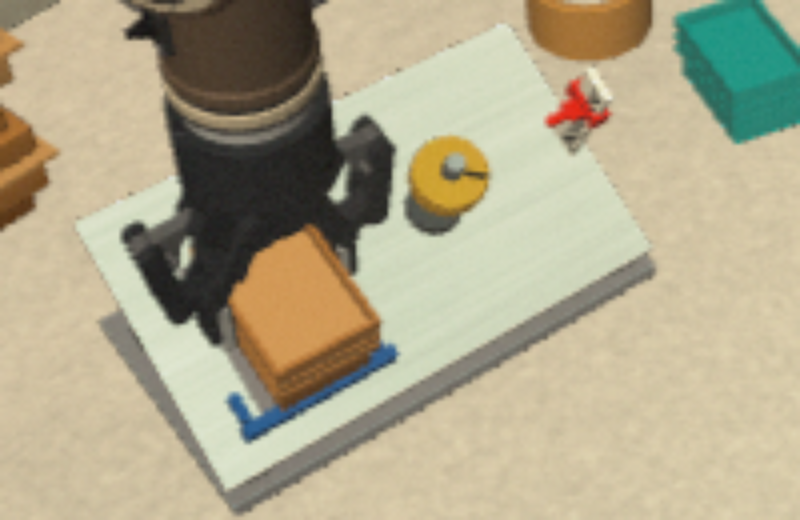

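>>> step_arm --moves '[{"translation": [-0.001,-0.006,0],"twist": 0},{"translation": [0,-0.005,0],"twist": 0},{"translation": [0.004,-0.002,0],"twist": 0},{"translation": [0.004,-0.002,0],"twist": 0}]'

```text
t: 36.33
ee_pos: [0.5545, 0.2092, 0.0907]
tcp_rot: [0.576, -0.47, 0.531, 0.407]
wrist_force: [-15.7, -0.3, 27.8]
width: 0.0598
```

```bash
python3 -c "
from h import *
gotobay(.012,0,.034)
cv2.imwrite('pics/w30.png',vision.snapshot('wrist'));cv2.imwrite('pics/s30.png',cv2.resize(vision.snapshot('side')[180:310,130:330],None,fx=4,fy=4))"
```

```text
t 36.33 pos [0.5545 0.2092 0.0907] yaw 76.8 tilt [ 0.105 -0.03  -0.994] q [ 0.32  0.41  1.88 -0.09  0.77 -0.96] F [-15.7  -0.3  27.8] w 0.0598
shift [-0.0032 -0.0042  0.0008] twist -0.009478710439932314
grip now in bay [ 0.0069 -0.0007  0.0327]
F in deck axes [ 0.7 -3.7 31.7] torq [-0.    1.64 -0.06]
toolshift per 10mm deck -z: [ 0.0092 -0.004   0.0001]  per 10mm deck -x: [ 0.004   0.0092 -0.0001] per10mm +y [-0.0001  0.0001  0.01  ]
```

View pics/w30.png

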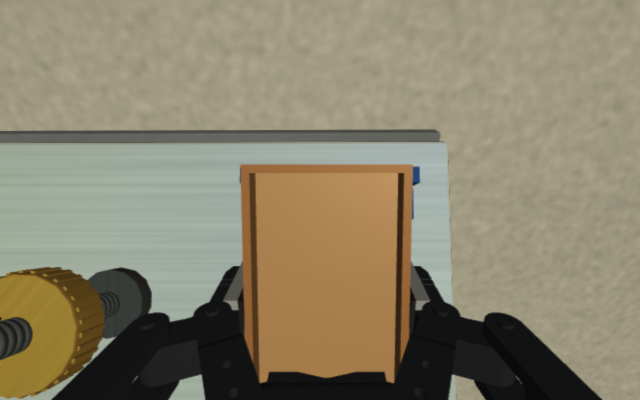

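View pics/s30.png

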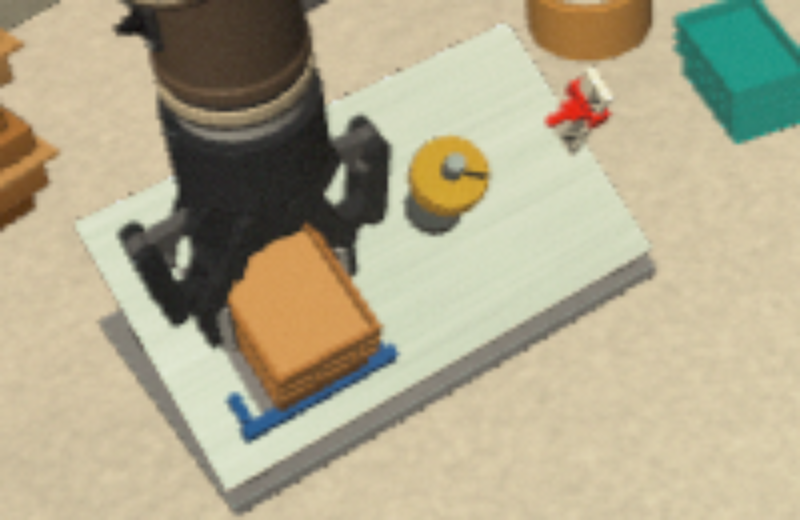

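>>> step_arm --moves '[{"translation": [-0.002,0,0.0007],"twist": 0},{"translation": [0.0012,0.004,0],"twist": 0},{"translation": [0.0012,0.004,0],"twist": 0}]'

```text
t: 36.8
ee_pos: [0.5475, 0.2123, 0.0905]
tcp_rot: [0.577, -0.47, 0.53, 0.407]
wrist_force: [-0.4, 0.0, -1.6]
width: 0.0596
```

```bash
python3 -c "
from h import *
gotobay(.004,0,.033)
cv2.imwrite('pics/w31.png',vision.snapshot('wrist'))"
```

```text
t 36.8 pos [0.5475 0.2123 0.0905] yaw 76.8 tilt [ 0.108 -0.029 -0.994] q [ 0.33  0.4   1.89 -0.09  0.76 -0.95] F [-0.4  0.  -1.6] w 0.0596
shift [ 0.0015 -0.0048 -0.0008] twist -0.009049035310996878
grip now in bay [0.0002 0.0008 0.0363]
F in deck axes [-1.1 -0.1 -1.2] torq [-0.03  0.09  0.03]
toolshift per 10mm deck -z: [ 0.0092 -0.004   0.0001]  per 10mm deck -x: [ 0.004   0.0092 -0.0001] per10mm +y [-0.      0.0001  0.01  ]
```

View pics/w31.png

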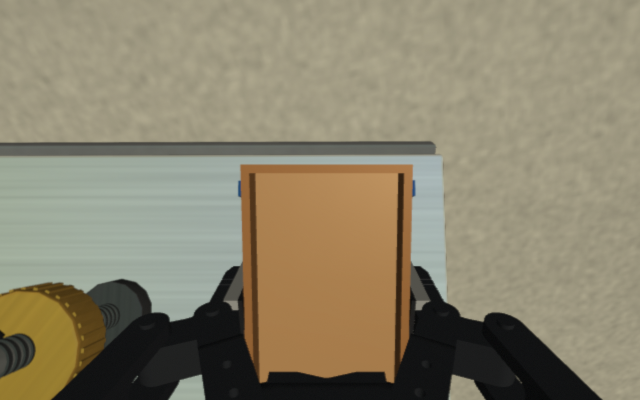

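>>> step_arm --moves '[{"translation": [0.0005,-0.005,-0.0005],"twist": 0},{"translation": [0.003,-0.001,0],"twist": 0}]'

```text
t: 37.1
ee_pos: [0.5519, 0.2104, 0.0893]
tcp_rot: [0.575, -0.469, 0.532, 0.408]
wrist_force: [-17.3, -1.8, 34.6]
width: 0.0596
```

```bash
python3 -c "
from h import *
gotobay(.004,0,.033)
cv2.imwrite('pics/s32.png',cv2.resize(vision.snapshot('side')[180:310,130:330],None,fx=4,fy=4,interpolation=cv2.INTER_CUBIC));cv2.imwrite('pics/c32.png',cv2.resize(vision.snapshot('scene')[140:260,350:510],None,fx=5,fy=5,interpolation=cv2.INTER_CUBIC))"
```

```text
t 37.1 pos [0.5519 0.2104 0.0893] yaw 76.8 tilt [ 0.102 -0.03  -0.994] q [ 0.32  0.41  1.88 -0.09  0.77 -0.96] F [-17.3  -1.8  34.6] w 0.0596
shift [-0.0002 -0.0002  0.0001] twist -0.009530735795257428
grip now in bay [ 0.0037 -0.0001  0.0329]
F in deck axes [ 3.1 -5.5 38.2] torq [-0.19  2.15  0.04]
toolshift per 10mm deck -z: [ 0.0091 -0.0041  0.0001]  per 10mm deck -x: [ 0.0041  0.0091 -0.0001] per10mm +y [-0.0001  0.0001  0.01  ]
```

View pics/s32.png

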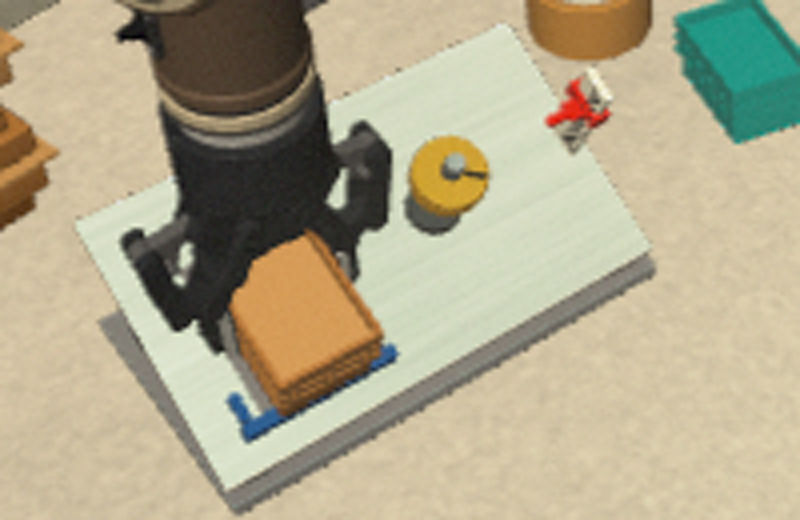

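View pics/c32.png

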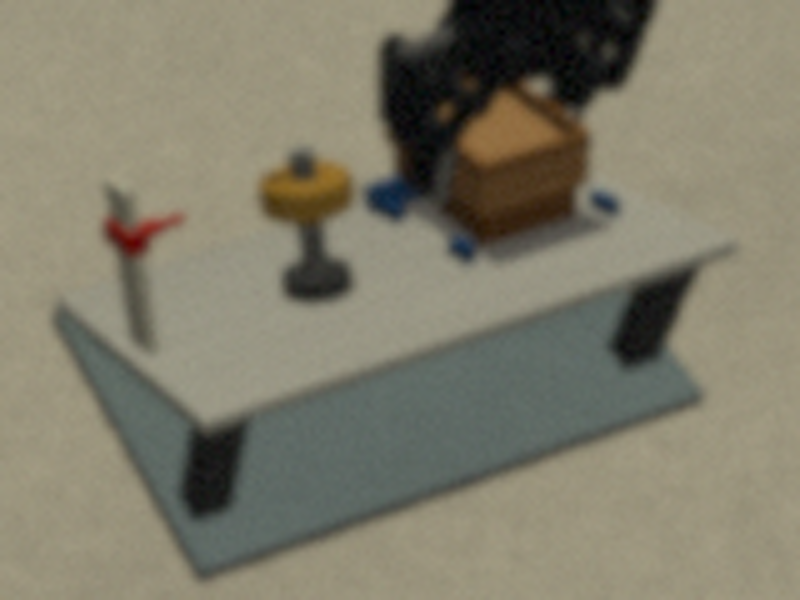

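>>> step_arm --moves '[{"translation": [-0.001,0,0],"twist": 0},{"translation": [0,0,0],"twist": 0}]'

```text
t: 37.45
ee_pos: [0.553, 0.2105, 0.0913]
tcp_rot: [0.576, -0.47, 0.531, 0.407]
wrist_force: [0.4, 0.7, -1.6]
width: 0.0596
```

>>> step_arm --moves '[{"translation": [0,0,0],"twist": 0},{"translation": [0,0,0],"twist": 0},{"translation": [0,0,0],"twist": 0}]' --fingers 0.08

```text
t: 37.83
ee_pos: [0.5538, 0.2103, 0.0908]
tcp_rot: [0.576, -0.47, 0.531, 0.407]
wrist_force: [0.2, 0.5, -0.6]
width: 0.0799
```

```bash
python3 -c "
from h import *
gotobay(.004,0,.033)
cv2.imwrite('pics/w33.png',vision.snapshot('wrist'))
cv2.imwrite('pics/c33.png',cv2.resize(vision.snapshot('scene')[140:260,350:510],None,fx=5,fy=5,interpolation=cv2.INTER_CUBIC))"
```

```text
t 37.83 pos [0.5538 0.2103 0.0908] yaw 76.8 tilt [ 0.105 -0.03  -0.994] q [ 0.32  0.41  1.88 -0.09  0.77 -0.96] F [ 0.2  0.5 -0.6] w 0.0799
shift [ 0.0011  0.0018 -0.0002] twist -0.010003264855093619
grip now in bay [0.0061 0.0002 0.0333]
F in deck axes [-0.2  0.5 -0.6] torq [ 0.06  0.03 -0.01]
toolshift per 10mm deck -z: [ 0.0092 -0.004   0.0001]  per 10mm deck -x: [ 0.004   0.0092 -0.0001] per10mm +y [-0.0001  0.0001  0.01  ]
```

View pics/w33.png

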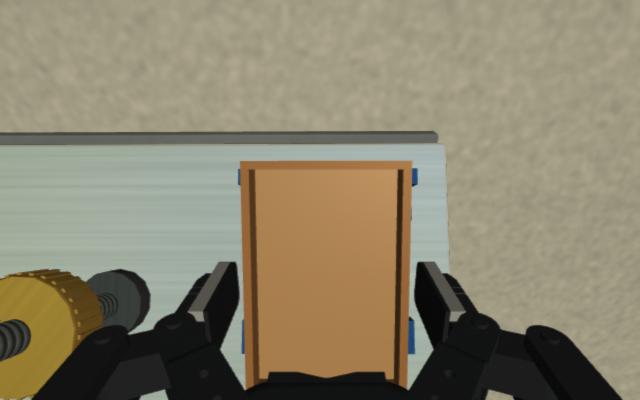

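View pics/c33.png

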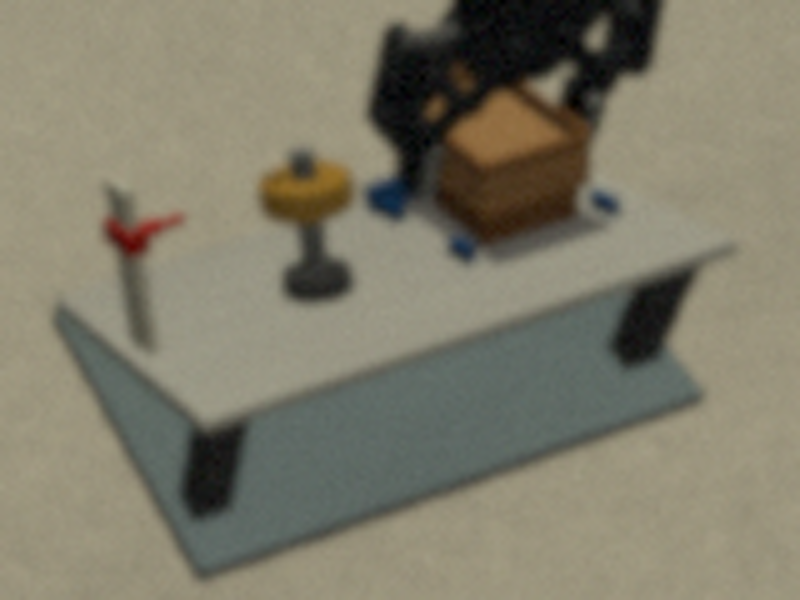

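>>> step_arm --moves '[{"translation": [-0.02,0,0],"twist": 0},{"translation": [-0.05,0,0],"twist": 0},{"translation": [-0.05,0,0],"twist": 0},{"translation": [-0.03,-0.04,0],"twist": 0},{"translation": [0,0,0],"twist": 0}]' --fingers 0.0854

```text
t: 38.55
ee_pos: [0.5769, 0.2063, 0.2546]
tcp_rot: [0.577, -0.471, 0.529, 0.407]
wrist_force: [-0.9, -0.6, 0.1]
width: 0.0858
```

```bash
python3 -c "
from h import *
gotobay(.004,0,.033)
c=cam('wrist');im=vision.snapshot('wrist');cv2.imwrite('pics/w34.png',im);np.savez('w34.npz',K=c[0],R=c[1],t=c[2])
cv2.imwrite('pics/s34.png',cv2.resize(vision.snapshot('side')[180:310,130:330],None,fx=4,fy=4,interpolation=cv2.INTER_CUBIC))
print([(np.round(d['pixel'],1).tolist(),round(d['conf'],2)) for d in nets.tip_of('trays','side')[:5]])"
```

```text
t 38.55 pos [0.5769 0.2063 0.2546] yaw 76.8 tilt [ 0.109 -0.028 -0.994] q [ 0.3   0.23  1.73 -0.07  1.08 -1.01] F [-0.9 -0.6  0.1] w 0.0858
shift [ 0.1612  0.0436 -0.0011] twist -0.008792256729361014
grip now in bay [0.1083 0.0014 0.1634]
F in deck axes [-0.6 -0.8  0.5] torq [ 0.01  0.08 -0.04]
toolshift per 10mm deck -z: [ 0.0092 -0.004   0.0001]  per 10mm deck -x: [ 0.004   0.0092 -0.0001] per10mm +y [-0.      0.0001  0.01  ]
[([201.8, 263.1], 0.81), ([444.8, 187.8], 0.72), ([317.3, 203.4], 0.68)]
```

View pics/w34.png

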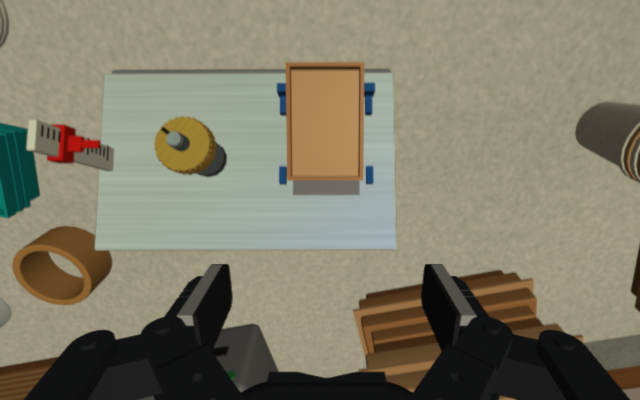

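View pics/s34.png

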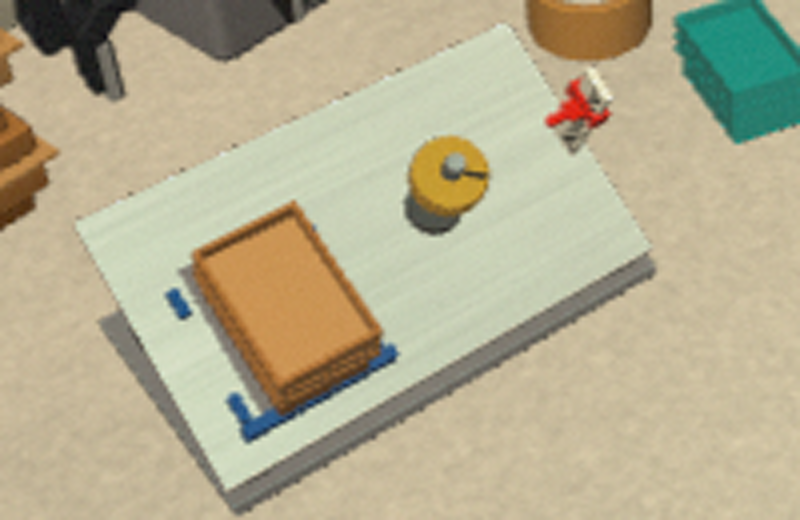

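```bash
python3 - <<'E'
from h import *
b,Rd=bayframe(); z=np.load("w34.npz"); c=(z["K"],z["R"],z["t"]); cd=cam("side"); cs=cam("scene")
q=np.array([[-.045,-.03,.05],[-.045,.03,.05],[.045,.03,.05],[.045,-.03,.05]])
studs=np.array([[.026,-.037,.008],[.026,.037,.008]]);
print("w34",proj(b+q@Rd.T,c).round(1).tolist()); print("side",proj(b+q@Rd.T,cd).round(1).tolist())
print("ledge top outer/inner ends side",proj(b+np.array([[-.042,-.045,.014],[-.042,.045,.014]])@Rd.T,cd).round(1).tolist(),"w34",proj(b+np.array([[-.042,-.045,.014],[-.042,.045,.014],[.085+.018,-.215,0],[.103,.065,0],[-.067,-.215,0],[-.067,.065,0]])@Rd.T,c).round(1).tolist())
im=cv2.imread("pics/w34.png"); cv2.imwrite("pics/w34a.png",cv2.resize(im[50:205,265:385],None,fx=3.8,fy=3.8,interpolation=cv2.INTER_CUBIC))
E
```

```text
w34 [[288.2, 70.3], [362.4, 69.7], [364.1, 180.0], [287.8, 180.5]]
side [[225.0, 264.9], [199.4, 279.1], [177.7, 242.5], [203.6, 229.6]]
ledge top outer/inner ends side [[227.8, 265.0], [190.5, 285.8]] w34 [[276.6, 92.1], [374.9, 91.3], [94.3, 251.7], [397.4, 250.1], [103.7, 74.5], [393.2, 71.9]]
```

View pics/w34a.png

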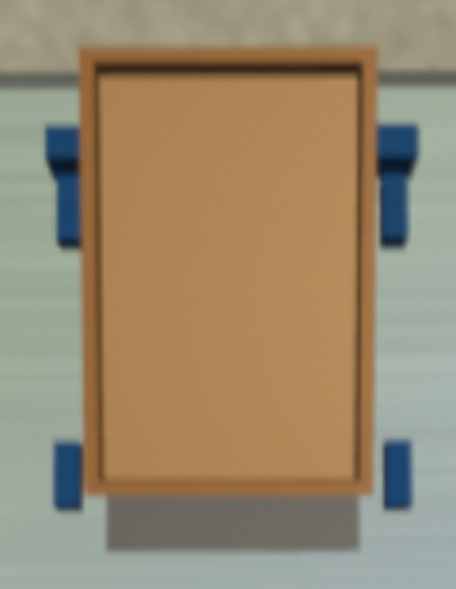

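The picture shows the rim's lower end about 14 mm too close to the camera, at rows 62 instead of the expected 70. So the lower end is sitting on the ledge rather than behind it. I'll fit its pose and mend that.

```bash
cat > trayfit.py <<'E'
from h import *
from scipy.optimize import least_squares
def trayfit(obs,c,fixz=None):
    b,Rd=bayframe(); q=np.array([[-.045,-.03,.05],[-.045,.03,.05],[.045,.03,.05],[.045,-.03,.05]])
    def M(p): return R.from_euler("zy",[p[4],p[3]]).as_matrix()
    def f(p): return np.concatenate([(proj(b+(q@M(p).T+p[:3])@Rd.T,c)-obs).ravel(),[p[2]/.02]])
    r=least_squares(f,[0,0,0,0,0]); p=r.x
    print("tray x,y,z mm",(p[:3]*1e3).round(1),"pitch deg (+ = lower end up)",np.degrees(p[3]).round(1),"yaw",np.degrees(p[4]).round(1),"res",f(p).round(1))
    for n,u in [("low foot",[-.042,0,0]),("up foot",[.042,0,0]),("grip33",[0,0,.033])]: print(n,((M(p)@np.array(u)+p[:3])*1e3).round(1))
    return p
E
python3 - <<'E'
from trayfit import *
z=np.load("w34.npz"); c=(z["K"],z["R"],z["t"])
trayfit(np.array([(286,62.4),(364.2,62.4),(363.2,179.7),(287.9,179.7)]),c)
gotobay(.01,0,.1)
E
```

```text
tray x,y,z mm [-9.9 -0.2  6. ] pitch deg (+ = lower end up) 11.2 yaw -0.3 res [ 0.1  0.2  0.1 -0.2 -0.1 -0.1 -0.1  0.1  0.3]
low foot [-51.1   0.   14.2]
up foot [31.3 -0.4 -2.2]
grip33 [-3.5 -0.2 38.4]
t 38.7 pos [0.5713 0.2057 0.2478] yaw 76.9 tilt [ 0.096 -0.032 -0.995] q [ 0.3   0.24  1.74 -0.07  1.08 -1.01] F [ 0.   0.1 -0.8] w 0.0853
shift [0.0919 0.0577 0.001 ] twist -0.007889097141558832
grip now in bay [ 0.1003 -0.0005  0.1602]
F in deck axes [-0.4  0.1 -0.7] torq [-0.07  0.09 -0.03]
toolshift per 10mm deck -z: [ 0.0091 -0.0041  0.0001]  per 10mm deck -x: [ 0.0041  0.0091 -0.    ] per10mm +y [-0.0001  0.0001  0.01  ]
```

```bash
python3 -c "
from h import *
gotobay(.002,0,.11)
gotobay(-.0035,0,.038)"
```

```text
t 38.7 pos [0.5713 0.2057 0.2478] yaw 76.9 tilt [ 0.096 -0.032 -0.995] q [ 0.3   0.24  1.74 -0.07  1.08 -1.01] F [ 0.   0.1 -0.8] w 0.0853
shift [0.0861 0.0691 0.0008] twist -0.007889097141558832
grip now in bay [ 0.1003 -0.0005  0.1602]
F in deck axes [-0.4  0.1 -0.7] torq [-0.07  0.09 -0.03]
toolshift per 10mm deck -z: [ 0.0091 -0.0041  0.0001]  per 10mm deck -x: [ 0.0041  0.0091 -0.    ] per10mm +y [-0.0001  0.0001  0.01  ]
t 38.7 pos [0.5713 0.2057 0.2478] yaw 76.9 tilt [ 0.096 -0.032 -0.995] q [ 0.3   0.24  1.74 -0.07  1.08 -1.01] F [ 0.   0.1 -0.8] w 0.0853
shift [0.154  0.0446 0.0016] twist -0.007889097141558832
grip now in bay [ 0.1003 -0.0005  0.1602]
F in deck axes [-0.4  0.1 -0.7] torq [-0.07  0.09 -0.03]
toolshift per 10mm deck -z: [ 0.0091 -0.0041  0.0001]  per 10mm deck -x: [ 0.0041  0.0091 -0.    ] per10mm +y [-0.0001  0.0001  0.01  ]
```

>>> step_arm --moves '[{"translation": [0.02,0.045,0.001],"twist": -0.008},{"translation": [0.045,0,0],"twist": 0},{"translation": [0.04,0,0],"twist": 0},{"translation": [0,0,0],"twist": 0}]'

```text
t: 39.2
ee_pos: [0.5286, 0.2127, 0.1306]
tcp_rot: [0.566, -0.47, 0.536, 0.414]
wrist_force: [-1.0, -0.3, -0.4]
width: 0.0855
```

```bash
python3 -c "
from h import *
gotobay(-.0035,0,.038)
cv2.imwrite('pics/w35.png',vision.snapshot('wrist'))"
```

```text
t 39.2 pos [0.5286 0.2127 0.1306] yaw 77.4 tilt [ 0.083 -0.035 -0.996] q [ 0.34  0.32  1.9  -0.08  0.86 -0.96] F [-1.  -0.3 -0.4] w 0.0855
shift [ 0.0416 -0.0109  0.0037] twist 0.0018509202136227643
grip now in bay [ 0.0042 -0.0031  0.0803]
F in deck axes [-1.  -0.6  0.1] torq [0.05 0.05 0.04]
toolshift per 10mm deck -z: [ 0.0091 -0.0042  0.0001]  per 10mm deck -x: [0.0042 0.0091 0.0001] per10mm +y [-0.0002 -0.      0.01  ]
```

View pics/w35.png

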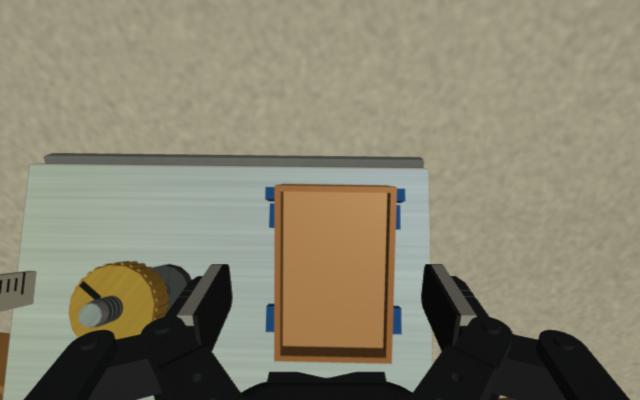

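>>> step_arm --moves '[{"translation": [0.018,-0.006,0.0037],"twist": 0},{"translation": [0.018,-0.004,0],"twist": 0},{"translation": [0.006,-0.001,0],"twist": 0},{"translation": [0,0,0],"twist": 0}]'

```text
t: 39.75
ee_pos: [0.5486, 0.2145, 0.0954]
tcp_rot: [0.57, -0.471, 0.532, 0.413]
wrist_force: [-0.5, -0.4, -0.3]
width: 0.0857
```

```bash
python3 -c "
from h import *
gotobay(-.0035,0,.038)
cv2.imwrite('pics/w36.png',vision.snapshot('wrist'))"
```

```text
t 39.75 pos [0.5486 0.2145 0.0954] yaw 77.5 tilt [ 0.094 -0.031 -0.995] q [ 0.33  0.4   1.87 -0.08  0.79 -0.97] F [-0.5 -0.4 -0.3] w 0.0857
shift [ 0.0048  0.0052 -0.0031] twist 0.002389454624010856
grip now in bay [0.0032 0.0032 0.0402]
F in deck axes [-0.5 -0.5 -0.1] torq [-0.01  0.06  0.05]
toolshift per 10mm deck -z: [ 0.0091 -0.0041  0.0001]  per 10mm deck -x: [0.0041 0.0091 0.0001] per10mm +y [-0.0001 -0.      0.01  ]
```

View pics/w36.png

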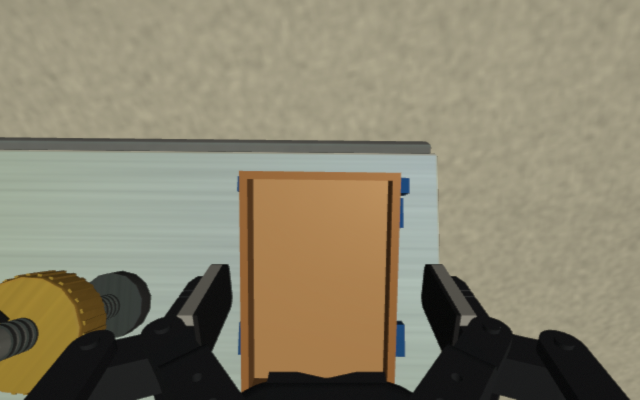

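>>> step_arm --moves '[{"translation": [0.005,0.005,-0.003],"twist": 0},{"translation": [0,0,0],"twist": 0}]'

```text
t: 40.05
ee_pos: [0.5437, 0.2126, 0.091]
tcp_rot: [0.57, -0.472, 0.531, 0.412]
wrist_force: [-0.1, -0.2, 0.6]
width: 0.0853
```

>>> step_arm --moves '[{"translation": [0,0,0],"twist": 0},{"translation": [0,0,0],"twist": 0},{"translation": [0,0,0],"twist": 0}]' --fingers 0.045 --squeeze 22

```text
t: 40.42
ee_pos: [0.5437, 0.2127, 0.0916]
tcp_rot: [0.57, -0.472, 0.531, 0.412]
wrist_force: [0.6, 0.1, -1.1]
width: 0.06
```

```bash
python3 -c "
from h import *
gotobay(.012,0,.043)"
```

```text
t 40.42 pos [0.5437 0.2127 0.0916] yaw 77.5 tilt [ 0.096 -0.031 -0.995] q [ 0.33  0.4   1.89 -0.09  0.77 -0.97] F [ 0.6  0.1 -1.1] w 0.06
shift [-0.0095 -0.0116 -0.0004] twist 0.002380947029189784
grip now in bay [-0.0025  0.0003  0.0391]
F in deck axes [-0.1  0.2 -1.2] torq [ 0.    0.   -0.04]
toolshift per 10mm deck -z: [ 0.0091 -0.0041  0.0001]  per 10mm deck -x: [0.0041 0.0091 0.0001] per10mm +y [-0.0001 -0.      0.01  ]
```

>>> step_arm --moves '[{"translation": [-0.005,0.002,0],"twist": 0},{"translation": [-0.005,-0.014,0],"twist": 0},{"translation": [0,0,0],"twist": 0}]'

```text
t: 40.8
ee_pos: [0.5554, 0.2103, 0.1034]
tcp_rot: [0.571, -0.472, 0.531, 0.412]
wrist_force: [0.3, -0.5, -0.4]
width: 0.0598
```

```bash
python3 -c "
from h import *
gotobay(.012,0,.033)"
```

```text
t 40.8 pos [0.5554 0.2103 0.1034] yaw 77.5 tilt [ 0.096 -0.03  -0.995] q [ 0.32  0.39  1.86 -0.08  0.8  -0.98] F [ 0.3 -0.5 -0.4] w 0.0598
shift [ 0.0102 -0.0027 -0.0005] twist 0.0026145003129665056
grip now in bay [0.0137 0.0005 0.0434]
F in deck axes [ 0.1 -0.5 -0.6] torq [-0.02  0.09  0.03]
toolshift per 10mm deck -z: [ 0.0091 -0.0041  0.0001]  per 10mm deck -x: [0.0041 0.0091 0.0001] per10mm +y [-0.0001 -0.      0.01  ]
```

Now press down to flatten while keeping it uphill of the ledge.

>>> step_arm --moves '[{"translation": [0.005,-0.003,0],"twist": 0},{"translation": [0.004,-0.003,0],"twist": 0},{"translation": [0.004,-0.003,0],"twist": 0},{"translation": [0.003,-0.002,0],"twist": 0}]'

```text
t: 41.3
ee_pos: [0.5576, 0.2094, 0.0892]
tcp_rot: [0.565, -0.465, 0.539, 0.417]
wrist_force: [-14.2, -2.1, 25.8]
width: 0.0593
```

```bash
python3 -c "
from h import *
gotobay(.012,0,.033)
cv2.imwrite('pics/w37.png',vision.snapshot('wrist'))"
```

```text
t 41.3 pos [0.5576 0.2094 0.0892] yaw 77.3 tilt [ 0.071 -0.03  -0.997] q [ 0.31  0.43  1.85 -0.07  0.81 -0.99] F [-14.2  -2.1  25.8] w 0.0593
shift [-0.0042 -0.0017 -0.0002] twist -0.0014637721263195402
grip now in bay [0.0087 0.0001 0.0299]
F in deck axes [ 1.3 -5.2 29. ] torq [ 0.09  1.53 -0.03]
toolshift per 10mm deck -z: [ 0.009  -0.0043  0.0001]  per 10mm deck -x: [0.0043 0.009  0.0001] per10mm +y [-0.0001  0.      0.01  ]
```

View pics/w37.png

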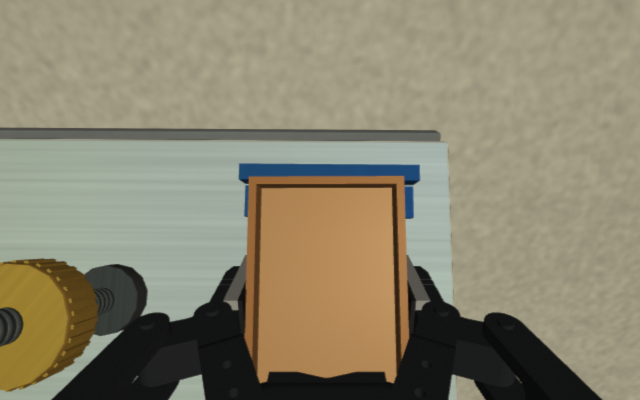

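>>> step_arm --moves '[{"translation": [-0.001,0.001,0],"twist": 0},{"translation": [0.0018,0.003,0],"twist": 0},{"translation": [0.0018,0.003,0],"twist": 0}]'

```text
t: 41.72
ee_pos: [0.551, 0.2109, 0.0856]
tcp_rot: [0.565, -0.465, 0.539, 0.417]
wrist_force: [0.4, 0.9, -2.1]
width: 0.0597
```

```bash
python3 -c "
from h import *
gotobay(.0,0,.03)
cv2.imwrite('pics/w38.png',vision.snapshot('wrist'))"
```

```text
t 41.73 pos [0.551  0.2109 0.0856] yaw 77.2 tilt [ 0.071 -0.03  -0.997] q [ 0.32  0.43  1.86 -0.07  0.8  -0.98] F [ 0.4  0.9 -2.1] w 0.0597
shift [ 0.0006  0.0007 -0.0001] twist -0.0015148690818307387
grip now in bay [0.0009 0.0001 0.0302]
F in deck axes [-0.9  0.9 -1.9] torq [-0.01  0.1   0.01]
toolshift per 10mm deck -z: [ 0.009  -0.0043  0.0001]  per 10mm deck -x: [0.0043 0.009  0.0001] per10mm +y [-0.0001  0.      0.01  ]
```

View pics/w38.png

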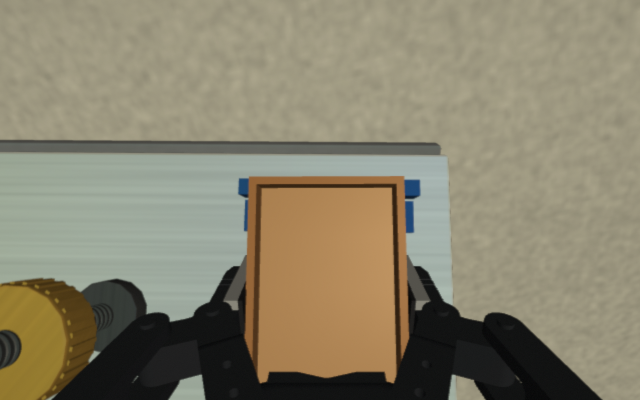

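>>> step_arm --moves '[{"translation": [0.001,0.002,0],"twist": 0},{"translation": [0.0015,0.003,0],"twist": 0}]'

```text
t: 42.02
ee_pos: [0.5507, 0.2112, 0.0854]
tcp_rot: [0.567, -0.468, 0.536, 0.415]
wrist_force: [2.7, -5.7, 6.9]
width: 0.0597
```

```bash
python3 -c "
from h import *
gotobay(.0,0,.03)"
```

```text
t 42.02 pos [0.5507 0.2112 0.0854] yaw 77.3 tilt [ 0.081 -0.031 -0.996] q [ 0.32  0.42  1.87 -0.08  0.79 -0.98] F [ 2.7 -5.7  6.9] w 0.0597
shift [ 0.0004  0.0004 -0.0003] twist 6.246976885204703e-05
grip now in bay [0.0005 0.0004 0.0302]
F in deck axes [ 6.8 -5.   4. ] torq [-0.73 -0.34 -0.03]
toolshift per 10mm deck -z: [ 0.0091 -0.0042  0.0001]  per 10mm deck -x: [0.0042 0.0091 0.0001] per10mm +y [-0.0001 -0.      0.01  ]
```

It now meets the ledge (+6.8 N along deck x, and no further motion). Releasing.

>>> step_arm --moves '[{"translation": [0,0,0],"twist": 0},{"translation": [0,0,0],"twist": 0},{"translation": [0,0,0],"twist": 0},{"translation": [0,0,0],"twist": 0}]' --fingers 0.082

```text
t: 42.52
ee_pos: [0.5497, 0.2113, 0.0846]
tcp_rot: [0.566, -0.467, 0.537, 0.416]
wrist_force: [-0.3, -0.6, -0.3]
width: 0.0818
```

>>> step_arm --moves '[{"translation": [-0.02,0,0],"twist": 0},{"translation": [-0.05,0,0],"twist": 0},{"translation": [-0.05,0,0],"twist": 0},{"translation": [-0.04,-0.04,0],"twist": 0},{"translation": [0,0,0],"twist": 0}]'

```text
t: 43.15
ee_pos: [0.576, 0.2082, 0.257]
tcp_rot: [0.567, -0.468, 0.536, 0.416]
wrist_force: [0.8, -0.1, 0.2]
width: 0.0822
```

```bash
python3 -c "
from h import *
gotobay(.004,0,.033)
c=cam('wrist');im=vision.snapshot('wrist');cv2.imwrite('pics/w40.png',im);np.savez('w40.npz',K=c[0],R=c[1],t=c[2])
cv2.imwrite('pics/w40a.png',cv2.resize(im[40:210,260:400],None,fx=3.5,fy=3.5,interpolation=cv2.INTER_CUBIC))
cv2.imwrite('pics/s40.png',cv2.resize(vision.snapshot('side')[180:310,130:330],None,fx=4,fy=4,interpolation=cv2.INTER_CUBIC))"
```

```text
t 43.15 pos [0.576  0.2082 0.257 ] yaw 77.4 tilt [ 0.08  -0.03  -0.996] q [ 0.3   0.25  1.71 -0.06  1.12 -1.03] F [ 0.8 -0.1  0.2] w 0.0822
shift [ 0.1649  0.0379 -0.0011] twist 0.0007693391243766001
grip now in bay [0.1083 0.003  0.1662]
F in deck axes [ 0.8  0.1 -0.2] torq [-0.02  0.01  0.03]
toolshift per 10mm deck -z: [ 0.0091 -0.0042  0.0001]  per 10mm deck -x: [0.0042 0.0091 0.0001] per10mm +y [-0.0001 -0.      0.01  ]
```

View pics/w40.png

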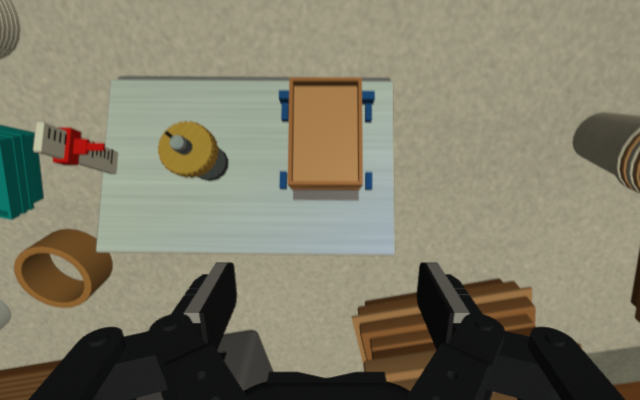

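View pics/w40a.png

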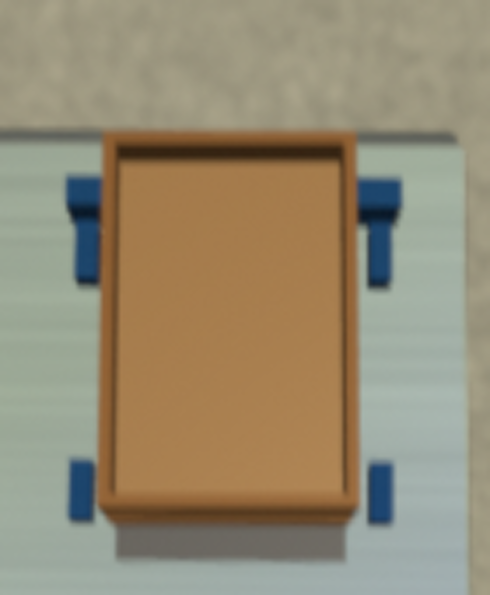

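View pics/s40.png

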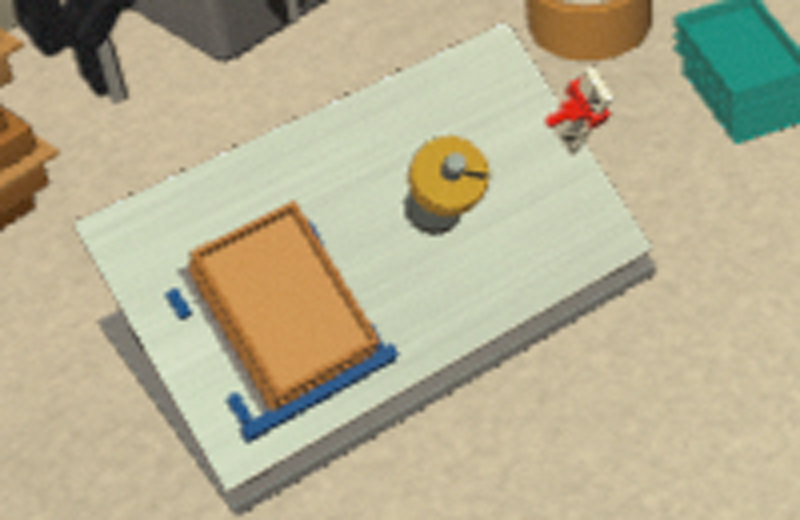

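```bash
python3 - <<'E'
from trayfit import *
z=np.load("w40.npz"); c=(z["K"],z["R"],z["t"])
trayfit(np.array([(289.7,77.7),(361.4,77.7),(361.7,184.3),(288.3,184.9)]),c)
b,Rd=bayframe(); print("expected deck corners, ledge",proj(b+np.array([[-.042,-.045,.014],[-.042,.045,.014],[.103,-.215,0],[.103,.065,0],[-.067,-.215,0],[-.067,.065,0]])@Rd.T,c).round(1).tolist())
q=np.array([[-.045,-.03,.05],[-.045,.03,.05],[.045,.03,.05],[.045,-.03,.05]])
print("expected seated rim",proj(b+q@Rd.T,c).round(1).tolist())
E
```

```text
tray x,y,z mm [-3.3 -0.5 -4.1] pitch deg (+ = lower end up) 2.2 yaw 0.2 res [-0.1  0.1 -0.1 -0.1  0.1  0.4  0.1 -0.4 -0.2]
low foot [-45.3  -0.6  -2.4]
up foot [38.6 -0.3 -5.7]
grip33 [-2.1 -0.5 28.9]
expected deck corners, ledge [[278.5, 99.1], [374.7, 99.4], [95.7, 253.7], [395.8, 255.9], [110.3, 80.4], [392.9, 80.9]]
expected seated rim [[290.0, 77.8], [362.3, 78.0], [362.9, 185.4], [287.8, 185.0]]
```

Observed rim corners match the predicted seated rim within about 1 px, so it is flat and against the ledge. One last oblique check of the collar against the pointer.

>>> step_arm --moves '[{"translation": [0,-0.04,-0.042],"twist": 0},{"translation": [0,-0.04,-0.042],"twist": 0},{"translation": [0.01,-0.04,-0.042],"twist": 0},{"translation": [0.01,-0.015,-0.017],"twist": 0.18},{"translation": [0,0,0],"twist": 0.18}]'

```text
t: 43.88
ee_pos: [0.6653, 0.036, 0.2323]
tcp_rot: [0.632, -0.352, 0.613, 0.317]
wrist_force: [-0.2, 0.5, 0.5]
width: 0.0819
```

>>> step_arm --moves '[{"translation": [0,0,0],"twist": 0.18},{"translation": [0,0,0],"twist": 0.18},{"translation": [0,0,0],"twist": 0.18},{"translation": [0,0,0],"twist": 0.18},{"translation": [0,0,0],"twist": 0.18}]'

```text
t: 44.5
ee_pos: [0.6532, 0.037, 0.2185]
tcp_rot: [0.713, -0.031, 0.701, 0.009]
wrist_force: [0.4, -0.7, 0.1]
width: 0.0819
```

>>> step_arm --moves '[{"translation": [0,0,0],"twist": 0.18},{"translation": [0,0,0],"twist": 0.13},{"translation": [0,0,0],"twist": 0}]'

```text
t: 44.88
ee_pos: [0.6461, 0.0385, 0.2111]
tcp_rot: [0.703, 0.082, 0.699, -0.103]
wrist_force: [-0.1, 0.1, -0.4]
width: 0.0818
```

```bash
python3 -c "
from h import *
togo([.655,.02,.19],np.radians(-14))
c=cam('wrist');im=vision.snapshot('wrist');cv2.imwrite('pics/w41.png',im);np.savez('w41.npz',K=c[0],R=c[1],t=c[2])"
```

```text
t 44.88 pos [0.6461 0.0385 0.2111] yaw -15.0 tilt [ 0.002 -0.03  -1.   ] q [ 0.01  0.39  1.61 -0.03  1.14  0.28] F [-0.1  0.1 -0.4] w 0.0818
shift [ 0.0217 -0.015   0.0132] twist -0.017039388727293492
```

View pics/w41.png

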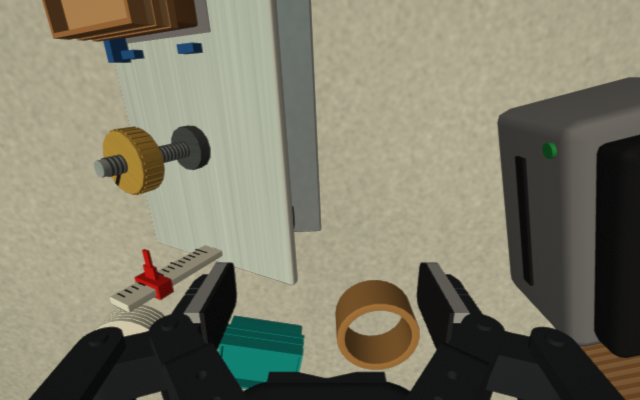

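>>> step_arm --moves '[{"translation": [0.025,-0.02,0.01],"twist": 0},{"translation": [0.025,-0.015,0.01],"twist": 0},{"translation": [0,0,0],"twist": 0}]'

```text
t: 45.3
ee_pos: [0.6544, -0.0014, 0.1595]
tcp_rot: [0.702, 0.079, 0.701, -0.1]
wrist_force: [0.4, -0.2, 0.1]
width: 0.0819
```

```bash
python3 -c "
from h import *
togo([.655,.02,.19],np.radians(-14))
c=cam('wrist');im=vision.snapshot('wrist');cv2.imwrite('pics/w42.png',im);np.savez('w42.npz',K=c[0],R=c[1],t=c[2])
cv2.imwrite('pics/w42a.png',cv2.resize(im[50:310,0:300],None,fx=2.5,fy=2.3,interpolation=cv2.INTER_CUBIC))"
```

```text
t 45.3 pos [ 0.6544 -0.0014  0.1595] yaw -14.5 tilt [-0.002 -0.029 -1.   ] q [-0.06  0.46  1.63 -0.03  1.06  0.21] F [ 0.4 -0.2  0.1] w 0.0819
shift [-0.0311  0.0199 -0.0046] twist -0.008795916451794117
```

View pics/w42.png

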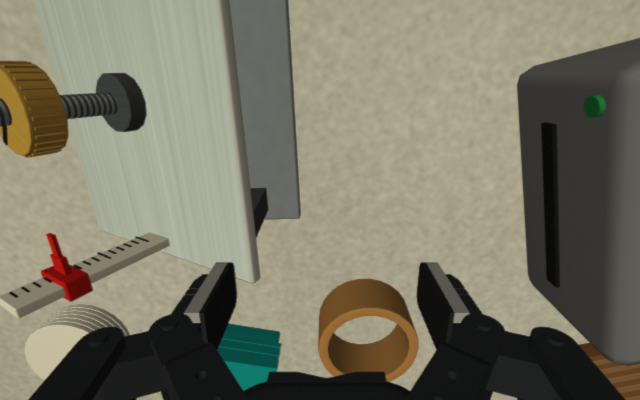

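>>> step_arm --moves '[{"translation": [0,0,-0.022],"twist": 0},{"translation": [0,0,0],"twist": 0}]'

```text
t: 45.6
ee_pos: [0.6342, 0.0062, 0.1625]
tcp_rot: [0.704, 0.079, 0.699, -0.098]
wrist_force: [-0.2, -1.2, 0.7]
width: 0.0818
```

```bash
python3 -c "
from h import *
togo([.655,.02,.19],np.radians(-14))
c=cam('wrist');im=vision.snapshot('wrist');cv2.imwrite('pics/w43.png',im);np.savez('w43.npz',K=c[0],R=c[1],t=c[2])
cv2.imwrite('pics/w43a.png',cv2.resize(im[50:170,0:160],None,fx=5,fy=5,interpolation=cv2.INTER_CUBIC))
cv2.imwrite('pics/w43b.png',cv2.resize(im[220:300,30:130],None,fx=7,fy=7,interpolation=cv2.INTER_CUBIC))
cv2.imwrite('pics/w43c.png',im)"
```

```text
t 45.6 pos [0.6342 0.0062 0.1625] yaw -14.4 tilt [ 0.003 -0.028 -1.   ] q [-0.05  0.42  1.68 -0.03  1.04  0.22] F [-0.2 -1.2  0.7] w 0.0818
shift [-0.0278  0.0177  0.017 ] twist -0.006313953947732376
```

View pics/w43a.png

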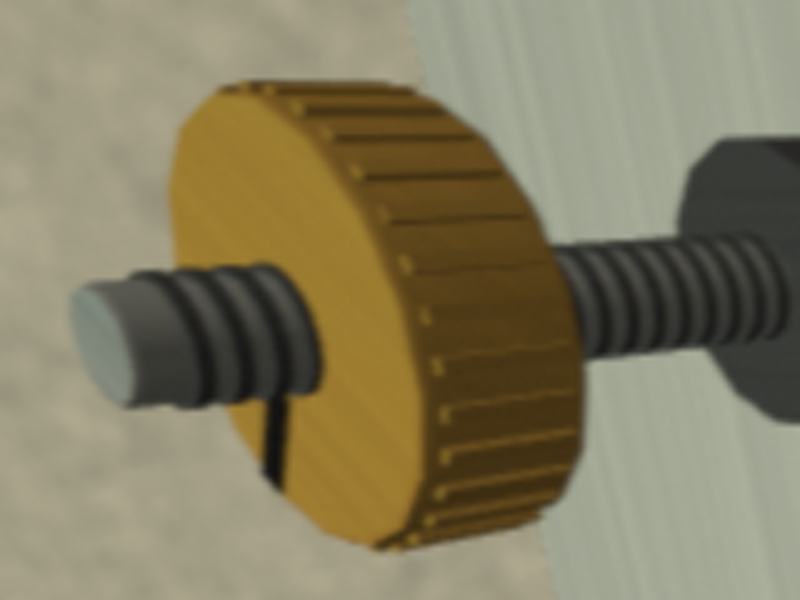

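View pics/w43b.png

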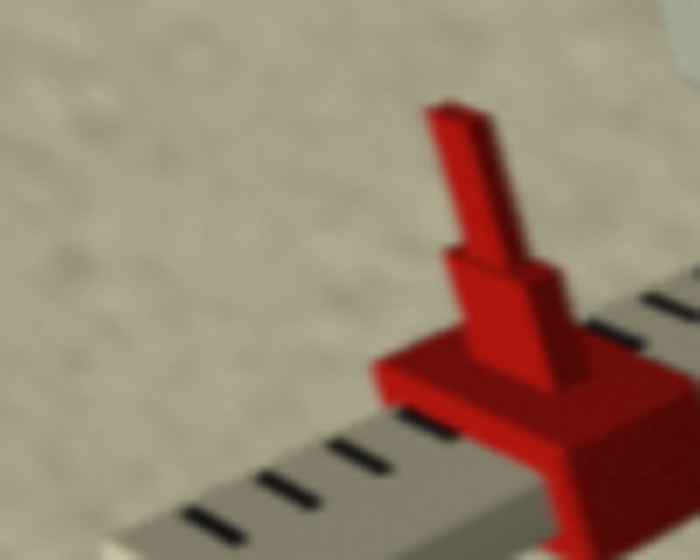

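View pics/w43c.png

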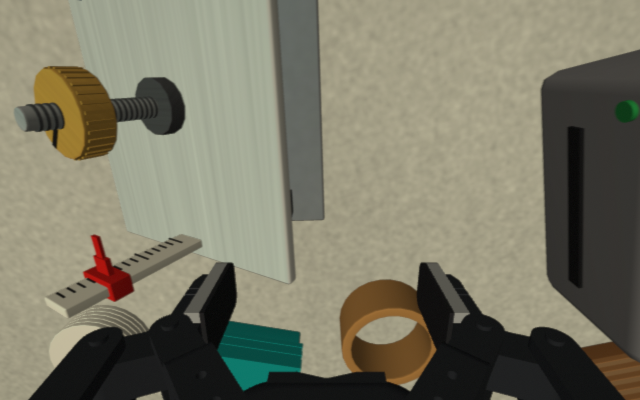

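```bash
python3 - <<'E'
s=open("fit5.py").read()
s=s.replace('ld("w18.npz")]','ld("w18.npz"),ld("w43.npz")]').replace('(4,[.085,-.14,0],(300,290.5))]','(4,[.085,-.14,0],(300,290.5)),(5,[0,-.035,.074],(20.6,119)),(5,[-.085,-.14,0],(128.6,231.1)),(5,[.085,-.14,0],(292,283))]\ne43=np.array([(170,190),(183,130),(215,95),(240,88),(285,108),(330,150),(380,240),(410,340),(422,420),(418,490),(385,545),(350,545),(300,520),(265,483),(232,412)])/5+[0,50]')
s=s.replace(",p[16:18]]",",p[16:18],p[19:21]]").replace('(4,e18,hs[2])]','(4,e18,hs[2]),(5,e43,p[21])]').replace("(4,(76.6,234.9))","(4,(76.6,234.9)),(5,(95.6,236))").replace("+[.0212]","+[.0212,0,0,.0593]")
s=s.replace("r+=list(p[8:18]/1.)","r+=list(p[8:18]/1.)+list(p[19:21]/1.)").replace("deck5","deck6")
s+='\nprint("final collar free est",p[21],"mark-based",p[7]-.024*7.4/360,"sd",np.sqrt(np.diag(np.linalg.inv(r.jac.T@r.jac)))[21])\n'
open("fit6.py","w").write(s)
E
python3 fit6.py | grep -v "^\[\| -\|^w"
```

```text
sd [0.0004 0.0003 0.0025 0.0004 0.0004 0.0003 0.0003 0.0003]
ptr 0.05932748944066704 collar 0.05981737770968156
bay [0.5648557  0.20761971 0.05592854] ax [-0.48808596  0.10849928  0.8660254 ]
dr 0.021247964271719127
final collar free est 0.05948707955276902 mark-based 0.05932404437634823 sd 0.0003683793816389575
```

Final fit: collar 59.3–59.5 mm, pointer 59.3 mm, so they are level. The arm is clear of everything, so I'm handing in.

```bash
python3 -c "
from h import *
s=sensors.get_state();print(s['t'],s['wrist_force'].round(1))
print(order.sign_off())"
```

```text
45.65 [ 0.1 -1.   0.8]
the job is handed in; nothing more can be done
None
```

I set the collar first, then seated the kraft trays, and handed the job in at 45.7 s with the arm clear of everything.

- **Collar:** I turned it up in five short gripping strokes plus two small corrections, then let go. In the last pictures its top measured 59.3 mm (from how far its mark had turned) to 59.5 mm (from the close-up fit) above the deck. The pointer tip measured 59.3 mm, and the fit is good to about ±0.4 mm. I saw no movement of the pointer.
- **Trays:** My first placing failed: a check showed the lower end resting on top of the ledge. I regripped the stack, moved it up the slope, pressed it flat and slid it down until it met the ledge with about 7 N. After release, the rim corners were within about 1 px of where a flat, seated stack should appear.
- **Weaker checks:** Judging tilt from the tray rim alone gave about 2° and a few millimetres of height error, which I take as measurement noise. One early collar reading was 0.5 to 0.65 mm high; I turned the collar back about 7° to correct it before handling the trays.

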